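# Set battery packs up for an overnight swelling test

### The job

Set up every battery pack on the bench for its overnight swelling test: lay each pack squarely on the plate of a dial stand of its own, jack towards the open front and white measuring dot under the dial's foot, lower the dial until its foot rests on the dot with the plunger pushed in about 5 mm, and push a load plug from the rack fully home into the pack's jack. Never run a plunger to the end of its travel, and leave the phones, tools, dish and jar alone; any stand or plug left over is simply not needed.

Things in the scene. Friction and masses are not known exactly. Their poses are not given: they have to be found in the camera images.
- pack_a: green hard-case battery pack lying flat, 138 x 48 x 26 mm (x, y, z), 0.2 to 0.4 kg; origin at the centre of its underside. Two or three of the three packs are there; a missing one reads None. In its top: at x = -45 mm, y = 0 the jack, a round hole 8 mm wide, 18 mm deep, chamfered; at x = +30 mm, y = 0 the centre of the white measuring dot, 22 mm across. A black band goes round the +x end
- pack_b: orange hard-case battery pack lying flat, 138 x 48 x 26 mm (x, y, z), 0.2 to 0.4 kg; origin at the centre of its underside. Two or three of the three packs are there; a missing one reads None. In its top: at x = -45 mm, y = 0 the jack, a round hole 8 mm wide, 18 mm deep, chamfered; at x = +30 mm, y = 0 the centre of the white measuring dot, 22 mm across. A black band goes round the +x end
- pack_c: black hard-case battery pack lying flat, 138 x 48 x 26 mm (x, y, z), 0.2 to 0.4 kg; origin at the centre of its underside. Two or three of the three packs are there; a missing one reads None. In its top: at x = -45 mm, y = 0 the jack, a round hole 8 mm wide, 18 mm deep, chamfered; at x = +30 mm, y = 0 the centre of the white measuring dot, 22 mm across. A black band goes round the +x end
- plate_a (a point): middle of the steel plate of dial stand a: 150 x 120 mm (x, y), rimless, on a base 128 mm wide and 215 mm long, top (z of this point) 30 mm above the table; fixed. x points from the open front to the column, z up. A pack centred here, its x along this x, has its dot under the foot. The column (18 mm thick, 222 mm tall) stands 110 mm towards +x
- foot_a (a point): underside of the 12 mm round foot of dial a, above the plate 30 mm towards the column; 66 to 86 mm above the plate at the start. The dial (56 mm across y, 22 mm thick in x) is on a head that slides up and down (75 mm of travel) stiffly (7 N) and stays where left. It is moved by the upright brass post on top, straight above the foot, 14 mm thick: free from 88 to 118 mm above the foot (plunger out)
- plunger_a (a joint): how far the sprung plunger of dial a is pushed into it, m: 0 hanging free, 0.012 end of travel; spring 0.7 N plus 0.1 N per mm. With the foot resting on something it grows as much as the head goes down
- plate_b (a point): middle of the steel plate of dial stand b: 150 x 120 mm (x, y), rimless, on a base 128 mm wide and 215 mm long, top (z of this point) 30 mm above the table; fixed. x points from the open front to the column, z up. A pack centred here, its x along this x, has its dot under the foot. The column (18 mm thick, 222 mm tall) stands 110 mm towards +x
- foot_b (a point): underside of the 12 mm round foot of dial b, above the plate 30 mm towards the column; 66 to 86 mm above the plate at the start. The dial (56 mm across y, 22 mm thick in x) is on a head that slides up and down (75 mm of travel) stiffly (7 N) and stays where left. It is moved by the upright brass post on top, straight above the foot, 14 mm thick: free from 88 to 118 mm above the foot (plunger out)
- plunger_b (a joint): how far the sprung plunger of dial b is pushed into it, m: 0 hanging free, 0.012 end of travel; spring 0.7 N plus 0.1 N per mm. With the foot resting on something it grows as much as the head goes down
- plate_c (a point): middle of the steel plate of dial stand c: 150 x 120 mm (x, y), rimless, on a base 128 mm wide and 215 mm long, top (z of this point) 30 mm above the table; fixed. x points from the open front to the column, z up. A pack centred here, its x along this x, has its dot under the foot. The column (18 mm thick, 222 mm tall) stands 110 mm towards +x
- foot_c (a point): underside of the 12 mm round foot of dial c, above the plate 30 mm towards the column; 66 to 86 mm above the plate at the start. The dial (56 mm across y, 22 mm thick in x) is on a head that slides up and down (75 mm of travel) stiffly (7 N) and stays where left. It is moved by the upright brass post on top, straight above the foot, 14 mm thick: free from 88 to 118 mm above the foot (plunger out)
- plunger_c (a joint): how far the sprung plunger of dial c is pushed into it, m: 0 hanging free, 0.012 end of travel; spring 0.7 N plus 0.1 N per mm. With the foot resting on something it grows as much as the head goes down
- plug_a: load plug upright in the rack: red round head 18 mm across (fins 18.8), 30 mm high, over a 6 mm brass barrel 14 mm long pointing down; 30 g; origin at the centre of the head's underside, which lies on the surface round the hole when fully home; z up
- plug_b: load plug upright in the rack: red round head 18 mm across (fins 18.8), 30 mm high, over a 6 mm brass barrel 14 mm long pointing down; 30 g; origin at the centre of the head's underside, which lies on the surface round the hole when fully home; z up
- plug_c: load plug upright in the rack: red round head 18 mm across (fins 18.8), 30 mm high, over a 6 mm brass barrel 14 mm long pointing down; 30 g; origin at the centre of the head's underside, which lies on the surface round the hole when fully home; z up
- rack: white plug rack, 42 x 142 x 20 mm (x, y, z), fixed; origin at the centre of its underside; three 8 mm holes 16 mm deep in its top at y = -46, 0 and 46 mm, one plug in each
- phone_teal: teal phone with a yellow rubber band, 150 x 72 x 9 mm; origin at its underside; to be left alone
- phone_orange: orange phone with a yellow rubber band, 150 x 72 x 9 mm; origin at its underside; to be left alone
- driver: screwdriver, 150 mm long; origin at its underside; to be left alone
- screw_dish: small round steel dish, 52 mm across, 20 mm high; origin at its underside; to be left alone
- flux_jar: small amber jar with a black cap, 36 mm across, 32 mm high; origin at its underside; to be left alone
- tweezers: steel tweezers, 130 mm long, lying flat; origin at its underside; to be left alone
There are look-alikes about, which are no part of the job. What is shaped like the pack_b but purple is not meant. There is more than one size of the pack_a; the job needs the smaller.

How it is judged (in metres and radians):
At the end, for the whole second after the job is handed in: Every pack present lies flat on a dial stand's plate (3 mm, square to 12 degrees), that dial's foot on it within 12 mm of its dot's centre, plunger in 3 to 7 mm, and a load plug home in its jack (centred 3 mm, straight to 7 degrees); all at rest. Spare plugs and stands are free (((x of foot_a in the frame of pack_a between 0.018 and 0.042 m and y of foot_a in the frame of pack_a between -0.012 and 0.012 m and z of foot_a in the frame of pack_a between 0.023 and 0.029 m and z of pack_a in the frame of plate_a between -0.003 and 0.003 m and angle between the x axis of pack_a and the x axis of plate_a, either way round below 0.21 rad and value of joint plunger_a between 0.003 and 0.007 m) or (x of foot_b in the frame of pack_a between 0.018 and 0.042 m and y of foot_b in the frame of pack_a between -0.012 and 0.012 m and z of foot_b in the frame of pack_a between 0.023 and 0.029 m and z of pack_a in the frame of plate_b between -0.003 and 0.003 m and angle between the x axis of pack_a and the x axis of plate_b, either way round below 0.21 rad and value of joint plunger_b between 0.003 and 0.007 m) or (x of foot_c in the frame of pack_a between 0.018 and 0.042 m and y of foot_c in the frame of pack_a between -0.012 and 0.012 m and z of foot_c in the frame of pack_a between 0.023 and 0.029 m and z of pack_a in the frame of plate_c between -0.003 and 0.003 m and angle between the x axis of pack_a and the x axis of plate_c, either way round below 0.21 rad and value of joint plunger_c between 0.003 and 0.007 m)) and ((x of plug_a in the frame of pack_a between -0.048 and -0.042 m and y of plug_a in the frame of pack_a between -0.003 and 0.003 m and z of plug_a in the frame of pack_a between 0.022 and 0.0285 m and angle between the z axis of plug_a and the z axis of pack_a, either way round below 0.12 rad) or (x of plug_b in the frame of pack_a between -0.048 and -0.042 m and y of plug_b in the frame of pack_a between -0.003 and 0.003 m and z of plug_b in the frame of pack_a between 0.022 and 0.0285 m and angle between the z axis of plug_b and the z axis of pack_a, either way round below 0.12 rad) or (x of plug_c in the frame of pack_a between -0.048 and -0.042 m and y of plug_c in the frame of pack_a between -0.003 and 0.003 m and z of plug_c in the frame of pack_a between 0.022 and 0.0285 m and angle between the z axis of plug_c and the z axis of pack_a, either way round below 0.12 rad)) and angle between each of pack_a, pack_b, pack_c's own z axis and vertical below 0.06 rad and linear speed of each of pack_a, pack_b, pack_c, plug_a, plug_b, plug_c below 0.02 m/s and ((x of foot_a in the frame of pack_b between 0.018 and 0.042 m and y of foot_a in the frame of pack_b between -0.012 and 0.012 m and z of foot_a in the frame of pack_b between 0.023 and 0.029 m and z of pack_b in the frame of plate_a between -0.003 and 0.003 m and angle between the x axis of pack_b and the x axis of plate_a, either way round below 0.21 rad and value of joint plunger_a between 0.003 and 0.007 m) or (x of foot_b in the frame of pack_b between 0.018 and 0.042 m and y of foot_b in the frame of pack_b between -0.012 and 0.012 m and z of foot_b in the frame of pack_b between 0.023 and 0.029 m and z of pack_b in the frame of plate_b between -0.003 and 0.003 m and angle between the x axis of pack_b and the x axis of plate_b, either way round below 0.21 rad and value of joint plunger_b between 0.003 and 0.007 m) or (x of foot_c in the frame of pack_b between 0.018 and 0.042 m and y of foot_c in the frame of pack_b between -0.012 and 0.012 m and z of foot_c in the frame of pack_b between 0.023 and 0.029 m and z of pack_b in the frame of plate_c between -0.003 and 0.003 m and angle between the x axis of pack_b and the x axis of plate_c, either way round below 0.21 rad and value of joint plunger_c between 0.003 and 0.007 m)) and ((x of plug_a in the frame of pack_b between -0.048 and -0.042 m and y of plug_a in the frame of pack_b between -0.003 and 0.003 m and z of plug_a in the frame of pack_b between 0.022 and 0.0285 m and angle between the z axis of plug_a and the z axis of pack_b, either way round below 0.12 rad) or (x of plug_b in the frame of pack_b between -0.048 and -0.042 m and y of plug_b in the frame of pack_b between -0.003 and 0.003 m and z of plug_b in the frame of pack_b between 0.022 and 0.0285 m and angle between the z axis of plug_b and the z axis of pack_b, either way round below 0.12 rad) or (x of plug_c in the frame of pack_b between -0.048 and -0.042 m and y of plug_c in the frame of pack_b between -0.003 and 0.003 m and z of plug_c in the frame of pack_b between 0.022 and 0.0285 m and angle between the z axis of plug_c and the z axis of pack_b, either way round below 0.12 rad)) and ((x of foot_a in the frame of pack_c between 0.018 and 0.042 m and y of foot_a in the frame of pack_c between -0.012 and 0.012 m and z of foot_a in the frame of pack_c between 0.023 and 0.029 m and z of pack_c in the frame of plate_a between -0.003 and 0.003 m and angle between the x axis of pack_c and the x axis of plate_a, either way round below 0.21 rad and value of joint plunger_a between 0.003 and 0.007 m) or (x of foot_b in the frame of pack_c between 0.018 and 0.042 m and y of foot_b in the frame of pack_c between -0.012 and 0.012 m and z of foot_b in the frame of pack_c between 0.023 and 0.029 m and z of pack_c in the frame of plate_b between -0.003 and 0.003 m and angle between the x axis of pack_c and the x axis of plate_b, either way round below 0.21 rad and value of joint plunger_b between 0.003 and 0.007 m) or (x of foot_c in the frame of pack_c between 0.018 and 0.042 m and y of foot_c in the frame of pack_c between -0.012 and 0.012 m and z of foot_c in the frame of pack_c between 0.023 and 0.029 m and z of pack_c in the frame of plate_c between -0.003 and 0.003 m and angle between the x axis of pack_c and the x axis of plate_c, either way round below 0.21 rad and value of joint plunger_c between 0.003 and 0.007 m)) and ((x of plug_a in the frame of pack_c between -0.048 and -0.042 m and y of plug_a in the frame of pack_c between -0.003 and 0.003 m and z of plug_a in the frame of pack_c between 0.022 and 0.0285 m and angle between the z axis of plug_a and the z axis of pack_c, either way round below 0.12 rad) or (x of plug_b in the frame of pack_c between -0.048 and -0.042 m and y of plug_b in the frame of pack_c between -0.003 and 0.003 m and z of plug_b in the frame of pack_c between 0.022 and 0.0285 m and angle between the z axis of plug_b and the z axis of pack_c, either way round below 0.12 rad) or (x of plug_c in the frame of pack_c between -0.048 and -0.042 m and y of plug_c in the frame of pack_c between -0.003 and 0.003 m and z of plug_c in the frame of pack_c between 0.022 and 0.0285 m and angle between the z axis of plug_c and the z axis of pack_c, either way round below 0.12 rad))); the robot touches nothing.
It fails at once if a plunger is run to the end of its travel (10.5 mm or more of 12) (value of joint any of plunger_a, plunger_b, plunger_c above 0.0105 m).
It fails at once if a phone, tool, dish or jar is moved by more than 5 cm (distance of any of phone_teal, phone_orange, driver, screw_dish, flux_jar, tweezers from where it was at the start of the episode above 0.05 m).
Of pack_a, pack_b, pack_c only 2 to 3 are there at a start; the rules pass over those that are not, and their reading is None.
At some moment in a run one of pack_a, pack_b, pack_c may be knocked a few centimetres aside while the robot is not near it.
It also fails if it takes over 210 s, if anything falls off the work surface, if the arm or the gripper's body presses on something with over 40 N, if the wrist force passes 120 N, or if a joint passes its speed limit or range.

### The arm

A 6-joint arm with a two-finger parallel gripper is mounted at the origin on the work surface. World frame = base frame: x ahead of the robot, y to its left, z up, the work surface at z = 0. Lengths are in mm, angles in rad, forces in N, time in s.
With the tool pointing down it reaches from about 350 to 775 mm from the base axis. Payload 7.3 kg.
Tool frame: the origin (TCP) lies at the very end of the fingers, on their centre line; the grasp point (between the pads) lies 19 mm behind it; z points along the fingers, y is the direction in which the jaws open and shut (so a half turn about z gives the same grasp; the last joint's range is limited). The gripper opens to 92 mm and grips with 3 to 60 N. Pads are 19 mm wide; open, the fingers measure 130 mm over their backs; the gripper's body (75 mm by 190 mm) begins 47 mm behind the grasp point.
Start: joints at [1.088, 0.342, 1.524, -0, 1.275, -0.146], TCP at [173.482, 495.529, 226.741] pointing down, gripper open.
Joint ranges: [-2.53, 2.53], [-0.77, 2.02], [0.04, 2.7], [-1, 4.14], [0.28, 2.66], [-3.11, 3.11]. Speed limits (rad/s): [2.57, 2.57, 3.14, 3.14, 3.14, 3.14].

### API

Orientations are given as [roll, pitch, yaw] about the fixed x, y, z axes, in that order (R = Rz(yaw) Ry(pitch) Rx(roll)).
In Python, from plant import bot gives the robot as it stands.
- The arm moves only by the tool arm_command, never from a script. Its argument "targets" is a list of rows, each an object of numbers: "x", "y", "z": the shift along the world's x, y, z in cm; "roll": the turn about the world's z in rad. In form: [{"x": .., "y": .., "z": .., "roll": ..}, ...]. A call has 1 to 8 rows; each row is the pose to reach, as a shift and turn from the pose commanded when the call began; what a row does not reach only later rows make up. A row lasts 1/12 s, in which the tool goes at most 41.7 mm and 7.16 degrees, less where a joint would pass 70% of its speed; a pose out of reach is approached as far as the arm can. A call with a gripper value outside its range is refused whole. "fingers" is the opening, from 0 (shut) to 1 (fully open), set as the call begins (left out, the last holds). The fingers move at their own pace and stop on an object; the grip force is fixed at half the most. Time passes only in rows, so rows that repeat a pose let the fingers close. It gives the time, the measured TCP pose, the force and the opening at its end, in the units of the state.
- bot.get_obs(): the state, without advancing time (a new reading comes with each control period).
- bot.capture(name): name is "scene" or "top" or "wrist"; returns a dict with "img" (384x512x3 uint8, blue, green, red), "fx", "fy", "cx", "cy" (pixels), "k1" (the pictures are not rectified: a ray, as slopes to the right and down, at radius r is drawn at 1 + k1 r^2 times it, then the intrinsics apply), "position" and "rotation" of the camera in the world; the wrist camera has in their place "hand_eye" (4x4, takes a point from camera to tool coordinates, whose origin is the TCP and whose axes are the flange's). Camera axes: x right, y down, z forward; pixel columns grow to the right and rows downward; lengths in mm; the calibration is good to about 2 mm. A picture is of the moment at which its call begins: read the wrist's pose just before it. There is no depth.
- bot.close_job(): hands the job in, once; it reports no verdict.
The state is a dict: "time": time; "joint_positions": joint angles; "dq": joint speeds; "tau": joint torques, N m; "tool_pos": TCP position; "tcp_rot": TCP orientation; "contact_force": force on the tool from outside, world axes, zero at the start; "moment": the same for the moment, N m; "grip_width": finger opening in mm.
Only numpy, scipy, OpenCV 4.12 (cv2) and the standard library are available. Lean on these libraries where they do the work, as an engineer would, in place of code of your own. Each camera call takes 0.05 s, during which the arm holds its last target.

## Working session

There is one attempt and no reset: what is moved stays moved. The work goes in short steps, Python scripts to look and compute and a tool call to move; the robot and the scene stay as the last step left them, time stands still between calls to the robot, and variables do not carry over. Pictures are saved under pics/ and viewed, and the job is handed in when it is done.

Besides the shell and the picture viewer there is one more tool, called after "Emit:" by a JSON object that holds its "api" and its "payload", one argument or row to a line. arm_command: Moves the arm, as the interface text tells. Its arguments: {"type":"object","properties":{"targets":{"type":"array","items":{"type":"object","properties":{"x":{"type":"number"},"y":{"type":"number"},"z":{"type":"number"},"roll":{"type":"number"}}}},"fingers":{"type":"number"}},"required":["targets"]}

```bash
ls; mkdir -p pics; python3 - <<'E'
from plant import bot
import cv2,numpy as np
print(bot.get_obs())
for n in ["scene","top","wrist"]:
    c=bot.capture(n); cv2.imwrite(f"pics/{n}0.png",c["img"])
    print(n,{k:(np.round(v,4).tolist() if not isinstance(v,(int,float)) else v) for k,v in c.items() if k!="img"})
E
```

```text
pics
{'time': 0.0, 'joint_positions': array([ 1.08801767e+00,  3.42727016e-01,  1.52500812e+00, -2.31968125e-05,
        1.27541613e+00, -1.46017575e-01]), 'dq': array([-0.0008586 ,  0.0001784 , -0.00074248,  0.00152035, -0.00134845,
        0.00038627]), 'tau': array([-3.40790311e-04, -4.31248677e+01, -2.44213682e+01,  7.17396406e-02,
        5.61807049e-02, -1.29413747e-04]), 'tool_pos': array([173.27880767, 495.1456567 , 226.04585013]), 'tcp_rot': array([-3.14004740e+00, -2.04830830e-04,  2.80483818e+00]), 'contact_force': array([0.03498999, 0.24404935, 0.06678768]), 'moment': array([ 0.02044689, -0.02187926,  0.02963793]), 'grip_width': 91.75866263103921}
scene {'fx': 426.05628127823, 'fy': 426.05628127823, 'cx': 252.87304412702122, 'cy': 188.22138161822502, 'k1': 0.054344616343169276, 'position': [1039.0333, -554.7015, 1094.6941], 'rotation': [-2.4666, 0.007, 0.7722]}
top {'fx': 360.76578547215075, 'fy': 360.76578547215075, 'cx': 258.0318349985168, 'cy': 197.2598122061727, 'k1': -0.1044839050758304, 'position': [440.813, -14.3488, 1271.1846], 'rotation': [-3.0798, 0.0187, -1.5795]}
wrist {'fx': 305.1562448392602, 'fy': 305.1562448392602, 'cx': 250.70539587327778, 'cy': 194.38696116820404, 'k1': -0.01424920183444908, 'hand_eye': [[0.0, -0.9616, -0.2745, 72.2041], [1.0, 0.0002, -0.0005, -1.7954], [0.0005, -0.2745, 0.9616, -157.3028], [0.0, 0.0, 0.0, 1.0]]}
```

View pics/scene0.png

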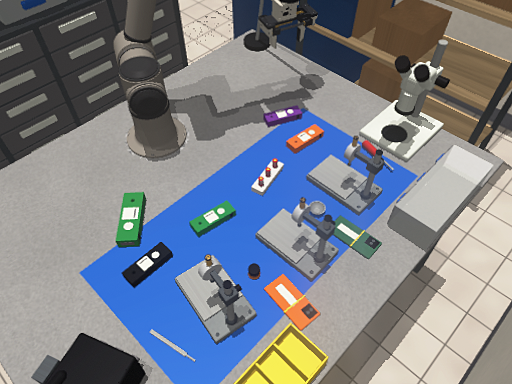

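View pics/top0.png

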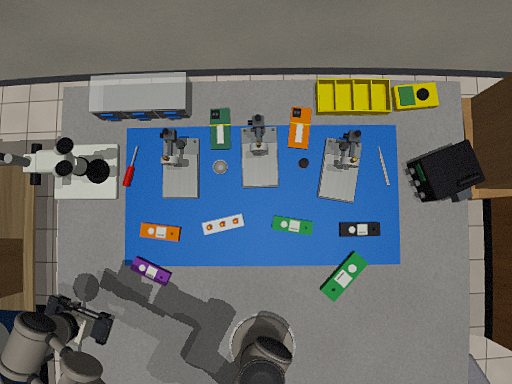

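View pics/wrist0.png

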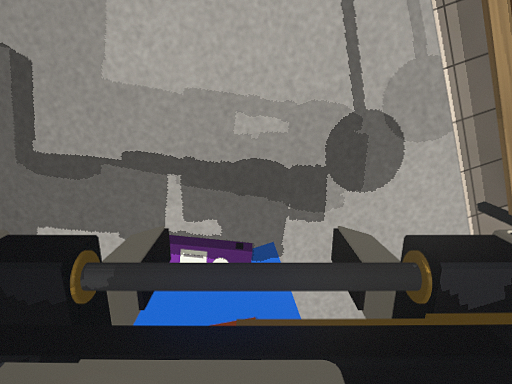

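```bash
cat > h.py <<'E'
import numpy as np,cv2
from scipy.spatial.transform import Rotation as R
def rpy(a): return R.from_euler('xyz',a).as_matrix()
def cap(bot,n,name=None):
    o=bot.get_obs(); c=bot.capture(n)
    if name: cv2.imwrite(f"pics/{name}.png",c["img"])
    if n=="wrist":
        T=np.array(c["hand_eye"]); Rt=rpy(o["tcp_rot"])
        c["Rm"]=Rt@T[:3,:3]; c["p"]=Rt@T[:3,3]+o["tool_pos"]
    else:
        c["Rm"]=rpy(c["rotation"]) ; c["p"]=np.array(c["position"])
    c["obs"]=o
    return c
def rays(c,uv):
    uv=np.atleast_2d(np.array(uv,float))
    d=np.stack([(uv[:,0]-c["cx"])/c["fx"],(uv[:,1]-c["cy"])/c["fy"]],1)
    s=d.copy()
    for _ in range(20):
        s=d/(1+c["k1"]*(s**2).sum(1,keepdims=True))
    return np.c_[s,np.ones(len(s))]@c["Rm"].T
def onplane(c,uv,z):
    r=rays(c,uv); t=(z-c["p"][2])/r[:,2]
    return c["p"]+r*t[:,None]
def proj(c,P):
    q=(np.atleast_2d(P)-c["p"])@c["Rm"]; s=q[:,:2]/q[:,2:]
    s=s*(1+c["k1"]*(s**2).sum(1,keepdims=True))
    return s*[c["fx"],c["fy"]]+[c["cx"],c["cy"]]
E
python3 - <<'E'
from plant import bot
from h import *
c=cap(bot,"top"); im=c["img"]
cv2.imwrite("pics/topA.png",cv2.resize(im[110:250,120:270],None,fx=5,fy=4.2857*5/4.2857,interpolation=cv2.INTER_CUBIC)[:600])
z=lambda x0,x1,y0,y1,s:cv2.resize(im[y0:y1,x0:x1],None,fx=s,fy=s,interpolation=cv2.INTER_CUBIC)
cv2.imwrite("pics/t1.png",z(120,280,120,205,5));cv2.imwrite("pics/t2.png",z(240,400,120,205,5))
cv2.imwrite("pics/t3.png",z(130,290,200,290,5));cv2.imwrite("pics/t4.png",z(260,400,205,305,5))
print(onplane(c,[[160,232],[292,225],[360,229],[180,180],[259,170],[340,182],[223,225]],20).round())
E
```

```text
[[ 400.  353.   20.]
 [ 421. -108.   20.]
 [ 405. -345.   20.]
 [ 582.  282.   20.]
 [ 614.    4.   20.]
 [ 569. -278.   20.]
 [ 423.  131.   20.]]
```

View pics/t1.png

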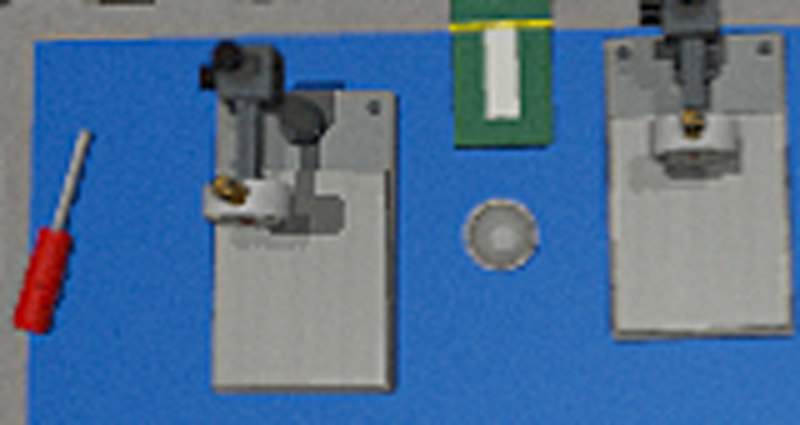

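View pics/t2.png

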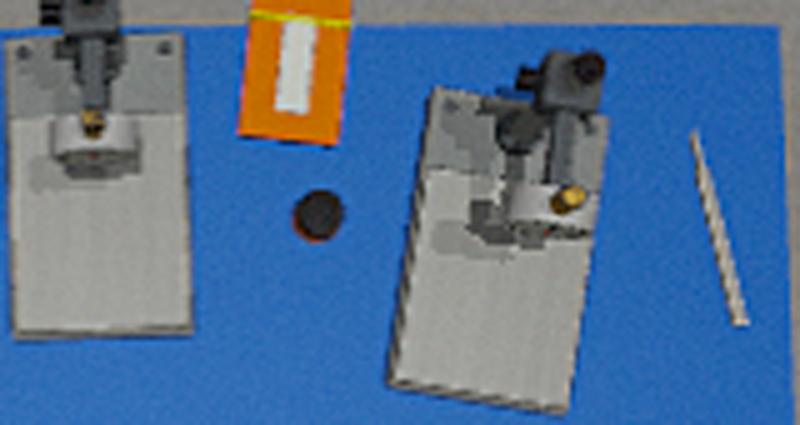

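View pics/t3.png

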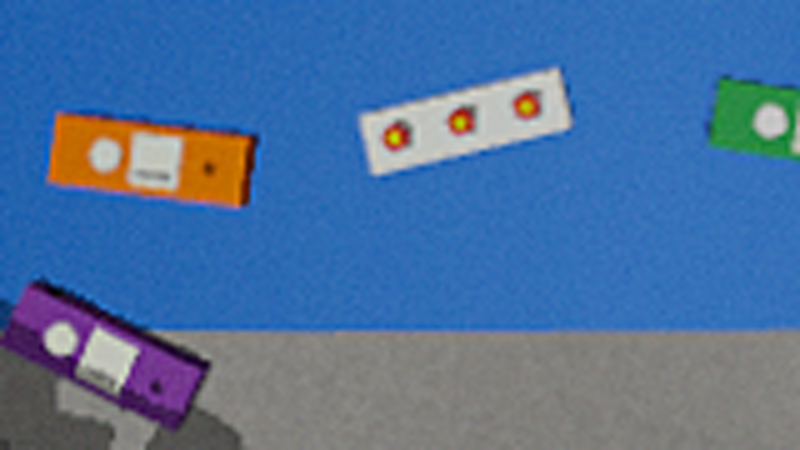

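View pics/t4.png

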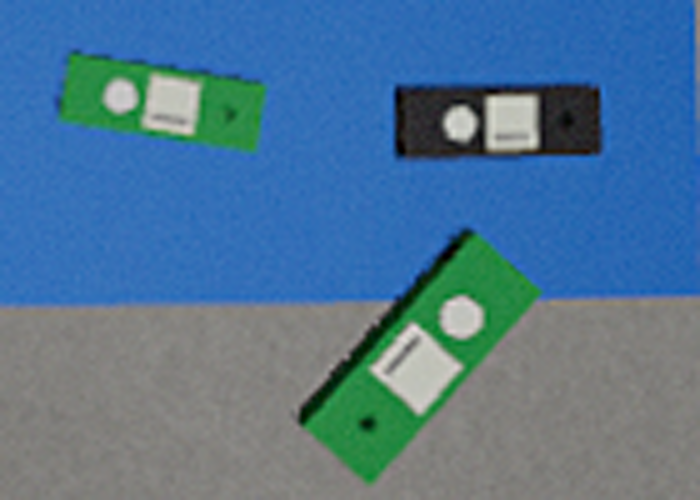

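```bash
python3 - <<'E'
from plant import bot
from h import *
c=cap(bot,"top"); 
def P(off,pts,z):
    return onplane(c,[[off[0]+(u-2)/5,off[1]+(v-2)/5] for u,v in pts],z)[:,:2]
# plate corners: FL, FR, BR, BL at z=30
print("A",P((120,120),[(216,386),(390,387),(388,172),(217,172)],30).round(1).tolist())
print("B",P((120,120),[(617,331),(790,328),(783,113),(610,113)],30).round(1).tolist())
print("C",P((240,120),[(392,380),(567,405),(605,190),(424,168)],30).round(1).tolist())
for n,off,d,j in [("orange",(130,200),(105,155),(208,168)),("green",(260,205),(121,97),(230,114)),("black",(260,205),(460,124),(567,119))]:
    q=P(off,[d,j],26); v=q[0]-q[1]; u=v/np.linalg.norm(v)
    print(n,q.round(1).tolist(),np.linalg.norm(v).round(1),"centre",(q.mean(0)+u*7.5).round(1),"yaw",np.degrees(np.arctan2(u[1],u[0])).round(1))
print("plugs",P((130,200),[(397,138),(461,122),(527,105)],50).round(1).tolist())
E
```

```text
A [[522.6, 340.7], [520.7, 217.8], [671.6, 219.8], [673.7, 341.7]]
B [[558.0, 59.8], [558.8, -59.7], [709.5, -56.8], [711.0, 63.9]]
C [[521.5, -198.6], [503.0, -319.8], [652.8, -350.7], [669.1, -224.1]]
orange [[405.0, 384.7], [395.8, 311.4]] 73.9 centre [401.3 355.5] yaw 82.8
green [[424.9, -79.6], [412.5, -154.5]] 75.9 centre [ 419.9 -109.7] yaw 80.6
black [[403.7, -313.7], [406.2, -388.6]] 75.0 centre [ 404.7 -343.6] yaw 91.9
plugs [[416.4, 175.1], [427.0, 131.4], [438.1, 86.5]]
```

Emit:
{"api": "arm_command", "payload": {
  "targets": [
    {"x": 22.5, "y": -16.7, "roll": 1.78},
    {"x": 22.5, "y": -16.7, "roll": 1.78},
    {"x": 22.5, "y": -16.7, "roll": 1.78},
    {"x": 22.5, "y": -16.7, "roll": 1.78},
    {"x": 22.5, "y": -16.7, "roll": 1.78},
    {"x": 22.5, "y": -16.7, "roll": 1.78},
    {"x": 22.5, "y": -16.7, "roll": 1.78},
    {"x": 22.5, "y": -16.7, "roll": 1.78}
  ],
  "fingers": 1
}}

```text
$.targets[0]: bad value
```

Emit:
{"api": "arm_command", "payload": {
  "targets": [
    {"x": 3, "y": -2, "z": 0, "roll": 0.12}
  ],
  "fingers": 1
}}

```text
time: 0.33
tool_pos: [199.4, 478.1, 226.5]
tcp_rot: [3.141, -0.002, 2.922]
contact_force: [0.3, 0.0, -0.3]
grip_width: 91.7
```

Emit:
{"api": "arm_command", "payload": {
  "targets": [
    {"x": 3, "y": -2, "z": 0, "roll": 0.12},
    {"x": 6, "y": -4, "z": 0, "roll": 0.24},
    {"x": 9, "y": -6, "z": 0, "roll": 0.36},
    {"x": 12, "y": -8, "z": 0, "roll": 0.48},
    {"x": 15, "y": -10, "z": 0, "roll": 0.6},
    {"x": 18, "y": -12, "z": 0, "roll": 0.72},
    {"x": 19.5, "y": -14, "z": 0, "roll": 0.84},
    {"x": 19.5, "y": -14.8, "z": 0, "roll": 0.96}
  ]
}}

```text
time: 1.0
tool_pos: [400.7, 325.5, 226.4]
tcp_rot: [-3.14, 0.0, -2.423]
contact_force: [-0.5, -0.8, 0.3]
grip_width: 91.7
```

Emit:
{"api": "arm_command", "payload": {
  "targets": [
    {"x": 0, "y": 0, "z": 0, "roll": 0.12},
    {"x": 0, "y": 0, "z": 0, "roll": 0.24},
    {"x": 0, "y": 0, "z": 0, "roll": 0.36},
    {"x": 0, "y": 0, "z": 0, "roll": 0.48},
    {"x": 0, "y": 0, "z": 0, "roll": 0.6},
    {"x": 0, "y": 0, "z": 0, "roll": 0.7},
    {"x": 0, "y": 0, "z": 0, "roll": 0.7}
  ]
}}

```text
time: 1.58
tool_pos: [397.4, 328.2, 226.6]
tcp_rot: [3.141, -0.0, -1.722]
contact_force: [-1.1, 0.1, -1.1]
grip_width: 91.8
```

```bash
python3 - <<'E'
from plant import bot
from h import *
c=cap(bot,"wrist","w1"); print(c["obs"]["tool_pos"],c["obs"]["tcp_rot"],c["obs"]["joint_positions"])
print(proj(c,c["obs"]["tool_pos"]))
E
```

```text
[397.40652028 328.18595689 226.62772935] [ 3.14130250e+00 -1.96069809e-04 -1.72166279e+00] [ 5.41483456e-01  3.24745896e-01  1.54986716e+00  3.59357010e-05
  1.26732811e+00 -2.44925345e+00]
[[253.31666733 247.78199029]]
```

View pics/w1.png

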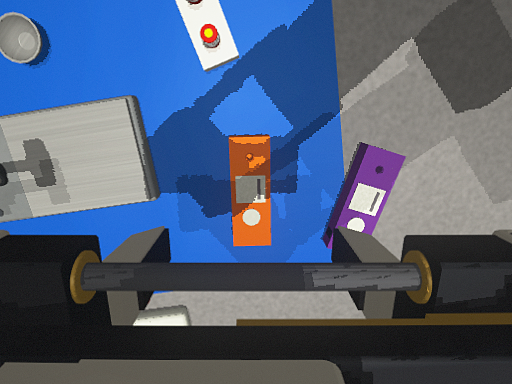

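```bash
cat >> h.py <<'E'
def blob(c,near,rad,f):
    """centroid of largest blob of mask f(hsv,gray) within rad px of near"""
    im=c["img"]; hsv=cv2.cvtColor(im,cv2.COLOR_BGR2HSV).astype(int)
    m=f(hsv).astype(np.uint8)
    yy,xx=np.mgrid[:m.shape[0],:m.shape[1]]
    m[(xx-near[0])**2+(yy-near[1])**2>rad**2]=0
    n,l,s,ce=cv2.connectedComponentsWithStats(m)
    if n<2: return None
    i=1+np.argmax(s[1:,4]); return ce[i],s[i]
white=lambda h:(h[...,1]<70)&(h[...,2]>140)
def crop(c,x0,y0,x1,y1,name,s=6):
    cv2.imwrite(f"pics/{name}.png",cv2.resize(c["img"][y0:y1,x0:x1],None,fx=s,fy=s,interpolation=cv2.INTER_CUBIC))
def packpose(dot,jack):
    v=(dot-jack)[:2]; L=np.linalg.norm(v); u=v/L
    cen=(dot+jack)[:2]/2+u*7.5
    return cen,u,L
E
python3 - <<'E'
from plant import bot
from h import *
c=cap(bot,"wrist")
crop(c,215,120,300,250,"w1c",5)
b=blob(c,(251,217),14,white); print(b)
d=onplane(c,b[0],26)[0]; j=onplane(c,(250.2,157),26)[0]
print(d,j,packpose(d,j))
E
```

```text
(array([251.06306306, 216.68468468]), array([243, 209,  18,  17, 222], dtype=int32))
[406.78334238 382.26491249  26.        ] [396.17208342 308.28010952  26.        ] (array([402.54250326, 352.69654101]), array([0.14197205, 0.98987067]), np.float64(74.74188843224515))
```

View pics/w1c.png

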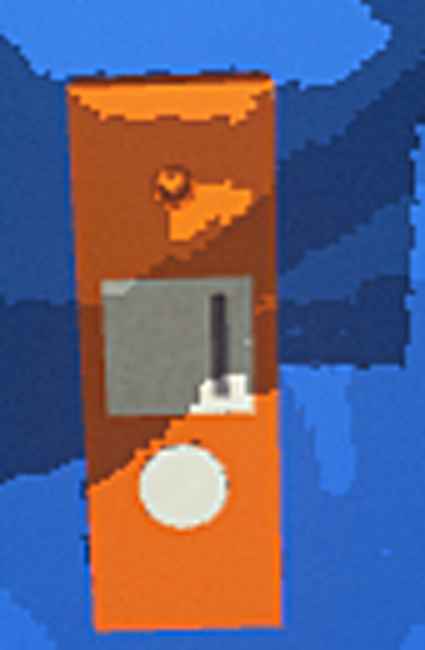

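Emit:
{"api": "arm_command", "payload": {
  "targets": [
    {"x": 0.1, "y": -0.3, "z": -4, "roll": 0.01},
    {"x": 0.1, "y": -0.3, "z": -8, "roll": 0.01},
    {"x": 0.1, "y": -0.3, "z": -12, "roll": 0.01},
    {"x": 0.1, "y": -0.3, "z": -16, "roll": 0.01},
    {"x": 0.1, "y": -0.3, "z": -19, "roll": 0.01},
    {"x": 0.1, "y": -0.3, "z": -21, "roll": 0.01},
    {"x": 0.1, "y": -0.3, "z": -22.2, "roll": 0.01},
    {"x": 0.1, "y": -0.3, "z": -22.2, "roll": 0.01}
  ],
  "fingers": 1
}}

```text
time: 2.35
tool_pos: [397.3, 324.5, 2.3]
tcp_rot: [3.138, -0.003, -1.718]
contact_force: [0.7, -1.1, 0.5]
grip_width: 91.9
```

Emit:
{"api": "arm_command", "payload": {
  "targets": [
    {"x": 0, "y": 0, "z": 0, "roll": 0},
    {"x": 0, "y": 0, "z": 0, "roll": 0},
    {"x": 0, "y": 0, "z": 0, "roll": 0},
    {"x": 0, "y": 0, "z": 0, "roll": 0},
    {"x": 0, "y": 0, "z": 0, "roll": 0},
    {"x": 0, "y": 0, "z": 0, "roll": 0},
    {"x": 0, "y": 0, "z": 0, "roll": 0},
    {"x": 0, "y": 0, "z": 0, "roll": 0}
  ],
  "fingers": 0.3
}}

```text
time: 3.02
tool_pos: [398.5, 325.3, 5.0]
tcp_rot: [-3.142, 0.0, -1.715]
contact_force: [-0.4, -0.3, 3.0]
grip_width: 47.7
```

Emit:
{"api": "arm_command", "payload": {
  "targets": [
    {"x": 0, "y": 0, "z": 1.5, "roll": 0},
    {"x": 0, "y": 0, "z": 3, "roll": 0},
    {"x": 0, "y": 0, "z": 4.5, "roll": 0},
    {"x": 0, "y": 0, "z": 4.5, "roll": -0.11},
    {"x": 0, "y": -1, "z": 4.5, "roll": -0.22},
    {"x": 0, "y": -2, "z": 4.5, "roll": -0.33},
    {"x": 0, "y": -3, "z": 4.5, "roll": -0.44},
    {"x": 0, "y": -4, "z": 4.5, "roll": -0.55}
  ]
}}

```text
time: 3.68
tool_pos: [398.0, 284.6, 49.4]
tcp_rot: [3.141, -0.001, -2.27]
contact_force: [-0.6, 0.4, -2.9]
grip_width: 47.5
```

Emit:
{"api": "arm_command", "payload": {
  "targets": [
    {"x": 0, "y": 0, "z": 0, "roll": -0.11},
    {"x": 0, "y": 0, "z": 0, "roll": -0.22},
    {"x": 0, "y": 0, "z": 0, "roll": -0.33},
    {"x": 0, "y": 0, "z": 0, "roll": -0.44},
    {"x": 0, "y": 0, "z": 0, "roll": -0.55},
    {"x": 0, "y": 0, "z": 0, "roll": -0.66},
    {"x": 0, "y": 0, "z": 0, "roll": -0.77},
    {"x": 0, "y": -0.5, "z": 0, "roll": -0.87}
  ]
}}

```text
time: 4.35
tool_pos: [398.2, 280.5, 49.4]
tcp_rot: [-3.142, -0.001, -3.14]
contact_force: [1.1, -0.6, -3.8]
grip_width: 47.7
```

```bash
python3 - <<'E'
from plant import bot
from h import *
c=cap(bot,"wrist","w2"); print(c["obs"]["tool_pos"],c["obs"]["tcp_rot"],c["obs"]["contact_force"])
c=cap(bot,"scene","s2"); crop(c,230,90,410,230,"s2c",4)
cap(bot,"top","tp2")
E
```

```text
[398.18471667 280.52010102  49.40418459] [-3.14158515e+00 -6.09770914e-04 -3.14031346e+00] [ 1.08287819 -0.55981773 -3.76170629]
```

View pics/s2c.png

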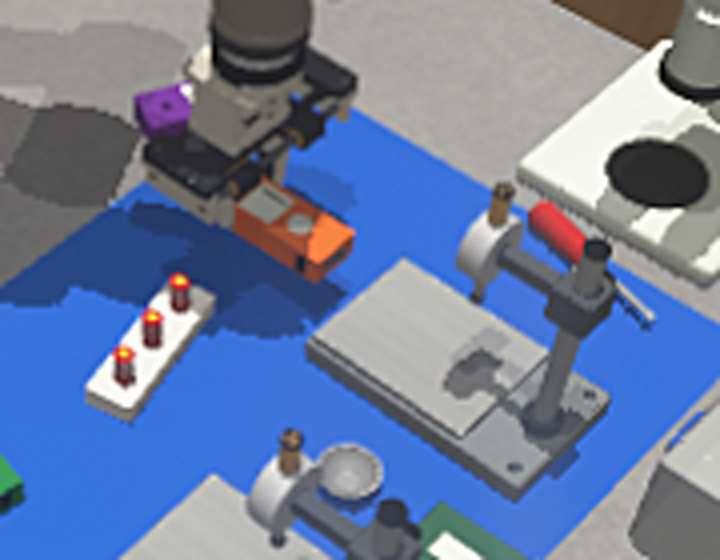

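View pics/tp2.png

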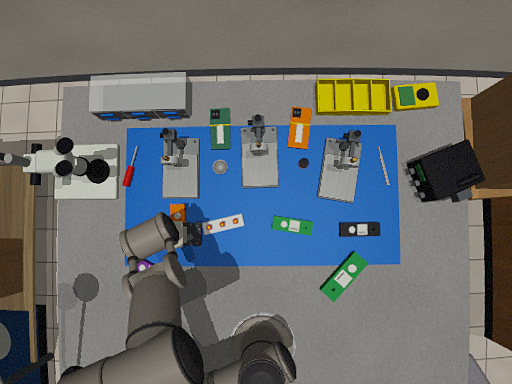

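```bash
cat >> h.py <<'E'
def tri(c1,u1,c2,u2):
    a,b=rays(c1,u1)[0],rays(c2,u2)[0]; A=np.c_[a,-b]
    t=np.linalg.lstsq(A,c2["p"]-c1["p"],rcond=None)[0]
    p,q=c1["p"]+a*t[0],c2["p"]+b*t[1]; return (p+q)/2,np.linalg.norm(p-q)
E
python3 - <<'E'
from plant import bot
from h import *
t=cap(bot,"top");s=cap(bot,"scene")
crop(t,150,120,280,175,"tt1",6);crop(t,320,120,390,175,"tt3",8);crop(s,290,130,400,240,"ss1",5);crop(s,170,235,270,330,"ss3",6)
m=lambda h:(h[...,0]>10)&(h[...,0]<28)&(h[...,1]>110)&(h[...,2]>60)
for n,a,b in [("A",(165,157),(355,137)),("B",(258.5,145),(302.5,199)),("C",(354,160),(209,258))]:
    x=blob(t,a,7,m);y=blob(s,b,9,m);print(n,x,y)
    if x and y: print(tri(t,x[0],s,y[0]))
E
```

```text
A (array([165.42105263, 157.68421053]), array([163, 155,   6,   6,  19], dtype=int32)) (array([353.86666667, 142.86666667]), array([352, 140,   5,   6,  15], dtype=int32))
(array([629.17744902, 284.25572366, 197.8197851 ]), np.float64(4.256377488243713))
B (array([258.11111111, 143.11111111]), array([257, 142,   4,   3,   9], dtype=int32)) (array([303., 198.]), array([303, 198,   1,   1,   1], dtype=int32))
(array([664.91813697,   3.37710713, 228.08684861]), np.float64(1.098752472887262))
C (array([353.36363636, 159.5       ]), array([350, 157,   7,   6,  22], dtype=int32)) (array([208.80952381, 262.61904762]), array([207, 260,   5,   6,  21], dtype=int32))
(array([ 618.03897593, -280.85857322,  203.79885048]), np.float64(1.689146882134818))
```

View pics/ss1.png

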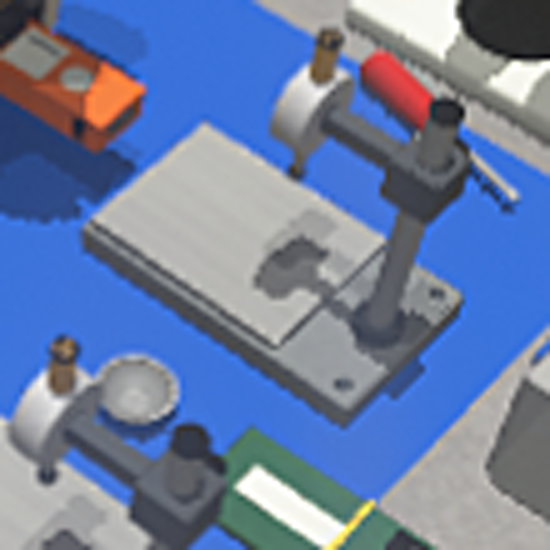

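View pics/tt1.png

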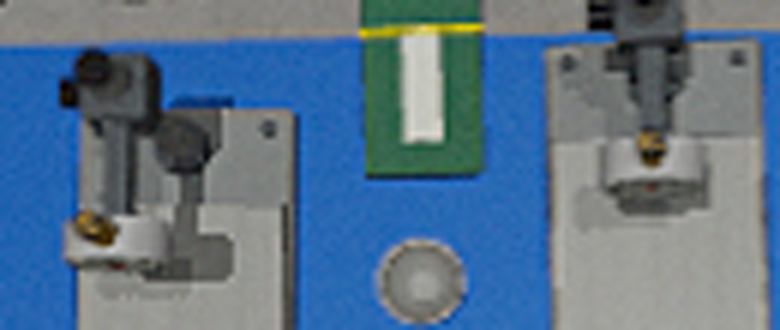

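View pics/tt3.png

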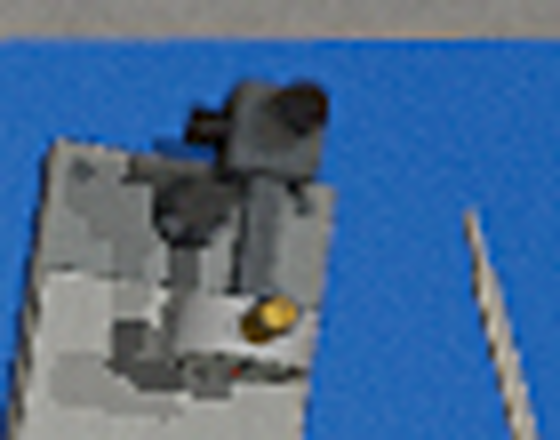

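View pics/ss3.png

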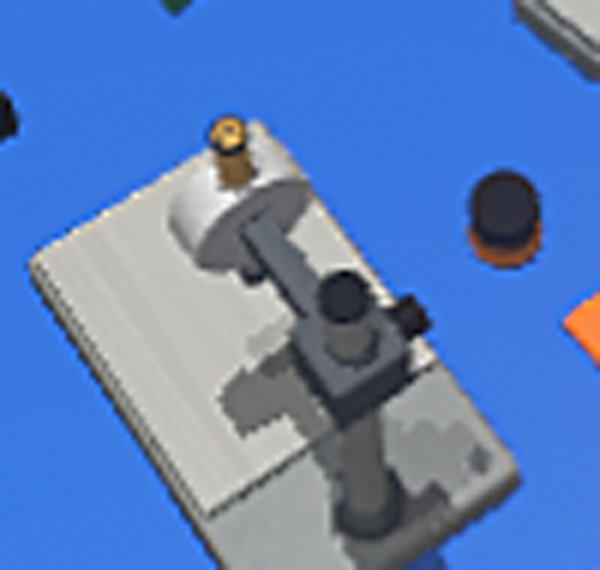

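Emit:
{"api": "arm_command", "payload": {
  "targets": [
    {"x": 3.5, "y": 0, "z": 0, "roll": 0},
    {"x": 7, "y": 0, "z": 0, "roll": 0},
    {"x": 10.5, "y": 0, "z": 0, "roll": 0},
    {"x": 13.5, "y": 0.1, "z": 0, "roll": 0},
    {"x": 15.5, "y": 0.1, "z": 0, "roll": 0},
    {"x": 16.6, "y": 0.1, "z": 0, "roll": 0},
    {"x": 17.1, "y": 0.1, "z": 0, "roll": 0},
    {"x": 17.1, "y": 0.1, "z": 0, "roll": 0}
  ]
}}

```text
time: 5.27
tool_pos: [570.0, 281.1, 49.2]
tcp_rot: [-3.142, -0.0, -3.134]
contact_force: [-0.6, 0.2, -2.7]
grip_width: 47.6
```

```bash
python3 - <<'E'
from plant import bot
from h import *
c=cap(bot,"scene"); print(bot.get_obs()["tool_pos"],bot.get_obs()["contact_force"]); crop(c,270,90,410,230,"s3c",4)
E
```

```text
[568.90462623 281.20015739  49.18901702] [-0.8391793   0.02759068 -2.5847335 ]
```

View pics/s3c.png

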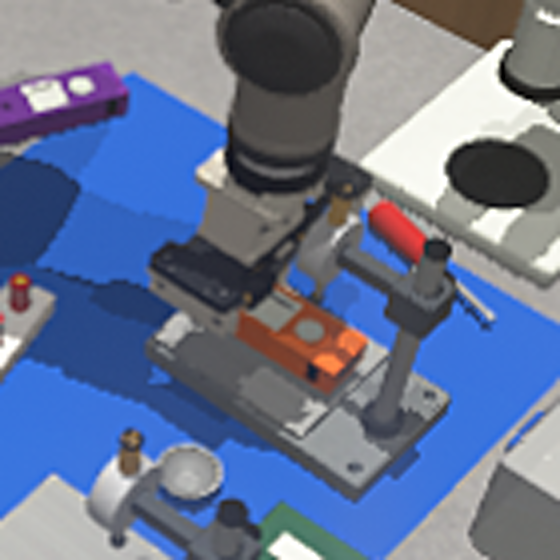

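Emit:
{"api": "arm_command", "payload": {
  "targets": [
    {"x": 0, "y": 0, "z": -0.5, "roll": 0},
    {"x": 0, "y": 0, "z": -1, "roll": 0},
    {"x": 0, "y": 0, "z": -1.3, "roll": 0},
    {"x": 0, "y": 0, "z": -1.45, "roll": 0},
    {"x": 0, "y": 0, "z": -1.45, "roll": 0},
    {"x": 0, "y": 0, "z": -1.45, "roll": 0}
  ]
}}

```text
time: 5.82
tool_pos: [569.3, 281.4, 35.3]
tcp_rot: [3.141, 0.0, -3.135]
contact_force: [-0.1, -1.0, -2.8]
grip_width: 48.0
```

Emit:
{"api": "arm_command", "payload": {
  "targets": [
    {"x": 0, "y": 0, "z": 0, "roll": 0},
    {"x": 0, "y": 0, "z": 0, "roll": 0},
    {"x": 0, "y": 0, "z": 0, "roll": 0},
    {"x": 0, "y": 0, "z": 0, "roll": 0}
  ],
  "fingers": 0.85
}}

```text
time: 6.15
tool_pos: [569.8, 281.3, 35.5]
tcp_rot: [3.141, 0.001, -3.135]
contact_force: [-0.9, 0.2, 0.8]
grip_width: 70.1
```

Emit:
{"api": "arm_command", "payload": {
  "targets": [
    {"x": -2, "y": 0, "z": 0, "roll": 0},
    {"x": -4, "y": 0, "z": 0, "roll": 0},
    {"x": -7, "y": 0, "z": 1, "roll": 0},
    {"x": -10, "y": -2, "z": 5, "roll": 0},
    {"x": -13, "y": -4, "z": 8, "roll": 0},
    {"x": -16, "y": -6, "z": 11, "roll": 0},
    {"x": -16, "y": -6, "z": 14, "roll": 0},
    {"x": -16, "y": -6, "z": 14, "roll": 0}
  ],
  "fingers": 0.85
}}

```text
time: 6.82
tool_pos: [409.5, 220.9, 180.8]
tcp_rot: [3.139, 0.007, -3.135]
contact_force: [1.8, 0.5, 0.3]
grip_width: 78.2
```

```bash
python3 - <<'E'
from plant import bot
from h import *
c=cap(bot,"scene");crop(c,270,90,410,230,"s4c",4)
c=cap(bot,"wrist","w4");print(c["obs"]["tool_pos"],c["obs"]["tcp_rot"])
E
```

```text
[410.38807039 221.33096871 179.89440296] [ 3.13888165  0.00806479 -3.13542829]
```

View pics/s4c.png

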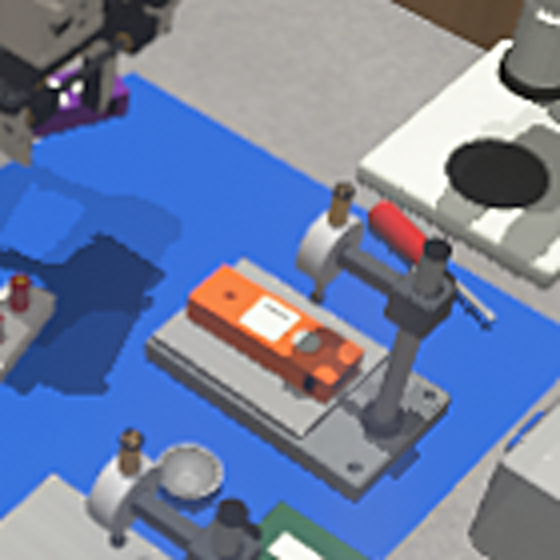

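View pics/w4.png

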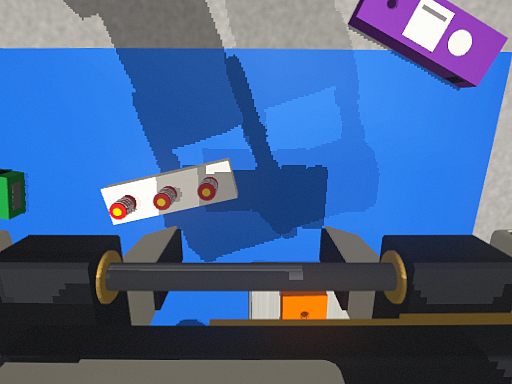

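```bash
python3 - <<'E'
from plant import bot
from h import *
s=cap(bot,"scene"); f=lambda u,v:[(270+(u-1.5)/4),(90+(v-1.5)/4)]
j=onplane(s,f(231,295),56)[0]; d=onplane(s,f(308,341),56)[0]; print(j,d,packpose(d,j))
P=onplane(s,[f(147,347),f(300,434),f(388,358),f(243,261)],30); print(P.round(1), P.mean(0))
w=cap(bot,"wrist"); crop(w,90,150,250,240,"w4c",5)
m=lambda h:((h[...,0]>22)&(h[...,0]<35)&(h[...,1]>150)&(h[...,2]>150))
for p in [(119,211),(161,202),(206,188)]:
    b=blob(w,p,12,m); print(b); print(onplane(w,b[0],50))
E
```

```text
[556.4452643  278.85535782  56.        ] [631.01336944 282.1240795   56.        ] (array([601.22212146, 280.81816864]), array([0.99904061, 0.04379333]), np.float64(74.63971360173441))
[[530.4 207.3  30. ]
 [673.6 221.3  30. ]
 [677.9 332.9  30. ]
 [527.6 337.5  30. ]] [602.39389736 274.72746765  30.        ]
(array([115.46938776, 213.91836735]), array([112, 210,   8,   8,  49], dtype=int32))
[[439.15579471  85.88851868  50.        ]]
(array([159.66666667, 204.04444444]), array([156, 201,   8,   7,  45], dtype=int32))
[[428.64835496 130.39240794  50.        ]]
(array([205.16666667, 194.04761905]), array([202, 191,   7,   7,  42], dtype=int32))
[[418.2367673  175.16972641  50.        ]]
```

View pics/w4c.png

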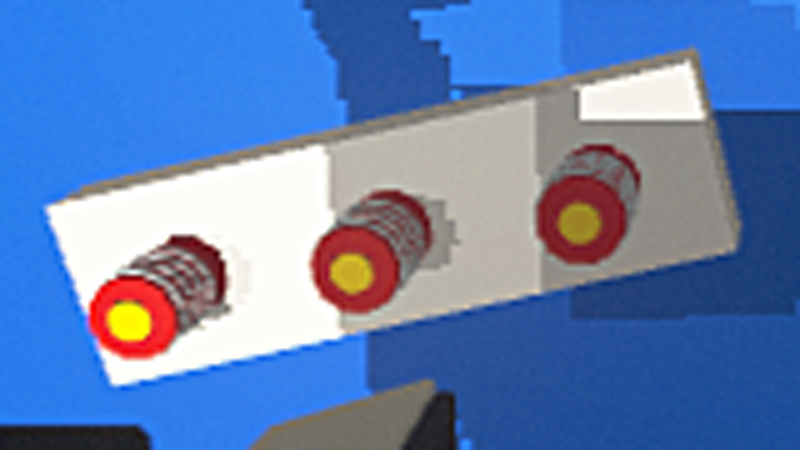

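Emit:
{"api": "arm_command", "payload": {
  "targets": [
    {"x": -0.5, "y": -2.3, "z": 0, "roll": 0},
    {"x": -1, "y": -4.6, "z": 0, "roll": 0},
    {"x": -1, "y": -4.6, "z": 0, "roll": 0},
    {"x": -1, "y": -4.6, "z": 0, "roll": 0},
    {"x": -1, "y": -4.6, "z": 0, "roll": 0},
    {"x": -1, "y": -4.6, "z": 0, "roll": 0}
  ],
  "fingers": 0.32
}}

```text
time: 7.52
tool_pos: [399.7, 175.8, 174.6]
tcp_rot: [3.142, -0.001, -3.135]
contact_force: [0.4, 0.2, -0.5]
grip_width: 42.8
```

```bash
cat > plugs.py <<'E'
from plant import bot
from h import *
import sys
w=cap(bot,"wrist"); o=w["obs"]; print(o["tool_pos"].round(1),o["tcp_rot"].round(4),o["grip_width"])
m=lambda h:((h[...,0]>20)&(h[...,0]<35)&(h[...,1]>150)&(h[...,2]>120))
for P in [(439.2,85.9,50),(428.6,130.4,50),(418.2,175.2,50)]:
    p=proj(w,P)[0]; b=blob(w,p,14,m)
    if b is None: continue
    q=onplane(w,b[0],50)[0]; print(p.round(),b[0].round(1),b[1][4],q.round(1),"delta",(q-o["tool_pos"]).round(1))
crop(w,180,120,330,260,"wp%s"%sys.argv[1],4)
E
python3 plugs.py 1
```

```text
[399.7 175.8 174.6] [ 3.1415e+00 -1.0000e-03 -3.1349e+00] 42.81661456347339
[162. 225.] [161.8 224.9] 43 [439.1  85.7  50. ] delta [  39.4  -90.1 -124.6]
[207. 215.] [206.6 215.1] 44 [428.5 130.4  50. ] delta [  28.7  -45.4 -124.6]
[252. 205.] [252.5 205.5] 47 [418.3 175.3  50. ] delta [  18.6   -0.5 -124.6]
```

View pics/wp1.png

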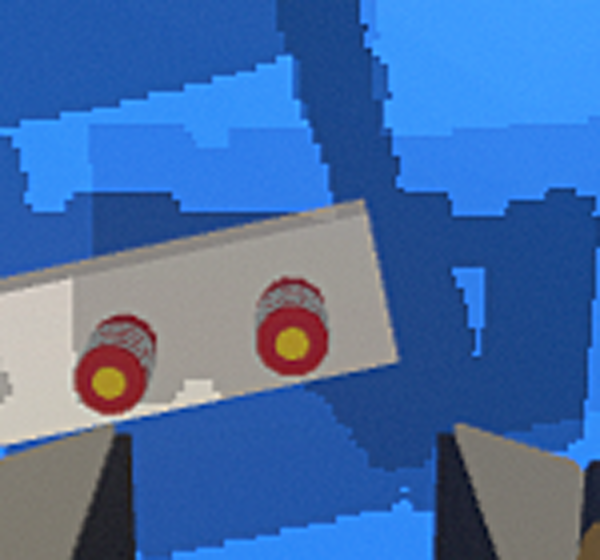

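Emit:
{"api": "arm_command", "payload": {
  "targets": [
    {"x": 1.9, "y": 0, "z": -3, "roll": 0},
    {"x": 1.9, "y": 0, "z": -6, "roll": 0},
    {"x": 1.9, "y": 0, "z": -8, "roll": 0},
    {"x": 1.9, "y": 0, "z": -10, "roll": 0},
    {"x": 1.9, "y": 0, "z": -12, "roll": 0},
    {"x": 1.9, "y": 0, "z": -14, "roll": 0},
    {"x": 1.9, "y": 0, "z": -15, "roll": 0},
    {"x": 1.9, "y": 0, "z": -15, "roll": 0}
  ],
  "fingers": 0.32
}}

```text
time: 8.23
tool_pos: [417.1, 175.4, 23.0]
tcp_rot: [-3.141, -0.004, -3.135]
contact_force: [-1.8, 0.5, -0.5]
grip_width: 29.1
```

Emit:
{"api": "arm_command", "payload": {
  "targets": [
    {"x": 0, "y": 0, "z": 0, "roll": 0},
    {"x": 0, "y": 0, "z": 0, "roll": 0},
    {"x": 0, "y": 0, "z": 0, "roll": 0},
    {"x": 0, "y": 0, "z": 0, "roll": 0},
    {"x": 0, "y": 0, "z": 0, "roll": 0},
    {"x": 0, "y": 0, "z": 0, "roll": 0}
  ],
  "fingers": 0.1
}}

```text
time: 8.73
tool_pos: [419.2, 176.2, 26.1]
tcp_rot: [3.14, 0.002, -3.136]
contact_force: [0.4, 5.1, -2.8]
grip_width: 17.5
```

Emit:
{"api": "arm_command", "payload": {
  "targets": [
    {"x": 0, "y": 0, "z": 1.5, "roll": 0},
    {"x": 0, "y": 0, "z": 3.5, "roll": 0},
    {"x": 0, "y": 0, "z": 7, "roll": 0},
    {"x": 1, "y": 1, "z": 10, "roll": 0},
    {"x": 3, "y": 3, "z": 13, "roll": 0},
    {"x": 5.5, "y": 5, "z": 15.5, "roll": 0},
    {"x": 8.5, "y": 7.5, "z": 15.6, "roll": 0},
    {"x": 11.6, "y": 10.4, "z": 15.6, "roll": 0}
  ]
}}

```text
time: 9.4
tool_pos: [536.0, 279.8, 185.4]
tcp_rot: [3.14, 0.007, -3.136]
contact_force: [1.4, 0.8, -0.6]
grip_width: 16.9
```

Emit:
{"api": "arm_command", "payload": {
  "targets": [
    {"x": 0, "y": 0, "z": 0, "roll": 0},
    {"x": 0, "y": 0, "z": 0, "roll": 0},
    {"x": 0, "y": 0, "z": 0, "roll": 0}
  ]
}}

```text
time: 9.65
tool_pos: [533.2, 278.5, 181.2]
tcp_rot: [-3.141, -0.001, -3.135]
contact_force: [-0.3, -0.6, -0.1]
grip_width: 17.2
```

```bash
cat > jack.py <<'E'
from plant import bot
from h import *
import sys
w=cap(bot,"wrist",sys.argv[1]); o=w["obs"]; print(o["tool_pos"].round(1),o["tcp_rot"].round(4),o["grip_width"].round(1),o["contact_force"].round(1))
crop(w,170,110,340,260,sys.argv[1]+"c",4)
E
python3 jack.py wj1
```

```text
Traceback (most recent call last):
  File "jack.py", line 4, in <module>
    w=cap(bot,"wrist",sys.argv[1]); o=w["obs"]; print(o["tool_pos"].round(1),o["tcp_rot"].round(4),o["grip_width"].round(1),o["contact_force"].round(1))
                                                                                                   ^^^^^^^^^^^^^^^^^^^^^
AttributeError: 'float' object has no attribute 'round'
```

```bash
sed -i 's/o\["grip_width"\].round(1)/round(o["grip_width"],1)/' jack.py; python3 jack.py wj1
```

```text
[533.  278.1 181.5] [-3.1412e+00 -7.0000e-04 -3.1352e+00] 17.6 [-1.5 -0.5  0.3]
```

View pics/wj1c.png

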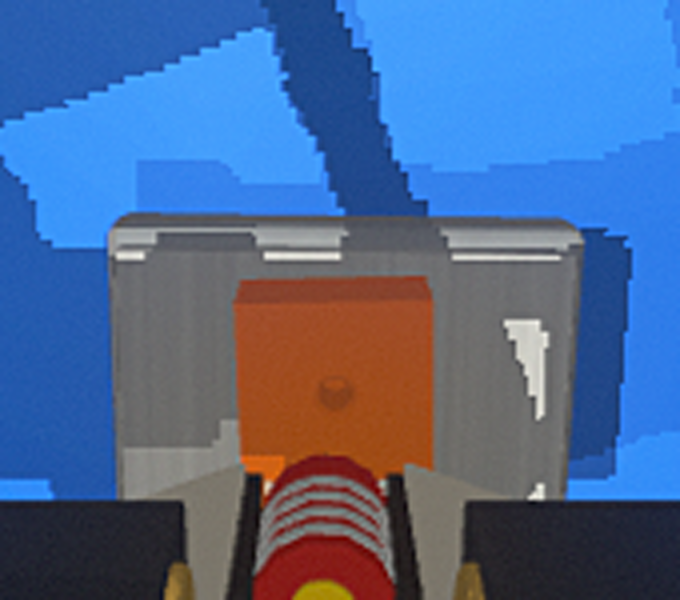

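View pics/wj1.png

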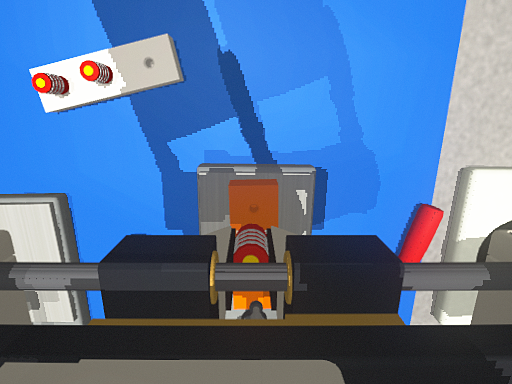

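```bash
python3 - <<'E'
from plant import bot
from h import *
w=cap(bot,"wrist");o=w["obs"];t=o["tool_pos"];print(t)
g=lambda u,v:(170+(u-1.5)/4,110+(v-1.5)/4)
j=onplane(w,g(336,392),56)[0]
P=onplane(w,[g(234,302),g(434,302),g(243,470),g(434,470)],56)
print("jack",j,"d",j-t); print(P.round(1))
L=onplane(w,[g(110,250),g(580,250),g(122,500),g(566,500)],30);print(L.round(1))
m=lambda h:((h[...,0]>20)&(h[...,0]<35)&(h[...,1]>150)&(h[...,2]>120))
b=blob(w,(252,258),10,m);print(b)
for h in (24,25.5,27): print(h,(onplane(w,b[0],t[2]+h)[0]-t).round(1))
E
```

```text
[533.05241505 278.02034641 181.75129142]
jack [554.29315442 278.55749291  56.        ] d [  21.24073937    0.5371465  -125.75129142]
[[531.8 254.   56. ]
 [531.5 301.8  56. ]
 [574.9 255.6  56. ]
 [574.6 303.1  56. ]]
[[524.7 220.2  30. ]
 [524.  341.5  30. ]
 [594.4 220.6  30. ]
 [593.7 342.1  30. ]]
(array([250.17525773, 259.1443299 ]), array([243, 255,  16,   8,  97], dtype=int32))
24 [-2.3 -2.7 24. ]
25.5 [-3.1 -2.7 25.5]
27 [-3.9 -2.7 27. ]
```

```bash
python3 - <<'E'
from plant import bot
from h import *
w=cap(bot,"wrist");crop(w,215,200,295,275,"wj1d",10)
E
```

```text
(no output)
```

View pics/wj1d.png

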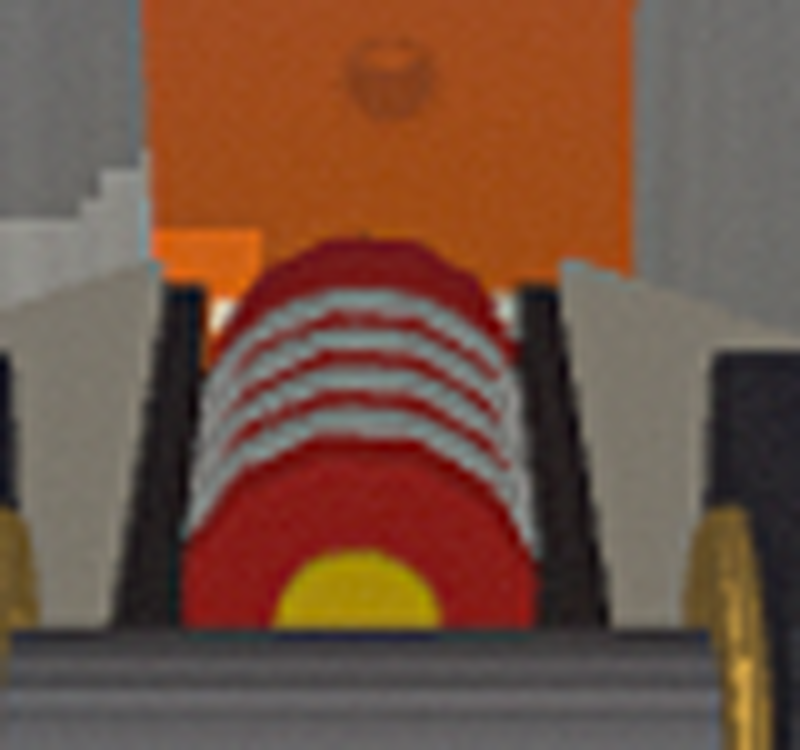

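Emit:
{"api": "arm_command", "payload": {
  "targets": [
    {"x": 1, "y": 0.2, "z": -2, "roll": 0},
    {"x": 2.1, "y": 0.2, "z": -5, "roll": 0},
    {"x": 2.1, "y": 0.2, "z": -8, "roll": 0},
    {"x": 2.1, "y": 0.2, "z": -10, "roll": 0},
    {"x": 2.1, "y": 0.2, "z": -10.1, "roll": 0},
    {"x": 2.1, "y": 0.2, "z": -10.1, "roll": 0},
    {"x": 2.1, "y": 0.2, "z": -10.1, "roll": 0}
  ]
}}

```text
time: 10.43
tool_pos: [555.5, 280.8, 82.0]
tcp_rot: [3.141, 0.002, -3.135]
contact_force: [-0.7, -0.7, -0.1]
grip_width: 17.3
```

```bash
python3 jack.py wj2;python3 - <<'E'
from plant import bot
from h import *
w=cap(bot,"wrist");crop(w,215,190,295,265,"wj2d",10);print(w["obs"]["tool_pos"])
w=cap(bot,"scene");crop(w,290,120,370,200,"sj2d",8)
E
```

```text
[555.5 280.8  82. ] [ 3.1408e+00  2.1000e-03 -3.1354e+00] 17.3 [-0.7 -0.7 -0.1]
[555.8140055  280.9523445   82.40934555]
```

View pics/wj2d.png

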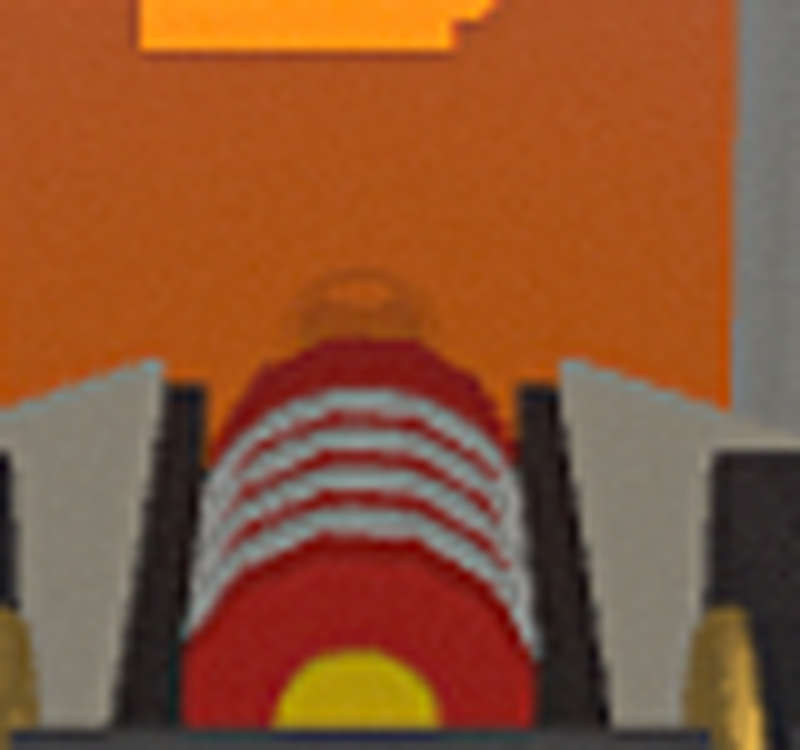

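View pics/sj2d.png

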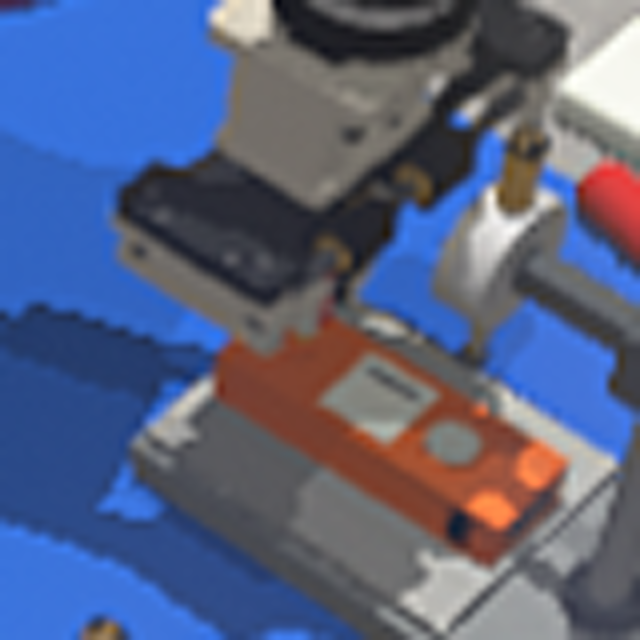

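```bash
python3 - <<'E'
from plant import bot
from h import *
w=cap(bot,"wrist");t=w["obs"]["tool_pos"];print(t)
a=onplane(w,(251,217),56)[0]; 
print("hole x",a[0]+4.2)
for dz in(-6,-4.5,-3):
    b=onplane(w,(251,224),t[2]+dz)[0]; print(dz,"plug x",b[0]+9)
for dz in(24,25.5,27):
    print(dz,"top",onplane(w,(251,243.8),t[2]+dz)[0][0]+9, "yel",onplane(w,(251,255),t[2]+dz)[0][0]+4.2)
E
```

```text
[555.6825646  280.99313064  82.22448551]
hole x 554.4199832116194
-6 plug x 555.9892557817494
-4.5 plug x 555.3943962448789
-3 plug x 554.7995367080084
24 top 554.1939967170559 yel 555.2899235049179
25.5 top 553.4852797079495 yel 554.5147543218806
27 top 552.7765626988431 yel 553.7395851388432
```

Emit:
{"api": "arm_command", "payload": {
  "targets": [
    {"x": -0.1, "y": 0, "z": -0.4, "roll": 0},
    {"x": -0.1, "y": 0, "z": -0.7, "roll": 0},
    {"x": -0.1, "y": 0, "z": -1, "roll": 0},
    {"x": -0.1, "y": 0, "z": -1.2, "roll": 0},
    {"x": -0.1, "y": 0, "z": -1.2, "roll": 0}
  ]
}}

```text
time: 11.05
tool_pos: [554.2, 280.7, 67.8]
tcp_rot: [3.142, 0.0, -3.135]
contact_force: [1.2, -0.2, 0.9]
grip_width: 17.5
```

Barrel is entering (force < 1 N). Continue down to home.

Emit:
{"api": "arm_command", "payload": {
  "targets": [
    {"x": 0, "y": 0, "z": -0.3, "roll": 0},
    {"x": 0, "y": 0, "z": -0.5, "roll": 0},
    {"x": 0, "y": 0, "z": -0.6, "roll": 0},
    {"x": 0, "y": 0, "z": -0.7, "roll": 0},
    {"x": 0, "y": 0, "z": -0.75, "roll": 0},
    {"x": 0, "y": 0, "z": -0.8, "roll": 0},
    {"x": 0, "y": 0, "z": -0.8, "roll": 0}
  ]
}}

```text
time: 11.63
tool_pos: [554.4, 280.8, 61.9]
tcp_rot: [3.141, 0.002, -3.135]
contact_force: [-1.0, -1.3, 10.6]
grip_width: 17.4
```

Emit:
{"api": "arm_command", "payload": {
  "targets": [
    {"x": 0, "y": 0, "z": 0, "roll": 0},
    {"x": 0, "y": 0, "z": 0, "roll": 0},
    {"x": 0, "y": 0, "z": 0, "roll": 0},
    {"x": 0, "y": 0, "z": 1.5, "roll": 0},
    {"x": 0, "y": 0, "z": 4, "roll": 0},
    {"x": 0, "y": 0, "z": 8, "roll": 0},
    {"x": 0, "y": 0, "z": 12, "roll": 0},
    {"x": 0, "y": 0, "z": 16, "roll": 0}
  ],
  "fingers": 0.32
}}

```text
time: 12.3
tool_pos: [553.1, 280.5, 221.1]
tcp_rot: [-3.141, -0.002, -3.135]
contact_force: [0.7, 0.9, -0.5]
grip_width: 29.6
```

Emit:
{"api": "arm_command", "payload": {
  "targets": [
    {"x": 0, "y": 0, "z": 4, "roll": 0},
    {"x": 0, "y": 0, "z": 4, "roll": 0},
    {"x": 0, "y": 0, "z": 4, "roll": 0}
  ],
  "fingers": 0.5
}}

```text
time: 12.55
tool_pos: [554.6, 281.1, 262.6]
tcp_rot: [3.14, 0.004, -3.135]
contact_force: [-1.1, -0.6, -0.3]
grip_width: 44.2
```

```bash
python3 - <<'E'
from plant import bot
from h import *
w=cap(bot,"wrist","wk");print(w["obs"]["tool_pos"])
s=cap(bot,"scene");crop(s,290,90,390,210,"sk",5)
E
```

```text
[554.59945063 281.10581996 262.61697145]
```

View pics/sk.png

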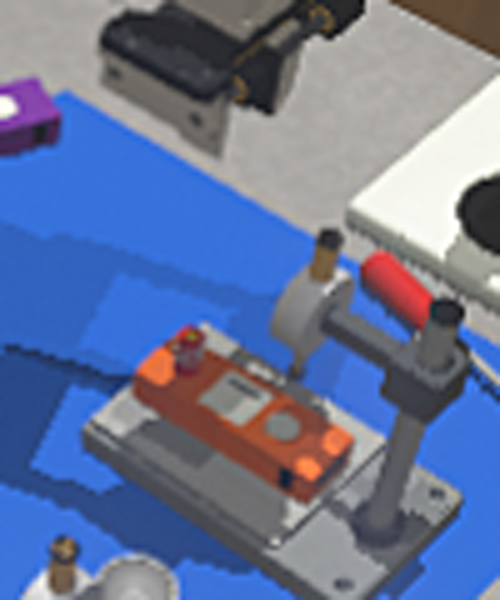

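View pics/wk.png

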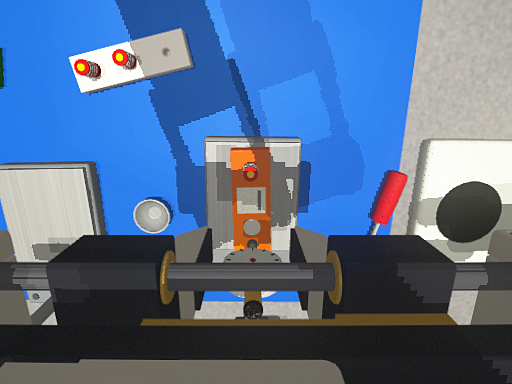

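```bash
python3 - <<'E'
from plant import bot
from h import *
w=cap(bot,"wrist");t=cap(bot,"top");s=cap(bot,"scene")
crop(w,230,290,275,325,"wk2",14);crop(s,340,125,370,155,"sk2",14)
st=[290+(331-2)/5,90+(236-2)/5]
print(tri(w,(253,309),s,st))
for z in (215,220,225,230): print(z,onplane(w,(253,309),z)[0],onplane(s,st,z)[0])
print(tri(t,(163.3,156.7),s,st))
E
```

```text
(array([627.05486076, 282.03460118, 220.61773259]), np.float64(4.941253678811823))
215 [629.04446212 280.32982589 215.        ] [625.30622209 290.19275559 215.        ]
220 [625.35891863 280.26719707 220.        ] [627.65776148 285.39055035 220.        ]
225 [621.67337515 280.20456826 225.        ] [630.00930087 280.58834511 225.        ]
230 [617.98783166 280.14193944 230.        ] [632.36084026 275.78613987 230.        ]
(array([628.8915026 , 284.95684539, 221.46388798]), np.float64(2.0283829214042575))
```

View pics/wk2.png

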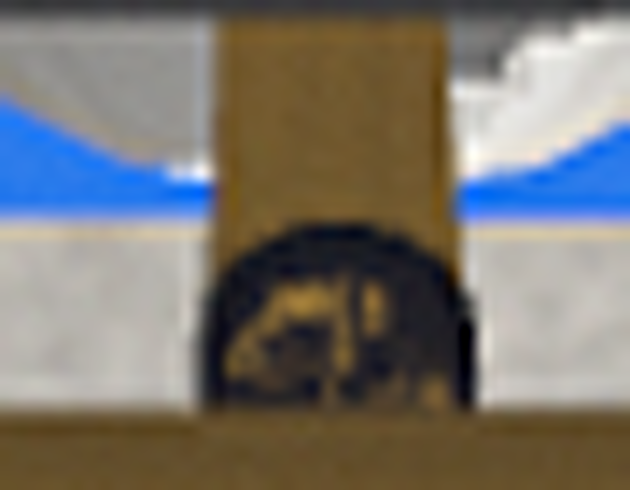

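View pics/sk2.png

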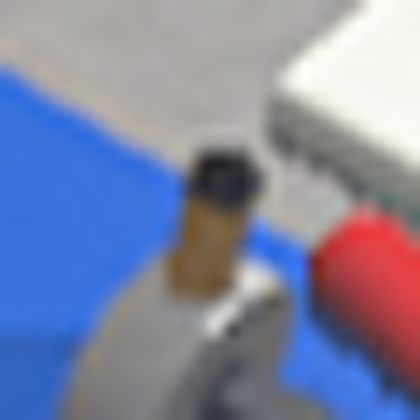

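Emit:
{"api": "arm_command", "payload": {
  "targets": [
    {"x": 2.5, "y": 0.1, "z": 0, "roll": 0},
    {"x": 5, "y": 0.1, "z": 0, "roll": 0},
    {"x": 7.3, "y": 0.1, "z": 0, "roll": 0},
    {"x": 7.3, "y": 0.1, "z": 0, "roll": 0},
    {"x": 7.3, "y": 0.1, "z": 0, "roll": 0},
    {"x": 7.3, "y": 0.1, "z": 0, "roll": 0},
    {"x": 7.3, "y": 0.1, "z": 0, "roll": 0},
    {"x": 7.3, "y": 0.1, "z": 0, "roll": 0}
  ],
  "fingers": 0
}}

```text
time: 13.47
tool_pos: [626.1, 282.0, 260.6]
tcp_rot: [3.141, -0.0, -3.135]
contact_force: [0.5, -0.6, 0.3]
grip_width: 0.9
```

```bash
python3 - <<'E'
from plant import bot
from h import *
for _ in range(3):
    w=cap(bot,"wrist","wl");print(w["obs"]["tool_pos"],w["obs"]["grip_width"])
s=cap(bot,"scene");crop(s,320,80,390,160,"sl",7)
E
```

```text
[626.0844238  282.00413306 260.62666936] 0.9353400113189508
[626.20925375 281.9701099  260.7904248 ] 0.6975695278198999
[626.34985918 281.95734889 260.82331878] 0.38480382428578863
```

View pics/sl.png

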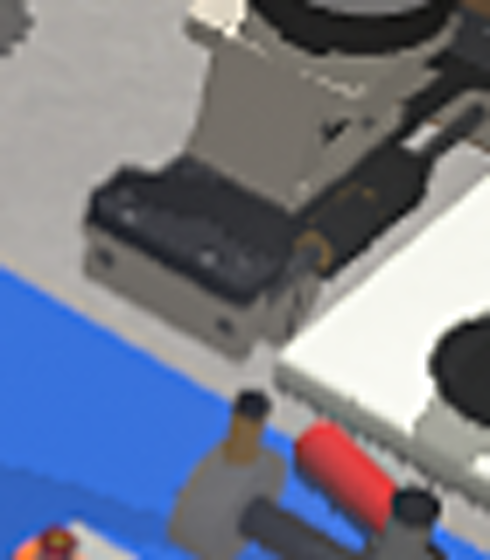

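View pics/wl.png

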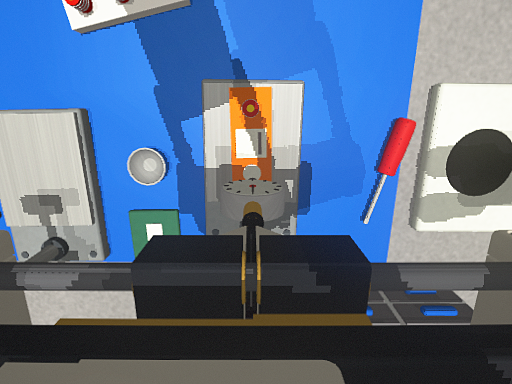

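Emit:
{"api": "arm_command", "payload": {
  "targets": [
    {"x": 0.1, "y": 0, "z": -1.5, "roll": 0},
    {"x": 0.1, "y": 0, "z": -3, "roll": 0},
    {"x": 0.1, "y": 0, "z": -3.3, "roll": 0},
    {"x": 0.1, "y": 0, "z": -3.6, "roll": 0},
    {"x": 0.1, "y": 0, "z": -3.9, "roll": 0},
    {"x": 0.1, "y": 0, "z": -4.2, "roll": 0},
    {"x": 0.1, "y": 0, "z": -4.5, "roll": 0}
  ]
}}

```text
time: 14.25
tool_pos: [628.0, 281.8, 216.4]
tcp_rot: [3.141, 0.001, -3.135]
contact_force: [-2.8, -1.2, 4.0]
grip_width: 0.5
```

Emit:
{"api": "arm_command", "payload": {
  "targets": [
    {"x": 0, "y": 0, "z": -0.3, "roll": 0},
    {"x": 0, "y": 0, "z": -0.6, "roll": 0},
    {"x": 0, "y": 0, "z": -0.9, "roll": 0},
    {"x": 0, "y": 0, "z": -1.2, "roll": 0},
    {"x": 0, "y": 0, "z": -1.5, "roll": 0}
  ]
}}

```text
time: 14.67
tool_pos: [628.0, 281.8, 200.0]
tcp_rot: [3.141, 0.0, -3.135]
contact_force: [-2.1, 0.2, 4.8]
grip_width: 0.4
```

```bash
python3 - <<'E'
from plant import bot
from h import *
for _ in range(3):
    s=cap(bot,"scene");print(s["obs"]["tool_pos"],s["obs"]["contact_force"])
crop(s,320,80,390,160,"sm",7)
E
```

```text
[627.98893871 281.81219269 200.02634157] [-2.1010331   0.2093716   4.79746984]
[627.96207481 281.8004094  199.28474495] [ 0.05471076 -0.38920726  3.38778054]
[628.00795403 281.75687176 199.3658446 ] [-0.36424591 -0.26541536 -0.16006047]
```

View pics/sm.png

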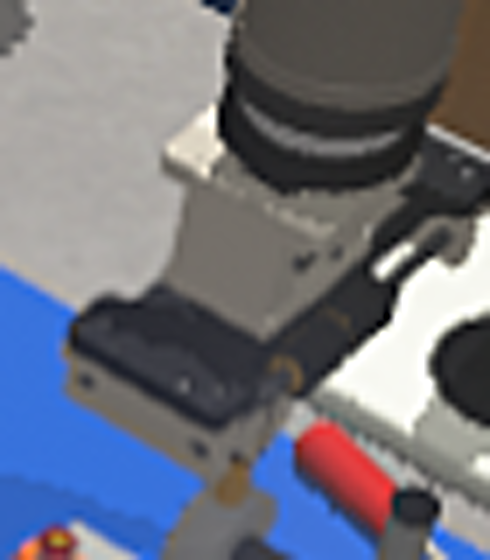

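Emit:
{"api": "arm_command", "payload": {
  "targets": [
    {"x": 0, "y": 0, "z": -0.5, "roll": 0},
    {"x": 0, "y": 0, "z": -1, "roll": 0},
    {"x": 0, "y": 0, "z": -1.5, "roll": 0},
    {"x": 0, "y": 0, "z": -2, "roll": 0},
    {"x": 0, "y": 0, "z": -2.3, "roll": 0},
    {"x": 0, "y": 0, "z": -2.5, "roll": 0},
    {"x": 0, "y": 0, "z": -2.6, "roll": 0},
    {"x": 0, "y": 0, "z": -2.6, "roll": 0}
  ]
}}

```text
time: 15.48
tool_pos: [628.0, 281.7, 174.0]
tcp_rot: [3.142, 0.0, -3.135]
contact_force: [1.4, -0.0, 2.4]
grip_width: 0.3
```

```bash
python3 - <<'E'
from plant import bot
from h import *
for _ in range(3):
    s=cap(bot,"scene");print(s["obs"]["tool_pos"],s["obs"]["contact_force"])
crop(s,320,100,390,200,"sn",6)
E
```

```text
[628.02456959 281.7075825  174.00586705] [ 1.36488584e+00 -3.85558816e-04  2.39799319e+00]
[627.91723642 281.66870522 174.01924703] [1.57774967 0.73193097 1.54859615]
[627.84921175 281.6587392  174.00426535] [ 1.33796004 -0.97606893  1.73545301]
```

View pics/sn.png

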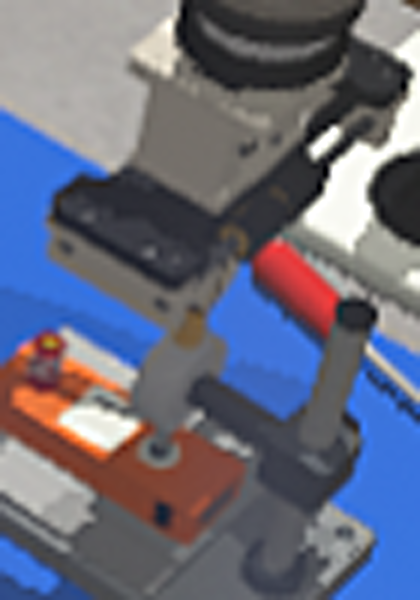

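Emit:
{"api": "arm_command", "payload": {
  "targets": [
    {"x": 0, "y": 0, "z": -0.2, "roll": 0},
    {"x": 0, "y": 0, "z": -0.4, "roll": 0},
    {"x": 0, "y": 0, "z": -0.5, "roll": 0},
    {"x": 0, "y": 0, "z": -0.5, "roll": 0},
    {"x": 0, "y": 0, "z": -0.5, "roll": 0}
  ]
}}

```text
time: 16.05
tool_pos: [627.8, 281.7, 169.3]
tcp_rot: [3.142, -0.0, -3.135]
contact_force: [-0.4, -0.6, 4.2]
grip_width: 0.5
```

```bash
python3 - <<'E'
from plant import bot
from h import *
for _ in range(4):
    s=cap(bot,"scene");print(s["obs"]["tool_pos"],s["obs"]["contact_force"])
E
```

```text
[627.83283683 281.69307224 169.322004  ] [-0.41504178 -0.57469807  4.23190586]
[627.82074707 281.6725982  169.30428143] [ 0.0818186  -0.08384757  3.00367377]
[627.84121823 281.67377711 169.30352985] [0.40863316 0.29886658 3.90623066]
[627.83341186 281.66802766 169.29409607] [-0.12647802 -0.07701774  3.77821095]
```

Emit:
{"api": "arm_command", "payload": {
  "targets": [
    {"x": 0, "y": 0, "z": 1, "roll": 0},
    {"x": 0, "y": 0, "z": 4, "roll": 0},
    {"x": 0, "y": 0, "z": 8, "roll": 0},
    {"x": -3, "y": 0, "z": 9, "roll": 0},
    {"x": -7, "y": 0, "z": 9, "roll": 0},
    {"x": -11, "y": 0, "z": 9, "roll": 0},
    {"x": -15, "y": 0, "z": 9, "roll": 0},
    {"x": -19, "y": 0, "z": 9, "roll": 0}
  ]
}}

```text
time: 16.92
tool_pos: [435.6, 281.4, 259.2]
tcp_rot: [3.142, -0.001, -3.136]
contact_force: [0.0, 0.7, 1.6]
grip_width: 0.4
```

```bash
python3 - <<'E'
from plant import bot
from h import *
s=cap(bot,"scene");crop(s,290,100,400,220,"so",5)
t=cap(bot,"top","to")
print(bot.get_obs()["joint_positions"])
E
```

```text
[ 4.28280817e-01  3.02999457e-01  1.48922833e+00  1.10495486e-03
  1.35456384e+00 -1.15201258e+00]
```

View pics/so.png

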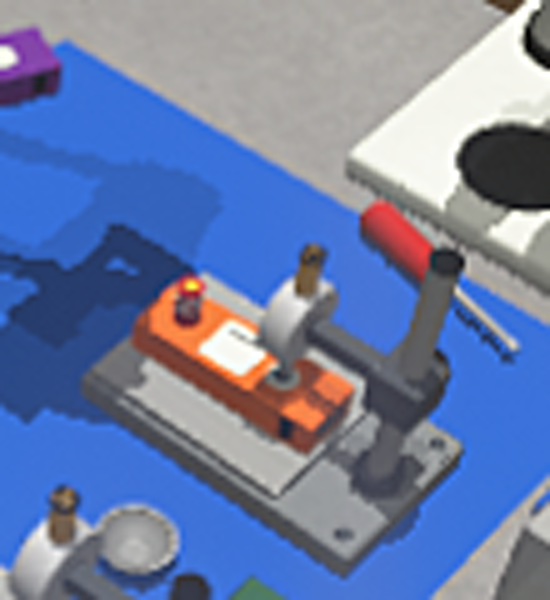

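View pics/to.png

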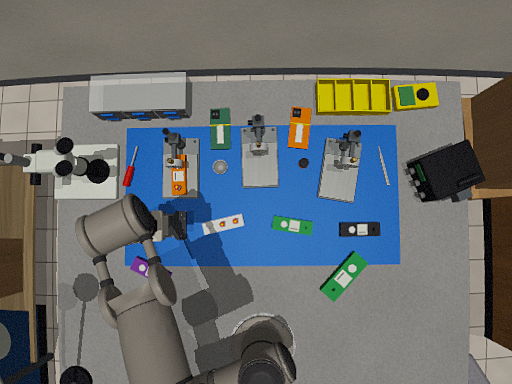

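Emit:
{"api": "arm_command", "payload": {
  "targets": [
    {"x": 0, "y": -4, "z": 0, "roll": -0.12},
    {"x": 0, "y": -8, "z": 0, "roll": -0.24},
    {"x": 0, "y": -12, "z": 0, "roll": -0.36},
    {"x": 0, "y": -16, "z": 0, "roll": -0.48},
    {"x": 0, "y": -20, "z": 0, "roll": -0.6},
    {"x": 0, "y": -24, "z": 0, "roll": -0.72},
    {"x": 0, "y": -28, "z": 0, "roll": -0.84},
    {"x": 0, "y": -32, "z": 0, "roll": -0.96}
  ],
  "fingers": 1
}}

```text
time: 17.68
tool_pos: [438.0, -40.4, 259.7]
tcp_rot: [3.141, 0.0, 2.182]
contact_force: [1.6, -0.0, 0.7]
grip_width: 49.2
```

Emit:
{"api": "arm_command", "payload": {
  "targets": [
    {"x": 0, "y": -4, "z": 0, "roll": -0.12},
    {"x": 0, "y": -8, "z": 0, "roll": -0.24},
    {"x": -1, "y": -9.9, "z": -1, "roll": -0.36},
    {"x": -2.1, "y": -9.9, "z": -3.3, "roll": -0.48},
    {"x": -2.1, "y": -9.9, "z": -3.3, "roll": -0.6},
    {"x": -2.1, "y": -9.9, "z": -3.3, "roll": -0.72},
    {"x": -2.1, "y": -9.9, "z": -3.3, "roll": -0.84},
    {"x": -2.1, "y": -9.9, "z": -3.3, "roll": -0.96}
  ]
}}

```text
time: 18.35
tool_pos: [417.2, -137.8, 226.4]
tcp_rot: [-3.141, -0.0, 1.221]
contact_force: [-0.0, 0.7, -0.0]
grip_width: 91.5
```

Emit:
{"api": "arm_command", "payload": {
  "targets": [
    {"x": 0, "y": 0, "z": 0, "roll": -0.12},
    {"x": 0, "y": 0, "z": 0, "roll": -0.24},
    {"x": 0, "y": 0, "z": 0, "roll": -0.36},
    {"x": 0, "y": 0, "z": 0, "roll": -0.48},
    {"x": 0, "y": 0, "z": 0, "roll": -0.6},
    {"x": 0, "y": 0, "z": 0, "roll": -0.72},
    {"x": 0, "y": 0, "z": 0, "roll": -0.84},
    {"x": 0, "y": 0, "z": 0, "roll": -0.96}
  ]
}}

```text
time: 19.02
tool_pos: [417.3, -137.7, 226.5]
tcp_rot: [-3.142, 0.0, 0.262]
contact_force: [-0.0, -1.4, -0.9]
grip_width: 92.2
```

Emit:
{"api": "arm_command", "payload": {
  "targets": [
    {"x": 0, "y": 0, "z": 0, "roll": -0.12},
    {"x": 0, "y": 0, "z": 0, "roll": -0.24},
    {"x": 0, "y": 0, "z": 0, "roll": -0.36},
    {"x": 0, "y": 0, "z": 0, "roll": -0.48},
    {"x": 0, "y": 0, "z": 0, "roll": -0.6},
    {"x": 0, "y": 0, "z": 0, "roll": -0.72},
    {"x": 0, "y": 0, "z": 0, "roll": -0.84},
    {"x": 0, "y": 0, "z": 0, "roll": -0.96}
  ]
}}

```text
time: 19.68
tool_pos: [417.3, -137.7, 226.5]
tcp_rot: [3.141, 0.0, -0.698]
contact_force: [0.2, 0.3, 0.9]
grip_width: 91.8
```

Emit:
{"api": "arm_command", "payload": {
  "targets": [
    {"x": 0, "y": 0, "z": 0, "roll": -0.12},
    {"x": 0, "y": 0, "z": 0, "roll": -0.24},
    {"x": 0, "y": 0, "z": 0, "roll": -0.36},
    {"x": 0, "y": 0, "z": 0, "roll": -0.48},
    {"x": 0, "y": 0, "z": 0, "roll": -0.6},
    {"x": 0, "y": 0, "z": 0, "roll": -0.72},
    {"x": 0, "y": 0, "z": 0, "roll": -0.84},
    {"x": 0, "y": 0, "z": 0, "roll": -0.96}
  ]
}}

```text
time: 20.35
tool_pos: [417.3, -137.7, 226.5]
tcp_rot: [3.141, 0.0, -1.658]
contact_force: [0.2, 0.9, 0.3]
grip_width: 92.0
```

```bash
python3 jack.py w5; python3 - <<'E'
from plant import bot
print(bot.get_obs()["joint_positions"])
E
```

```text
[ 417.3 -137.7  226.5] [ 3.1413e+00  1.0000e-04 -1.6581e+00] 92.0 [0.2 0.9 0.3]
[-4.93408169e-01  1.85223617e-01  1.74170501e+00  4.58871149e-06
  1.21503010e+00  2.74267241e+00]
```

View pics/w5.png

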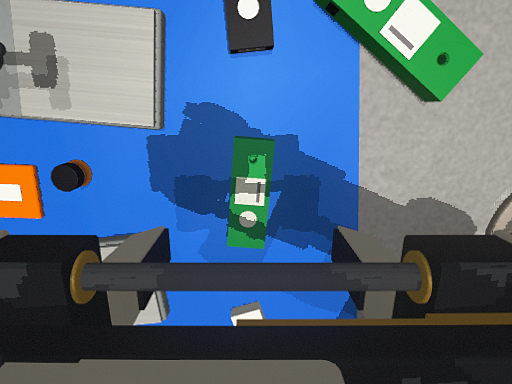

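View pics/w5c.png

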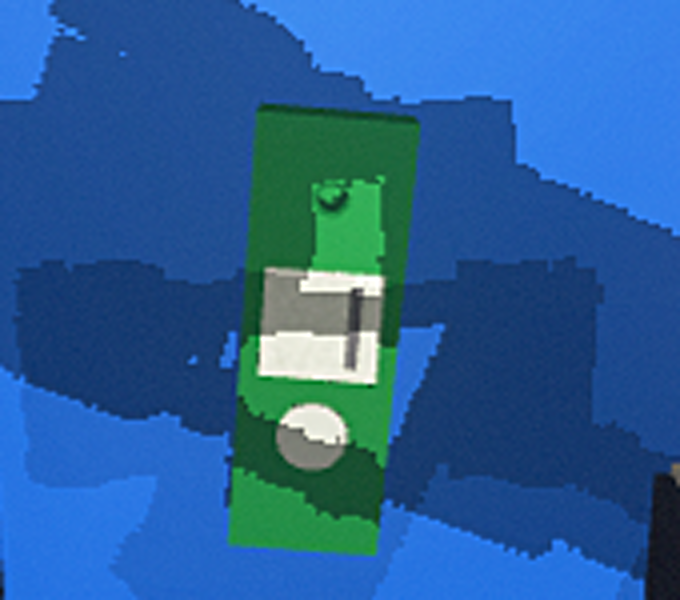

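```bash
cat > pm.py <<'E'
from plant import bot
from h import *
import sys
jx,jy,dx,dy,zt=map(float,sys.argv[1:6])   # crop coords (170,110,x4)
w=cap(bot,"wrist");o=w["obs"];t=o["tool_pos"]
ty=rpy(o["tcp_rot"])[:,1]
g=lambda u,v:(170+(u-1.5)/4,110+(v-1.5)/4)
j=onplane(w,g(jx,jy),zt)[0]+2.2*ty; d=onplane(w,g(dx,dy),zt)[0]+2.2*ty
c,u,L=packpose(d,j); yaw=np.arctan2(u[1],u[0])
print("centre",c.round(1),"yaw",round(yaw,3),"L",round(L,1),"grasp",(c-28*u).round(1),"delta",(c-28*u-t[:2]).round(1),"dyaw",round((yaw+np.pi-o["tcp_rot"][2]+np.pi)%(2*np.pi)-np.pi,3),"z",t[2].round(1))
E
python3 pm.py 330 195 312 437 26
```

```text
centre [ 420.4 -110.7] yaw 1.404 L 76.2 grasp [ 415.7 -138.3] delta [-1.6 -0.6] dyaw -0.072 z 226.4
```

Emit:
{"api": "arm_command", "payload": {
  "targets": [
    {"x": -0.2, "y": 0, "z": -4, "roll": -0.07},
    {"x": -0.2, "y": 0, "z": -8, "roll": -0.07},
    {"x": -0.2, "y": 0, "z": -12, "roll": -0.07},
    {"x": -0.2, "y": 0, "z": -16, "roll": -0.07},
    {"x": -0.2, "y": 0, "z": -19, "roll": -0.07},
    {"x": -0.2, "y": 0, "z": -21, "roll": -0.07},
    {"x": -0.2, "y": 0, "z": -22.1, "roll": -0.07},
    {"x": -0.2, "y": 0, "z": -22.1, "roll": -0.07}
  ],
  "fingers": 1
}}

```text
time: 21.12
tool_pos: [413.7, -136.8, 3.0]
tcp_rot: [3.137, 0.002, -1.718]
contact_force: [-0.6, -0.6, -0.4]
grip_width: 91.8
```

Emit:
{"api": "arm_command", "payload": {
  "targets": [
    {"x": 0, "y": 0, "z": 0, "roll": 0},
    {"x": 0, "y": 0, "z": 0, "roll": 0},
    {"x": 0, "y": 0, "z": 0, "roll": 0},
    {"x": 0, "y": 0, "z": 0, "roll": 0},
    {"x": 0, "y": 0, "z": 0, "roll": 0},
    {"x": 0, "y": 0, "z": 0, "roll": 0},
    {"x": 0, "y": 0, "z": 0, "roll": 0},
    {"x": 0, "y": 0, "z": 0, "roll": 0}
  ],
  "fingers": 0.3
}}

```text
time: 21.78
tool_pos: [415.3, -137.5, 5.6]
tcp_rot: [-3.141, -0.0, -1.722]
contact_force: [0.9, -1.0, 4.2]
grip_width: 47.9
```

Emit:
{"api": "arm_command", "payload": {
  "targets": [
    {"x": 0, "y": 0, "z": 1.5, "roll": 0},
    {"x": 0, "y": 0, "z": 3, "roll": 0},
    {"x": 0, "y": 0, "z": 4.4, "roll": 0},
    {"x": 0, "y": 0, "z": 4.4, "roll": 0.12},
    {"x": 0, "y": 0, "z": 4.4, "roll": 0.24},
    {"x": 0, "y": 0, "z": 4.4, "roll": 0.36},
    {"x": 0, "y": 0, "z": 4.4, "roll": 0.48},
    {"x": 0, "y": 0, "z": 4.4, "roll": 0.6}
  ]
}}

```text
time: 22.45
tool_pos: [414.4, -137.0, 48.9]
tcp_rot: [3.141, 0.001, -1.116]
contact_force: [0.8, 0.2, -4.4]
grip_width: 47.8
```

Emit:
{"api": "arm_command", "payload": {
  "targets": [
    {"x": 0, "y": 0, "z": 0, "roll": 0.12},
    {"x": 0, "y": 0, "z": 0, "roll": 0.24},
    {"x": 0, "y": 0, "z": 0, "roll": 0.36},
    {"x": 0, "y": 0, "z": 0, "roll": 0.48},
    {"x": 0, "y": 0, "z": 0, "roll": 0.6},
    {"x": 0, "y": 0, "z": 0, "roll": 0.72},
    {"x": 0, "y": 0, "z": 0, "roll": 0.84},
    {"x": 0, "y": 0, "z": 0, "roll": 0.96}
  ]
}}

```text
time: 23.12
tool_pos: [414.4, -137.0, 48.8]
tcp_rot: [-3.141, 0.001, -0.156]
contact_force: [0.6, -0.4, -4.1]
grip_width: 47.7
```

Emit:
{"api": "arm_command", "payload": {
  "targets": [
    {"x": 0, "y": 0, "z": 0, "roll": 0.12},
    {"x": 0, "y": 0, "z": 0, "roll": 0.24},
    {"x": 0, "y": 0, "z": 0, "roll": 0.36},
    {"x": 0, "y": 0, "z": 0, "roll": 0.48},
    {"x": 0, "y": 0, "z": 0, "roll": 0.6},
    {"x": 0, "y": 0, "z": 0, "roll": 0.72},
    {"x": 0, "y": 0, "z": 0, "roll": 0.84},
    {"x": 0, "y": 0, "z": 0, "roll": 0.96}
  ]
}}

```text
time: 23.78
tool_pos: [414.3, -137.0, 48.8]
tcp_rot: [-3.14, 0.0, 0.804]
contact_force: [-0.4, 0.2, -3.5]
grip_width: 48.0
```

Emit:
{"api": "arm_command", "payload": {
  "targets": [
    {"x": 0, "y": 0, "z": 0, "roll": 0.12},
    {"x": 0, "y": 0, "z": 0, "roll": 0.24},
    {"x": 0, "y": 0, "z": 0, "roll": 0.36},
    {"x": 0, "y": 0, "z": 0, "roll": 0.48},
    {"x": 0, "y": 0, "z": 0, "roll": 0.6},
    {"x": 0, "y": 0, "z": 0, "roll": 0.72},
    {"x": 0, "y": 0, "z": 0, "roll": 0.84},
    {"x": 0, "y": 0, "z": 0, "roll": 0.96}
  ]
}}

```text
time: 24.45
tool_pos: [414.2, -136.9, 48.8]
tcp_rot: [-3.14, -0.001, 1.764]
contact_force: [0.3, 1.5, -3.7]
grip_width: 47.9
```

Emit:
{"api": "arm_command", "payload": {
  "targets": [
    {"x": 0, "y": 0, "z": 0, "roll": 0.12},
    {"x": 0, "y": 0, "z": 0, "roll": 0.24},
    {"x": 0, "y": 0, "z": 0, "roll": 0.36},
    {"x": 0, "y": 0, "z": 0, "roll": 0.48},
    {"x": 0, "y": 0, "z": 0, "roll": 0.6},
    {"x": 0, "y": 0, "z": 0, "roll": 0.72},
    {"x": 0, "y": 0, "z": 0, "roll": 0.84},
    {"x": 0, "y": 0, "z": 0, "roll": 0.96}
  ]
}}

```text
time: 25.12
tool_pos: [414.2, -136.9, 48.7]
tcp_rot: [3.141, -0.002, 2.724]
contact_force: [-0.2, 0.2, -4.3]
grip_width: 47.7
```

Emit:
{"api": "arm_command", "payload": {
  "targets": [
    {"x": 0, "y": 2, "z": 0, "roll": 0.11},
    {"x": 0, "y": 5, "z": 0, "roll": 0.22},
    {"x": 0, "y": 8, "z": 0, "roll": 0.33},
    {"x": 0, "y": 11, "z": 0, "roll": 0.44},
    {"x": 0, "y": 13.2, "z": 0, "roll": 0.44},
    {"x": 0, "y": 13.8, "z": 0, "roll": 0.44},
    {"x": 0, "y": 13.8, "z": 0, "roll": 0.44},
    {"x": 0, "y": 13.8, "z": 0, "roll": 0.44}
  ]
}}

```text
time: 25.78
tool_pos: [414.8, 0.5, 49.1]
tcp_rot: [-3.141, -0.0, -3.124]
contact_force: [0.4, -0.0, -3.9]
grip_width: 48.0
```

Emit:
{"api": "arm_command", "payload": {
  "targets": [
    {"x": 3.5, "y": 0, "z": 0, "roll": 0},
    {"x": 7, "y": 0, "z": 0, "roll": 0},
    {"x": 10.5, "y": 0, "z": 0, "roll": 0},
    {"x": 13.5, "y": 0, "z": 0, "roll": 0},
    {"x": 16, "y": 0, "z": 0, "roll": 0},
    {"x": 17.5, "y": 0, "z": 0, "roll": 0},
    {"x": 18.2, "y": 0, "z": 0, "roll": 0},
    {"x": 18.2, "y": 0, "z": 0, "roll": 0}
  ]
}}

```text
time: 26.45
tool_pos: [597.7, -0.8, 48.6]
tcp_rot: [-3.142, -0.0, -3.127]
contact_force: [-0.2, -0.5, -3.0]
grip_width: 47.7
```

```bash
python3 - <<'E'
from plant import bot
from h import *
s=cap(bot,"scene");crop(s,230,140,360,280,"sp",4); print(s["obs"]["tool_pos"],s["obs"]["tcp_rot"],s["obs"]["contact_force"])
E
```

```text
[597.69752999  -0.81087697  48.56469618] [-3.14151102e+00 -7.23426505e-05 -3.12690764e+00] [-0.15703006 -0.52692639 -3.03385903]
```

View pics/sp.png

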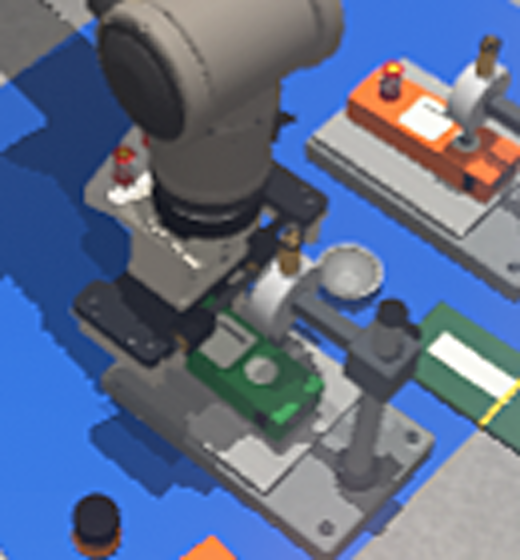

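Emit:
{"api": "arm_command", "payload": {
  "targets": [
    {"x": 0.5, "y": 0.2, "z": 0, "roll": 0.01},
    {"x": 0.9, "y": 0.2, "z": 0, "roll": 0.01},
    {"x": 0.9, "y": 0.2, "z": -0.5, "roll": 0.01},
    {"x": 0.9, "y": 0.2, "z": -1, "roll": 0.01},
    {"x": 0.9, "y": 0.2, "z": -1.3, "roll": 0.01},
    {"x": 0.9, "y": 0.2, "z": -1.35, "roll": 0.01},
    {"x": 0.9, "y": 0.2, "z": -1.35, "roll": 0.01}
  ]
}}

```text
time: 27.08
tool_pos: [605.5, 2.8, 35.6]
tcp_rot: [3.141, -0.001, -3.115]
contact_force: [-0.6, -0.2, -0.7]
grip_width: 47.8
```

Emit:
{"api": "arm_command", "payload": {
  "targets": [
    {"x": 0, "y": 0, "z": 0, "roll": 0},
    {"x": 0, "y": 0, "z": 0, "roll": 0},
    {"x": 0, "y": 0, "z": 0, "roll": 0},
    {"x": 0, "y": 0, "z": 0, "roll": 0}
  ],
  "fingers": 0.85
}}

```text
time: 27.42
tool_pos: [606.3, 2.7, 36.0]
tcp_rot: [-3.142, 0.001, -3.115]
contact_force: [0.5, 0.3, 0.3]
grip_width: 69.7
```

Emit:
{"api": "arm_command", "payload": {
  "targets": [
    {"x": -2, "y": 0, "z": 0, "roll": 0},
    {"x": -4, "y": 0, "z": 0, "roll": 0},
    {"x": -7, "y": 0, "z": 1, "roll": 0},
    {"x": -10, "y": 1.5, "z": 4, "roll": 0},
    {"x": -13, "y": 4, "z": 7, "roll": 0},
    {"x": -16, "y": 6, "z": 10, "roll": 0},
    {"x": -18.6, "y": 8.5, "z": 13, "roll": 0},
    {"x": -18.6, "y": 8.5, "z": 13.9, "roll": 0}
  ],
  "fingers": 0.85
}}

```text
time: 28.08
tool_pos: [417.2, 89.2, 176.4]
tcp_rot: [3.141, -0.0, -3.115]
contact_force: [0.1, 0.3, 0.7]
grip_width: 78.5
```

Emit:
{"api": "arm_command", "payload": {
  "targets": [
    {"x": 0.2, "y": 0, "z": 0, "roll": 0},
    {"x": 0.2, "y": 0, "z": 0, "roll": 0},
    {"x": 0.2, "y": 0, "z": 0, "roll": 0},
    {"x": 0.2, "y": 0, "z": 0, "roll": 0},
    {"x": 0.2, "y": 0, "z": 0, "roll": 0},
    {"x": 0.2, "y": 0, "z": 0, "roll": 0},
    {"x": 0.2, "y": 0, "z": 0, "roll": 0}
  ],
  "fingers": 0.32
}}

```text
time: 28.67
tool_pos: [421.9, 87.4, 174.0]
tcp_rot: [3.141, -0.002, -3.116]
contact_force: [0.3, 0.5, 1.0]
grip_width: 35.9
```

```bash
python3 plugs.py 2
```

```text
[421.9  87.4 174. ] [ 3.1415e+00 -1.5000e-03 -3.1160e+00] 35.90434311478036
[251. 204.] [251.1 204.3] 45 [439.   85.8  50. ] delta [  17.1   -1.6 -124. ]
[298. 195.] [298. 195.] 45 [428.5 130.5  50. ] delta [   6.6   43.1 -124. ]
```

View pics/wp2.png

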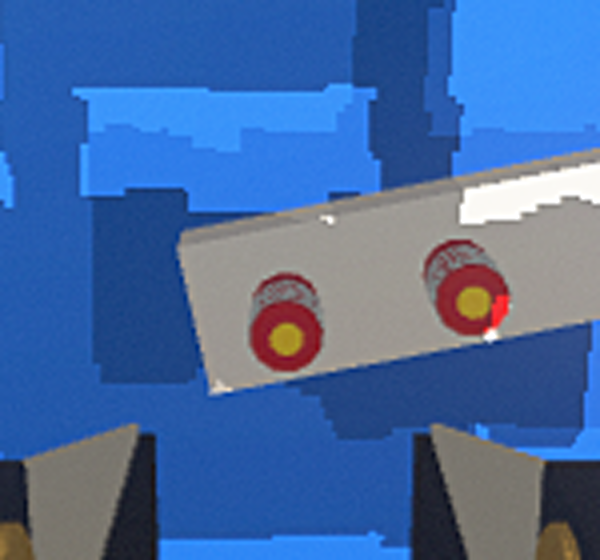

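Emit:
{"api": "arm_command", "payload": {
  "targets": [
    {"x": 1.7, "y": 0.05, "z": -3, "roll": 0},
    {"x": 1.7, "y": 0.05, "z": -5, "roll": 0},
    {"x": 1.7, "y": 0.05, "z": -7, "roll": 0},
    {"x": 1.7, "y": 0.05, "z": -9, "roll": 0},
    {"x": 1.7, "y": 0.05, "z": -11, "roll": 0},
    {"x": 1.7, "y": 0.05, "z": -13, "roll": 0},
    {"x": 1.7, "y": 0.05, "z": -14.8, "roll": 0},
    {"x": 1.7, "y": 0.05, "z": -14.8, "roll": 0}
  ],
  "fingers": 0.28
}}

```text
time: 29.38
tool_pos: [436.9, 88.0, 23.9]
tcp_rot: [3.142, -0.006, -3.116]
contact_force: [-0.5, 0.6, -0.5]
grip_width: 25.7
```

Emit:
{"api": "arm_command", "payload": {
  "targets": [
    {"x": 0, "y": 0, "z": 0, "roll": 0},
    {"x": 0, "y": 0, "z": 0, "roll": 0},
    {"x": 0, "y": 0, "z": 0, "roll": 0},
    {"x": 0, "y": 0, "z": 0, "roll": 0},
    {"x": 0, "y": 0, "z": 0, "roll": 0},
    {"x": 0, "y": 0, "z": 0, "roll": 0}
  ],
  "fingers": 0.1
}}

```text
time: 29.88
tool_pos: [439.2, 88.2, 27.3]
tcp_rot: [3.142, 0.001, -3.115]
contact_force: [0.7, -0.3, -0.9]
grip_width: 17.2
```

Emit:
{"api": "arm_command", "payload": {
  "targets": [
    {"x": 0, "y": 0, "z": 1.5, "roll": 0},
    {"x": 0, "y": 0, "z": 3.5, "roll": 0},
    {"x": 0, "y": 0, "z": 7, "roll": 0},
    {"x": 1, "y": -1, "z": 10, "roll": 0},
    {"x": 3.5, "y": -3, "z": 13, "roll": 0},
    {"x": 6.5, "y": -5.5, "z": 15, "roll": 0},
    {"x": 10, "y": -8, "z": 15.4, "roll": 0},
    {"x": 13.1, "y": -8.7, "z": 15.4, "roll": 0}
  ]
}}

```text
time: 30.55
tool_pos: [571.9, -1.5, 183.9]
tcp_rot: [-3.14, 0.005, -3.117]
contact_force: [0.9, 0.9, -0.3]
grip_width: 17.4
```

Emit:
{"api": "arm_command", "payload": {
  "targets": [
    {"x": 0, "y": 0, "z": 0, "roll": 0},
    {"x": 0, "y": 0, "z": 0, "roll": 0},
    {"x": 0, "y": 0, "z": 0, "roll": 0},
    {"x": 0, "y": 0, "z": 0, "roll": 0}
  ]
}}

```text
time: 30.88
tool_pos: [568.6, 1.9, 180.5]
tcp_rot: [3.141, -0.001, -3.114]
contact_force: [-0.4, -0.8, -0.1]
grip_width: 17.3
```

```bash
python3 jack.py wj3
```

```text
[568.6   1.9 180.5] [ 3.1411e+00 -1.5000e-03 -3.1145e+00] 17.3 [-0.4 -0.8 -0.1]
```

View pics/wj3c.png

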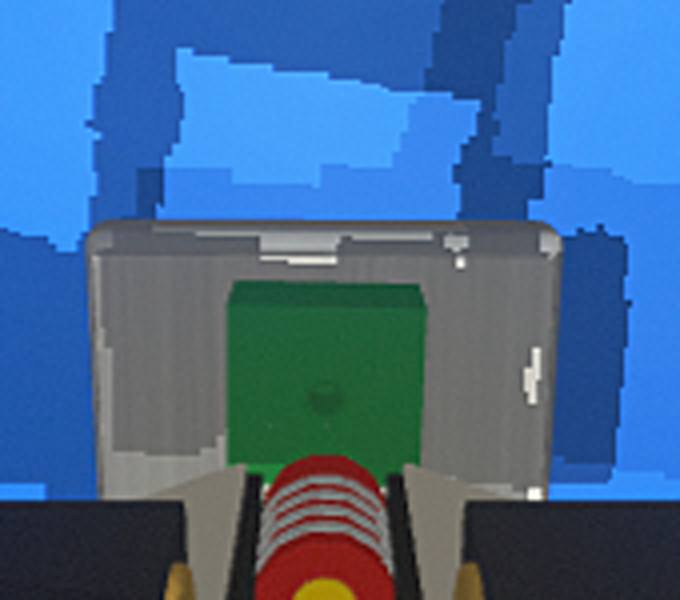

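```bash
cat > jk.py <<'E'
from plant import bot
from h import *
import sys
u,v=map(float,sys.argv[1:3])
w=cap(bot,"wrist");o=w["obs"];t=o["tool_pos"];ty=rpy(o["tcp_rot"])[:,1]
j=onplane(w,(170+(u-1.5)/4,110+(v-1.5)/4),56)[0]+2.2*ty
print("jack",j.round(1),"delta",(j-t).round(1),t.round(1))
E
python3 jk.py 326 397
```

```text
jack [590.8   2.7  56. ] delta [  22.1    0.8 -124.8] [568.8   1.9 180.8]
```

Emit:
{"api": "arm_command", "payload": {
  "targets": [
    {"x": 1, "y": 0.1, "z": -2, "roll": 0},
    {"x": 2.2, "y": 0.1, "z": -5, "roll": 0},
    {"x": 2.2, "y": 0.1, "z": -8, "roll": 0},
    {"x": 2.2, "y": 0.1, "z": -9.4, "roll": 0},
    {"x": 2.2, "y": 0.1, "z": -9.6, "roll": 0},
    {"x": 2.2, "y": 0.1, "z": -9.6, "roll": 0},
    {"x": 2.2, "y": 0.1, "z": -9.6, "roll": 0},
    {"x": 2.2, "y": 0.1, "z": -9.6, "roll": 0}
  ]
}}

```text
time: 31.65
tool_pos: [592.8, 2.3, 86.6]
tcp_rot: [-3.141, 0.003, -3.115]
contact_force: [-0.1, -0.9, 0.1]
grip_width: 17.1
```

```bash
cat > near.py <<'E'
from plant import bot
from h import *
import sys
w=cap(bot,"wrist");crop(w,215,190,295,265,sys.argv[1],10);print(w["obs"]["tool_pos"].round(2))
E
python3 near.py wj4
```

```text
[592.82   2.25  86.62]
```

View pics/wj4.png

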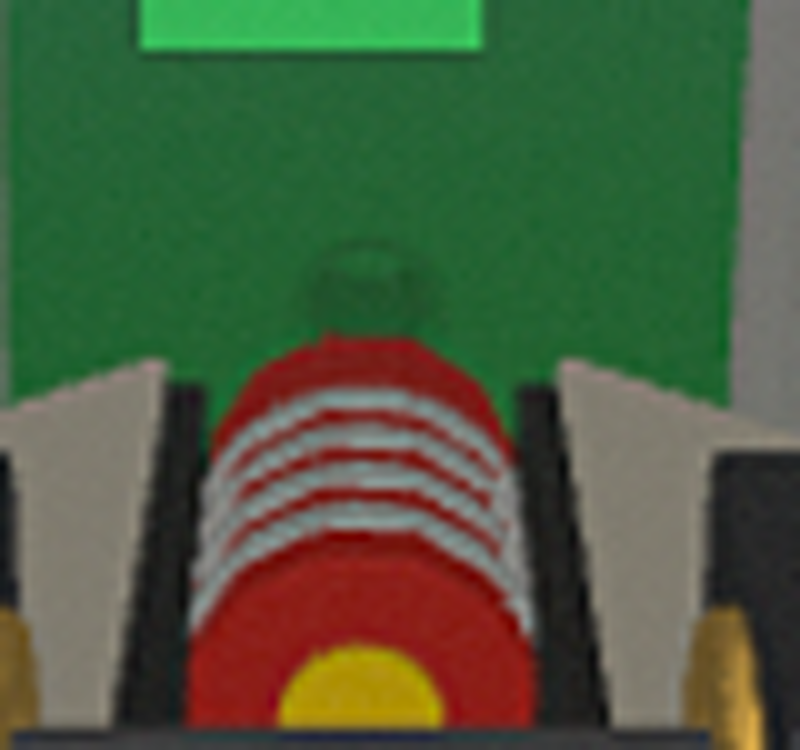

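Emit:
{"api": "arm_command", "payload": {
  "targets": [
    {"x": -0.1, "y": 0.05, "z": 0, "roll": 0},
    {"x": -0.1, "y": 0.05, "z": 0, "roll": 0},
    {"x": -0.1, "y": 0.05, "z": 0, "roll": 0}
  ]
}}

```text
time: 31.95
tool_pos: [591.0, 2.7, 85.3]
tcp_rot: [-3.142, 0.001, -3.115]
contact_force: [0.7, 0.0, -0.1]
grip_width: 17.4
```

```bash
python3 near.py wj5; python3 - <<'E'
from plant import bot
from h import *
w=cap(bot,"wrist");t=w["obs"]["tool_pos"];print(t)
print("hole-top-edge ref row: see pic")
for r in (214,216,218): print(r,onplane(w,(252,r),56)[0][0]+4.2)
for r in (222,224,226): print(r,onplane(w,(252,r),t[2]-7)[0][0]+9)
E
```

```text
[591.02   2.72  85.31]
[591.00958448   2.69135346  85.15343775]
hole-top-edge ref row: see pic
214 588.689590087489
216 590.0635561588399
218 591.4428447773086
222 590.4616213227387
224 591.6912537379759
226 592.9257050758429
```

View pics/wj5.png

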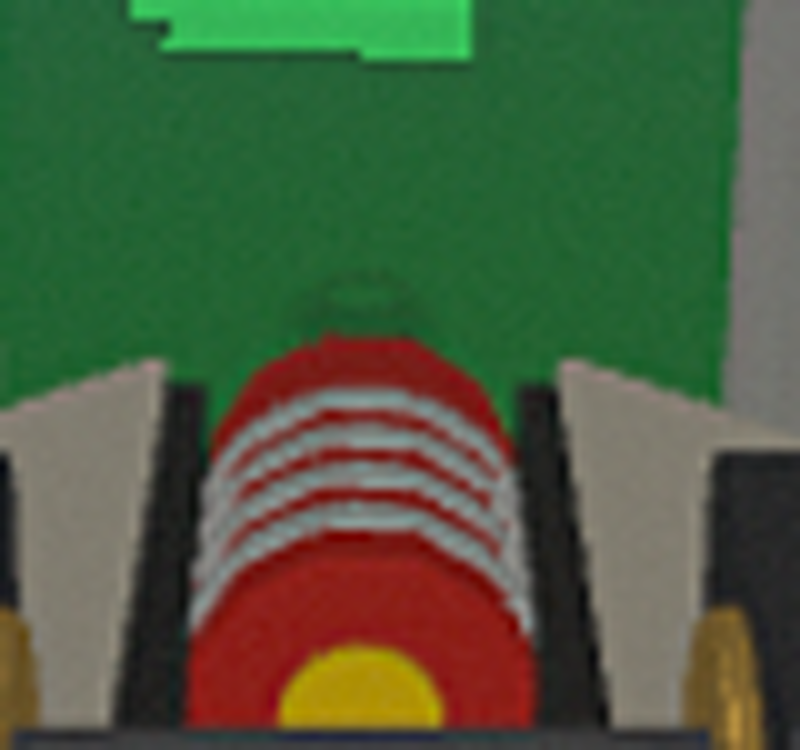

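Emit:
{"api": "arm_command", "payload": {
  "targets": [
    {"x": -0.05, "y": 0, "z": -0.4, "roll": 0},
    {"x": -0.05, "y": 0, "z": -0.7, "roll": 0},
    {"x": -0.05, "y": 0, "z": -1, "roll": 0},
    {"x": -0.05, "y": 0, "z": -1.3, "roll": 0},
    {"x": -0.05, "y": 0, "z": -1.4, "roll": 0},
    {"x": -0.05, "y": 0, "z": -1.4, "roll": 0}
  ]
}}

```text
time: 32.55
tool_pos: [590.6, 2.7, 70.4]
tcp_rot: [3.141, 0.0, -3.115]
contact_force: [0.5, -0.2, -1.4]
grip_width: 17.2
```

Emit:
{"api": "arm_command", "payload": {
  "targets": [
    {"x": 0, "y": 0, "z": -0.2, "roll": 0},
    {"x": 0, "y": 0, "z": -0.4, "roll": 0},
    {"x": 0, "y": 0, "z": -0.6, "roll": 0},
    {"x": 0, "y": 0, "z": -0.7, "roll": 0},
    {"x": 0, "y": 0, "z": -0.8, "roll": 0},
    {"x": 0, "y": 0, "z": -0.8, "roll": 0}
  ]
}}

```text
time: 33.05
tool_pos: [590.8, 2.7, 63.2]
tcp_rot: [-3.142, 0.001, -3.115]
contact_force: [2.0, -0.2, 3.5]
grip_width: 17.0
```

Nearly home (expected 63.3); press a little more, then release and rise.

Emit:
{"api": "arm_command", "payload": {
  "targets": [
    {"x": 0, "y": 0, "z": -0.1, "roll": 0},
    {"x": 0, "y": 0, "z": -0.15, "roll": 0},
    {"x": 0, "y": 0, "z": -0.15, "roll": 0}
  ]
}}

```text
time: 33.3
tool_pos: [590.8, 2.7, 63.1]
tcp_rot: [-3.141, 0.002, -3.115]
contact_force: [-1.7, 0.2, 14.3]
grip_width: 17.0
```

Emit:
{"api": "arm_command", "payload": {
  "targets": [
    {"x": 0, "y": 0, "z": 0.1, "roll": 0},
    {"x": 0, "y": 0, "z": 0.1, "roll": 0},
    {"x": 0, "y": 0, "z": 0.1, "roll": 0},
    {"x": 0, "y": 0, "z": 1.5, "roll": 0},
    {"x": 0, "y": 0, "z": 5, "roll": 0},
    {"x": 0, "y": 0, "z": 9, "roll": 0},
    {"x": 0, "y": 0, "z": 13, "roll": 0},
    {"x": 0, "y": 0, "z": 17, "roll": 0}
  ],
  "fingers": 0.32
}}

```text
time: 33.97
tool_pos: [589.6, 2.8, 232.2]
tcp_rot: [3.141, -0.002, -3.115]
contact_force: [1.5, -0.1, -0.1]
grip_width: 29.4
```

Emit:
{"api": "arm_command", "payload": {
  "targets": [
    {"x": 0, "y": 0, "z": 3, "roll": 0},
    {"x": 0, "y": 0, "z": 3, "roll": 0},
    {"x": 0, "y": 0, "z": 3, "roll": 0},
    {"x": 0, "y": 0, "z": 3, "roll": 0}
  ],
  "fingers": 0
}}

```text
time: 34.3
tool_pos: [589.7, 2.8, 259.7]
tcp_rot: [3.141, -0.003, -3.115]
contact_force: [0.1, -0.4, 0.2]
grip_width: 7.6
```

```bash
python3 - <<'E'
from plant import bot
from h import *
w=cap(bot,"wrist","wq");print(w["obs"]["tool_pos"])
s=cap(bot,"scene");crop(s,230,140,360,280,"sq",4)
st=[302.5,198];
E
```

```text
[589.65578275   2.77961289 259.74651123]
```

View pics/sq.png

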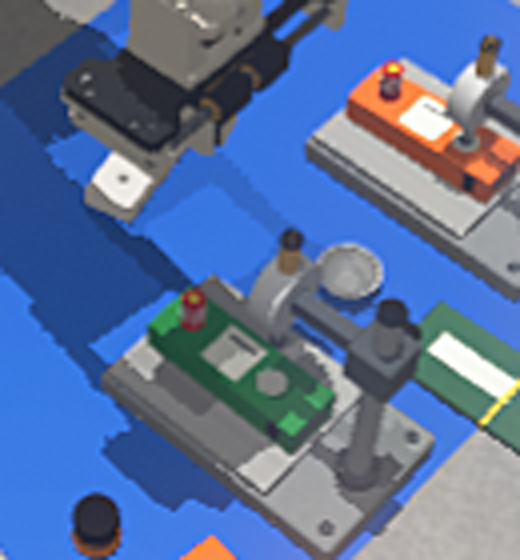

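View pics/wq.png

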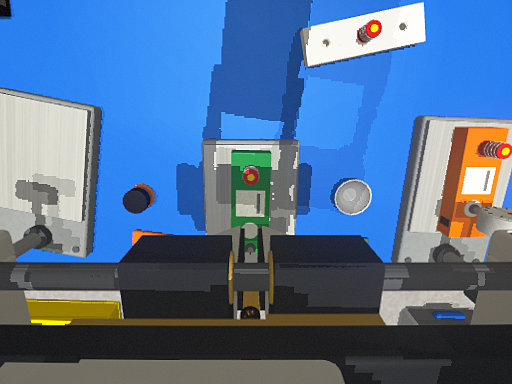

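Emit:
{"api": "arm_command", "payload": {
  "targets": [
    {"x": 2.5, "y": 0, "z": 0, "roll": 0},
    {"x": 5, "y": 0, "z": 0, "roll": 0},
    {"x": 7.4, "y": 0, "z": 0, "roll": 0},
    {"x": 7.4, "y": 0, "z": 0, "roll": 0},
    {"x": 7.4, "y": 0, "z": 0, "roll": 0},
    {"x": 7.4, "y": 0, "z": 0, "roll": 0},
    {"x": 7.4, "y": 0, "z": 0, "roll": 0},
    {"x": 7.4, "y": 0, "z": 0, "roll": 0}
  ],
  "fingers": 0
}}

```text
time: 35.07
tool_pos: [663.7, 2.8, 261.6]
tcp_rot: [3.142, -0.0, -3.115]
contact_force: [-0.2, -0.6, 0.3]
grip_width: 0.5
```

```bash
python3 - <<'E'
from plant import bot
from h import *
w=cap(bot,"wrist","wr");print(w["obs"]["tool_pos"],w["obs"]["grip_width"]); crop(w,200,150,310,250,"wrc",6)
s=cap(bot,"scene");crop(s,270,140,350,240,"sr",6)
E
```

```text
[663.6662159    2.7597846  261.56511729] 0.509998625860862
```

View pics/wrc.png

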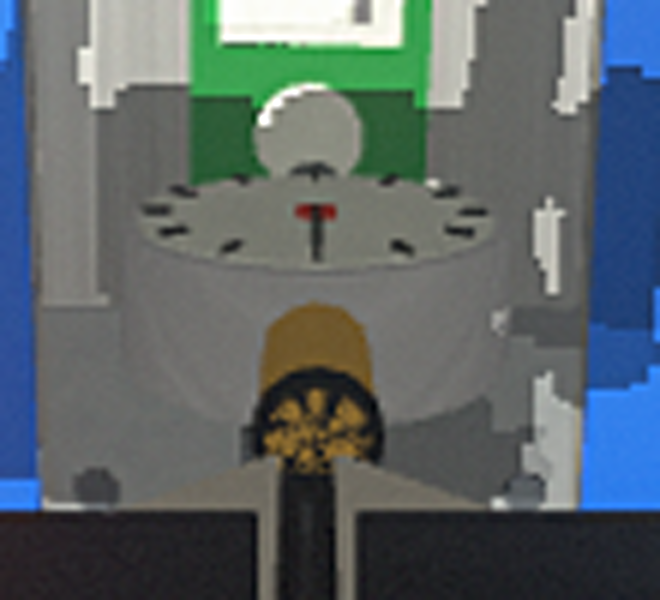

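View pics/sr.png

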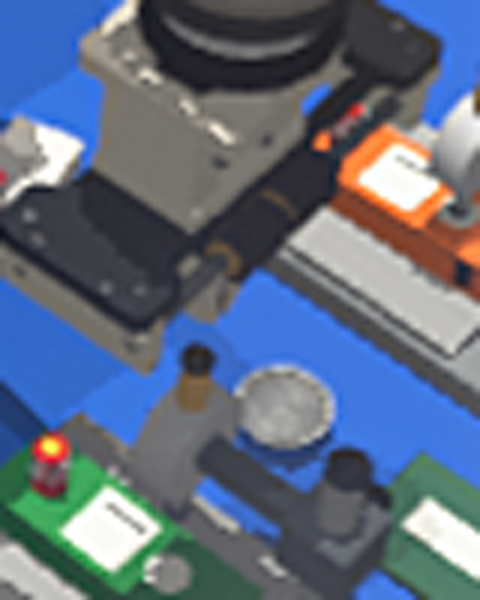

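Emit:
{"api": "arm_command", "payload": {
  "targets": [
    {"x": 0.1, "y": 0.1, "z": -1.2, "roll": 0},
    {"x": 0.1, "y": 0.1, "z": -2.2, "roll": 0},
    {"x": 0.1, "y": 0.1, "z": -2.8, "roll": 0},
    {"x": 0.1, "y": 0.1, "z": -3.3, "roll": 0},
    {"x": 0.1, "y": 0.1, "z": -3.7, "roll": 0},
    {"x": 0.1, "y": 0.1, "z": -4.1, "roll": 0},
    {"x": 0.1, "y": 0.1, "z": -4.5, "roll": 0},
    {"x": 0.1, "y": 0.1, "z": -4.9, "roll": 0}
  ]
}}

```text
time: 35.83
tool_pos: [665.3, 3.7, 212.6]
tcp_rot: [-3.142, 0.001, -3.115]
contact_force: [-2.8, 0.2, 4.4]
grip_width: 0.1
```

Emit:
{"api": "arm_command", "payload": {
  "targets": [
    {"x": 0, "y": 0, "z": -0.5, "roll": 0},
    {"x": 0, "y": 0, "z": -1, "roll": 0},
    {"x": 0, "y": 0, "z": -1.5, "roll": 0},
    {"x": 0, "y": 0, "z": -2, "roll": 0},
    {"x": 0, "y": 0, "z": -2.5, "roll": 0},
    {"x": 0, "y": 0, "z": -2.8, "roll": 0},
    {"x": 0, "y": 0, "z": -3.2, "roll": 0},
    {"x": 0, "y": 0, "z": -3.2, "roll": 0}
  ]
}}

```text
time: 36.5
tool_pos: [665.4, 3.7, 179.2]
tcp_rot: [3.141, -0.0, -3.115]
contact_force: [0.9, 0.0, 0.6]
grip_width: 0.2
```

```bash
python3 - <<'E'
from plant import bot
from h import *
for _ in range(3):
    s=cap(bot,"scene");print(s["obs"]["tool_pos"].round(2),s["obs"]["contact_force"].round(1))
crop(s,270,160,350,260,"ssx",6)
E
```

```text
[665.44   3.71 179.16] [0.9 0.  0.6]
[665.49   3.71 179.39] [-0.6 -0.1 -0.4]
[665.53   3.73 179.62] [-0.  -0.1  0.4]
```

View pics/ssx.png

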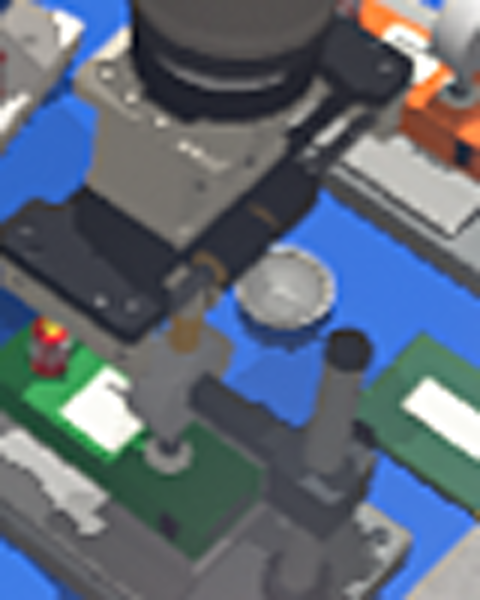

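Emit:
{"api": "arm_command", "payload": {
  "targets": [
    {"x": 0, "y": 0, "z": -0.3, "roll": 0},
    {"x": 0, "y": 0, "z": -0.6, "roll": 0},
    {"x": 0, "y": 0, "z": -0.9, "roll": 0},
    {"x": 0, "y": 0, "z": -1, "roll": 0},
    {"x": 0, "y": 0, "z": -1, "roll": 0},
    {"x": 0, "y": 0, "z": -1, "roll": 0}
  ]
}}

```text
time: 37.15
tool_pos: [665.8, 3.7, 170.3]
tcp_rot: [3.142, 0.001, -3.115]
contact_force: [1.9, -0.2, 2.1]
grip_width: 0.3
```

```bash
python3 - <<'E'
from plant import bot
from h import *
for _ in range(4):
    s=cap(bot,"scene");print(s["obs"]["tool_pos"].round(2),s["obs"]["contact_force"].round(1))
E
```

```text
[665.76   3.72 170.28] [ 1.9 -0.2  2.1]
[665.77   3.7  170.28] [2.3 0.3 2.9]
[665.71   3.72 170.25] [ 2.1 -0.2  1.4]
[665.66   3.7  170.27] [1.4 1.6 2.8]
```

One more millimetre.

Emit:
{"api": "arm_command", "payload": {
  "targets": [
    {"x": 0, "y": 0, "z": -0.1, "roll": 0},
    {"x": 0, "y": 0, "z": -0.1, "roll": 0},
    {"x": 0, "y": 0, "z": -0.1, "roll": 0}
  ]
}}

```text
time: 37.6
tool_pos: [665.6, 3.7, 169.5]
tcp_rot: [3.142, 0.001, -3.115]
contact_force: [2.5, -0.7, 4.0]
grip_width: 0.9
```

```bash
python3 - <<'E'
from plant import bot
from h import *
for _ in range(3):
    s=cap(bot,"scene");print(s["obs"]["tool_pos"].round(2),s["obs"]["contact_force"].round(1))
E
```

```text
[665.63   3.71 169.53] [ 2.5 -0.7  4. ]
[665.61   3.69 169.51] [ 2.  -0.1  4.8]
[665.61   3.71 169.49] [ 2.  -0.3  4.4]
```

Emit:
{"api": "arm_command", "payload": {
  "targets": [
    {"x": 0, "y": 0, "z": 1, "roll": 0},
    {"x": 0, "y": 0, "z": 4, "roll": 0},
    {"x": 0, "y": 0, "z": 8, "roll": 0},
    {"x": -1, "y": 0, "z": 9, "roll": 0},
    {"x": -1, "y": 0, "z": 9, "roll": 0},
    {"x": -1, "y": 0, "z": 9, "roll": 0}
  ]
}}

```text
time: 38.25
tool_pos: [654.8, 3.8, 259.3]
tcp_rot: [3.141, -0.001, -3.115]
contact_force: [0.5, 0.0, -0.8]
grip_width: 0.6
```

```bash
python3 - <<'E'
from plant import bot
from h import *
w=cap(bot,"wrist","ws1"); crop(w,180,110,330,250,"ws1c",5)
E
```

```text
(no output)
```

View pics/ws1c.png

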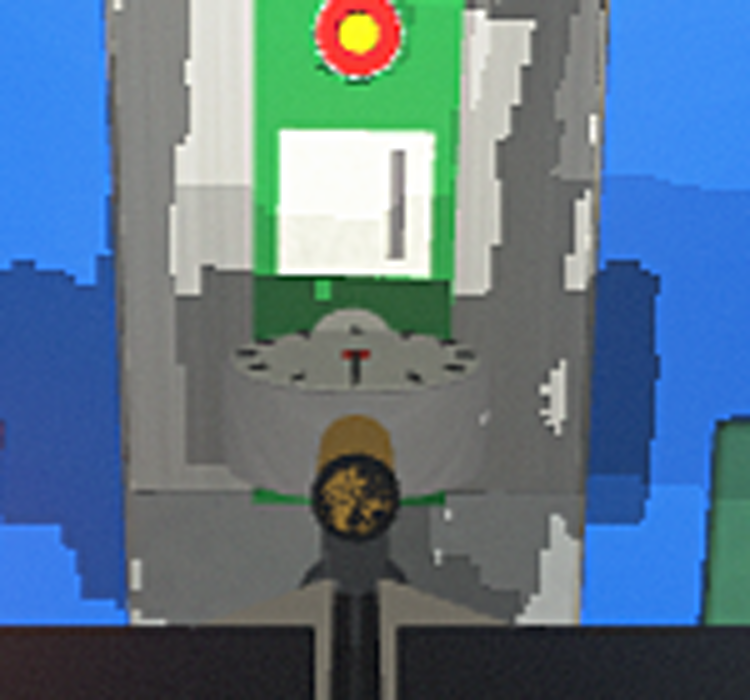

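Emit:
{"api": "arm_command", "payload": {
  "targets": [
    {"x": -4, "y": 0, "z": 0, "roll": 0},
    {"x": -8, "y": 0, "z": 0, "roll": -0.12},
    {"x": -12, "y": 0, "z": 0, "roll": -0.24},
    {"x": -16, "y": 0, "z": 0, "roll": -0.36},
    {"x": -20, "y": 0, "z": 0, "roll": -0.48},
    {"x": -24, "y": -1, "z": 0, "roll": -0.6},
    {"x": -25, "y": -5, "z": 0, "roll": -0.72},
    {"x": -25, "y": -9, "z": 0, "roll": -0.84}
  ],
  "fingers": 0.5
}}

```text
time: 38.97
tool_pos: [401.8, -85.2, 258.0]
tcp_rot: [-3.14, -0.004, 2.326]
contact_force: [2.0, 0.7, 0.9]
grip_width: 44.9
```

Emit:
{"api": "arm_command", "payload": {
  "targets": [
    {"x": 0, "y": -4, "z": 0, "roll": -0.12},
    {"x": 0, "y": -8, "z": 0, "roll": -0.24},
    {"x": 0, "y": -12, "z": 0, "roll": -0.36},
    {"x": 0, "y": -16, "z": 0, "roll": -0.48},
    {"x": 0, "y": -20, "z": -1, "roll": -0.6},
    {"x": 0, "y": -24, "z": -2, "roll": -0.72},
    {"x": 0, "y": -28, "z": -3.3, "roll": -0.84},
    {"x": 0, "y": -28.5, "z": -3.3, "roll": -0.96}
  ],
  "fingers": 1
}}

```text
time: 39.63
tool_pos: [403.2, -375.6, 220.8]
tcp_rot: [-3.135, -0.003, 1.358]
contact_force: [-1.1, 0.9, -0.1]
grip_width: 91.0
```

Emit:
{"api": "arm_command", "payload": {
  "targets": [
    {"x": 0, "y": 0, "z": 0, "roll": -0.12},
    {"x": 0, "y": 0, "z": 0, "roll": -0.24},
    {"x": 0, "y": 0, "z": 0, "roll": -0.36},
    {"x": 0, "y": 0, "z": 0, "roll": -0.48},
    {"x": 0, "y": 0, "z": 0, "roll": -0.6},
    {"x": 0, "y": 0, "z": 0, "roll": -0.72},
    {"x": 0, "y": 0, "z": 0, "roll": -0.84},
    {"x": 0, "y": 0, "z": 0, "roll": -0.96}
  ]
}}

```text
time: 40.3
tool_pos: [404.7, -370.5, 223.9]
tcp_rot: [-3.137, 0.001, 0.402]
contact_force: [-1.1, -1.1, 0.7]
grip_width: 91.6
```

Emit:
{"api": "arm_command", "payload": {
  "targets": [
    {"x": 0, "y": 0, "z": 0, "roll": -0.12},
    {"x": 0, "y": 0, "z": 0, "roll": -0.24},
    {"x": 0, "y": 0, "z": 0, "roll": -0.36},
    {"x": 0, "y": 0, "z": 0, "roll": -0.48},
    {"x": 0, "y": 0, "z": 0, "roll": -0.6},
    {"x": 0, "y": 0, "z": 0, "roll": -0.72},
    {"x": 0, "y": 0, "z": 0, "roll": -0.84},
    {"x": 0, "y": 0, "z": 0, "roll": -0.96}
  ]
}}

```text
time: 40.97
tool_pos: [404.7, -370.5, 223.9]
tcp_rot: [-3.14, 0.005, -0.558]
contact_force: [-0.2, 0.2, 0.9]
grip_width: 91.9
```

Emit:
{"api": "arm_command", "payload": {
  "targets": [
    {"x": 0, "y": 0, "z": 0, "roll": -0.12},
    {"x": 0, "y": 0, "z": 0, "roll": -0.24},
    {"x": 0, "y": 0, "z": 0, "roll": -0.36},
    {"x": 0, "y": 0, "z": 0, "roll": -0.48},
    {"x": 0, "y": 0, "z": 0, "roll": -0.6},
    {"x": 0, "y": 0, "z": 0, "roll": -0.72},
    {"x": 0, "y": 0, "z": 0, "roll": -0.84},
    {"x": 0, "y": 0, "z": 0, "roll": -0.96}
  ]
}}

```text
time: 41.63
tool_pos: [404.7, -370.5, 223.9]
tcp_rot: [3.138, 0.004, -1.518]
contact_force: [1.0, 0.3, -0.6]
grip_width: 91.8
```

```bash
python3 jack.py w6; python3 - <<'E'
from plant import bot
from h import *
print(bot.get_obs()["joint_positions"]); cap(bot,"top","t6")
E
```

```text
[ 404.7 -370.5  223.9] [ 3.1385  0.004  -1.518 ] 91.8 [ 1.   0.3 -0.6]
[-8.80934135e-01  3.90629778e-01  1.45835613e+00 -1.55653736e-04
  1.29757546e+00  2.21510323e+00]
```

View pics/w6c.png

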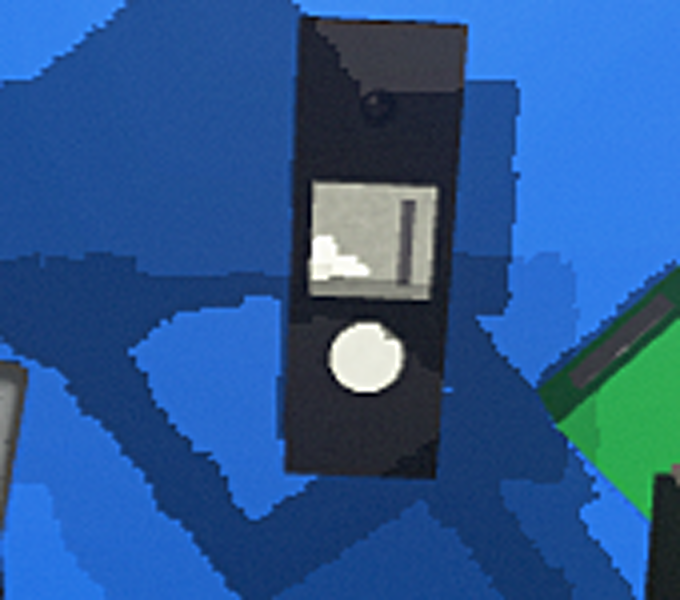

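View pics/t6.png

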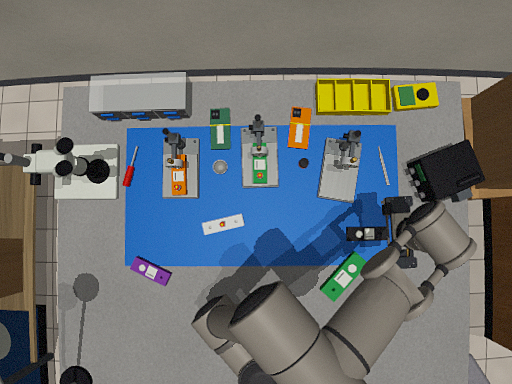

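```bash
python3 pm.py 377 106 366 358 26; python3 - <<'E'
from plant import bot
from h import *
w=cap(bot,"wrist","w6b"); o=w["obs"];ty=rpy(o["tcp_rot"])[:,1]
g=lambda u,v:(170+(u-1.5)/4,110+(v-1.5)/4)
# big green corner (top face ~z 26-32) and stand corner
print(onplane(w,[g(540,388),g(556,425)],30)+2.2*ty)
E
```

```text
centre [ 389.1 -370. ] yaw 1.596 L 75.7 grasp [ 389.8 -398. ] delta [-15.  -27.4] dyaw -0.032 z 224.1
[[ 335.22685051 -334.79422903   30.00519767]
 [ 328.9970088  -323.20937454   30.00519767]]
```

View pics/w6b.png

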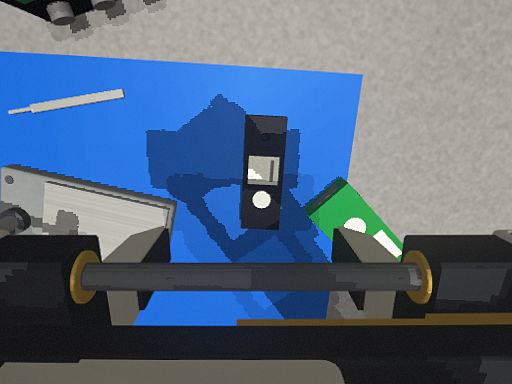

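Emit:
{"api": "arm_command", "payload": {
  "targets": [
    {"x": -1.5, "y": -2.7, "z": -4, "roll": -0.03},
    {"x": -1.5, "y": -2.7, "z": -8, "roll": -0.03},
    {"x": -1.5, "y": -2.7, "z": -12, "roll": -0.03},
    {"x": -1.5, "y": -2.7, "z": -16, "roll": -0.03},
    {"x": -1.5, "y": -2.7, "z": -19, "roll": -0.03},
    {"x": -1.5, "y": -2.7, "z": -21, "roll": -0.03},
    {"x": -1.5, "y": -2.7, "z": -21.8, "roll": -0.03},
    {"x": -1.5, "y": -2.7, "z": -21.8, "roll": -0.03}
  ],
  "fingers": 1
}}

```text
time: 42.5
tool_pos: [389.5, -397.1, 6.0]
tcp_rot: [3.139, 0.004, -1.54]
contact_force: [-0.7, 1.5, 0.6]
grip_width: 91.9
```

Emit:
{"api": "arm_command", "payload": {
  "targets": [
    {"x": 0, "y": 0, "z": 0, "roll": 0},
    {"x": 0, "y": 0, "z": 0, "roll": 0},
    {"x": 0, "y": 0, "z": 0, "roll": 0},
    {"x": 0, "y": 0, "z": 0, "roll": 0},
    {"x": 0, "y": 0, "z": 0, "roll": 0},
    {"x": 0, "y": 0, "z": 0, "roll": 0},
    {"x": 0, "y": 0, "z": 0, "roll": 0},
    {"x": 0, "y": 0, "z": 0, "roll": 0}
  ],
  "fingers": 0.3
}}

```text
time: 43.17
tool_pos: [390.5, -398.4, 8.6]
tcp_rot: [-3.141, -0.0, -1.542]
contact_force: [-1.1, 1.0, 2.3]
grip_width: 47.9
```

Emit:
{"api": "arm_command", "payload": {
  "targets": [
    {"x": 0, "y": 0, "z": 1.5, "roll": 0},
    {"x": 0, "y": 0, "z": 4, "roll": 0},
    {"x": 0, "y": 0, "z": 7, "roll": 0},
    {"x": 0, "y": 0, "z": 7, "roll": 0.12},
    {"x": 0, "y": 0, "z": 7, "roll": 0.24},
    {"x": 0, "y": 0, "z": 7, "roll": 0.36},
    {"x": 0, "y": 0, "z": 7, "roll": 0.48},
    {"x": 0, "y": 0, "z": 7, "roll": 0.6}
  ]
}}

```text
time: 43.83
tool_pos: [390.2, -398.0, 77.9]
tcp_rot: [3.141, 0.001, -0.936]
contact_force: [0.2, 0.3, -2.4]
grip_width: 47.9
```

Emit:
{"api": "arm_command", "payload": {
  "targets": [
    {"x": 0, "y": 2, "z": 0, "roll": 0.12},
    {"x": 0, "y": 4, "z": 0, "roll": 0.24},
    {"x": 0, "y": 6, "z": 0, "roll": 0.36},
    {"x": 0, "y": 8, "z": 0, "roll": 0.48},
    {"x": 0, "y": 10, "z": 0, "roll": 0.6},
    {"x": 0, "y": 12, "z": 0, "roll": 0.72},
    {"x": 0, "y": 14, "z": 0, "roll": 0.84},
    {"x": -1, "y": 16, "z": 0, "roll": 0.96}
  ]
}}

```text
time: 44.5
tool_pos: [381.3, -237.6, 78.2]
tcp_rot: [3.141, -0.001, 0.024]
contact_force: [-0.1, 0.5, -2.4]
grip_width: 48.0
```

Emit:
{"api": "arm_command", "payload": {
  "targets": [
    {"x": 0, "y": 0, "z": 0, "roll": 0.12},
    {"x": 0, "y": 0, "z": 0, "roll": 0.24},
    {"x": 0, "y": 0, "z": 0, "roll": 0.36},
    {"x": 0, "y": 0, "z": 0, "roll": 0.48},
    {"x": 0, "y": 0, "z": 0, "roll": 0.6},
    {"x": 0, "y": 0, "z": 0, "roll": 0.72},
    {"x": 0, "y": 0, "z": 0, "roll": 0.84},
    {"x": 0, "y": 0, "z": 0, "roll": 0.96}
  ]
}}

```text
time: 45.17
tool_pos: [380.2, -238.0, 78.0]
tcp_rot: [-3.141, -0.0, 0.984]
contact_force: [0.0, -0.2, -2.0]
grip_width: 47.4
```

Emit:
{"api": "arm_command", "payload": {
  "targets": [
    {"x": 0, "y": 0, "z": 0, "roll": 0.12},
    {"x": 0, "y": 0, "z": 0, "roll": 0.24},
    {"x": 0, "y": 0, "z": 0, "roll": 0.36},
    {"x": 0, "y": 0, "z": 0, "roll": 0.48},
    {"x": 0, "y": 0, "z": 0, "roll": 0.6},
    {"x": 0, "y": 0, "z": 0, "roll": 0.72},
    {"x": 0, "y": 0, "z": 0, "roll": 0.84},
    {"x": 0, "y": 0, "z": 0, "roll": 0.96}
  ]
}}

```text
time: 45.83
tool_pos: [380.1, -238.0, 78.0]
tcp_rot: [-3.141, -0.001, 1.944]
contact_force: [0.2, 0.3, -1.4]
grip_width: 47.5
```

Emit:
{"api": "arm_command", "payload": {
  "targets": [
    {"x": 0, "y": 0, "z": 0, "roll": 0.12},
    {"x": 0, "y": 0, "z": 0, "roll": 0.24},
    {"x": 0, "y": 0, "z": 0, "roll": 0.36},
    {"x": 0, "y": 0, "z": 0, "roll": 0.48},
    {"x": 0, "y": 0, "z": 0, "roll": 0.6},
    {"x": 0, "y": 0, "z": 0, "roll": 0.72},
    {"x": 0, "y": 0, "z": 0, "roll": 0.84},
    {"x": 0, "y": 0, "z": 0, "roll": 0.96}
  ]
}}

```text
time: 46.5
tool_pos: [380.1, -238.0, 77.9]
tcp_rot: [3.141, -0.001, 2.904]
contact_force: [-0.6, 0.3, -3.4]
grip_width: 47.9
```

```bash
python3 jack.py w7; python3 - <<'E'
from plant import bot
from h import *
s=cap(bot,"scene","s7");cap(bot,"top","t7")
print(bot.get_obs()["joint_positions"])
E
```

```text
[ 380.1 -238.    77.9] [ 3.141e+00 -9.000e-04  2.904e+00] 47.9 [-0.6  0.3 -3.4]
[-7.30686865e-01  3.99122414e-01  1.92344124e+00  8.11107358e-05
  8.19804419e-01 -2.05485924e+00]
```

View pics/s7.png

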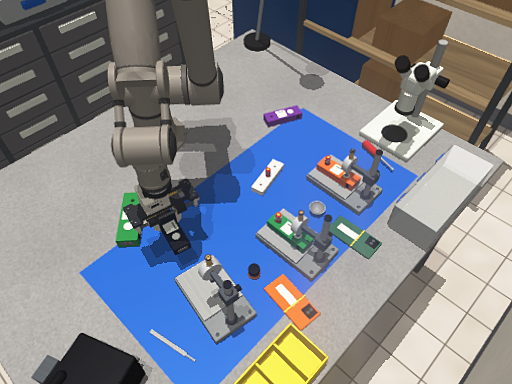

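Emit:
{"api": "arm_command", "payload": {
  "targets": [
    {"x": 0, "y": 0, "z": -1.5, "roll": 0.06},
    {"x": 2, "y": -0.35, "z": -2.5, "roll": 0.06},
    {"x": 5, "y": -0.9, "z": -2.5, "roll": 0.06},
    {"x": 8, "y": -1.4, "z": -2.5, "roll": 0.06},
    {"x": 11, "y": -1.95, "z": -2.5, "roll": 0.06},
    {"x": 13.5, "y": -2.4, "z": -2.5, "roll": 0.06},
    {"x": 15.5, "y": -2.7, "z": -2.5, "roll": 0.06},
    {"x": 16.5, "y": -2.9, "z": -2.5, "roll": 0.06}
  ]
}}

```text
time: 47.32
tool_pos: [547.7, -267.4, 52.8]
tcp_rot: [-3.142, 0.001, 2.954]
contact_force: [-0.9, -0.3, -2.7]
grip_width: 47.7
```

Emit:
{"api": "arm_command", "payload": {
  "targets": [
    {"x": 0, "y": 0, "z": 0, "roll": 0},
    {"x": 0, "y": 0, "z": 0, "roll": 0}
  ]
}}

```text
time: 47.48
tool_pos: [545.0, -266.9, 52.5]
tcp_rot: [3.141, -0.002, 2.956]
contact_force: [-0.3, 0.1, -2.9]
grip_width: 48.1
```

```bash
python3 jack.py w8; python3 - <<'E'
from plant import bot
from h import *
s=cap(bot,"scene");crop(s,150,210,280,350,"s8",4)
E
```

```text
[ 545.  -266.9   52.5] [ 3.1410e+00 -1.5000e-03  2.9559e+00] 48.1 [-0.3  0.1 -2.9]
```

View pics/s8.png

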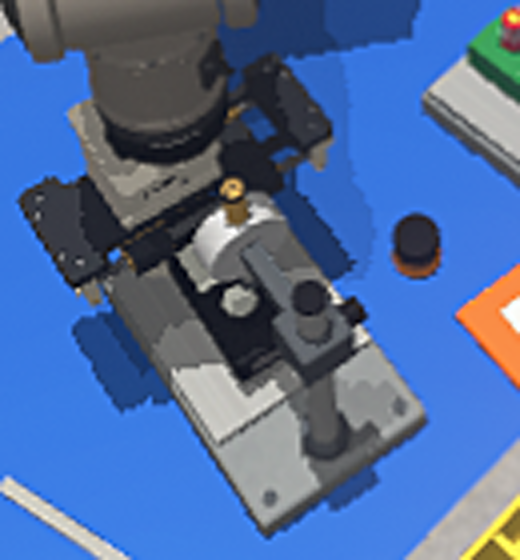

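View pics/w8.png

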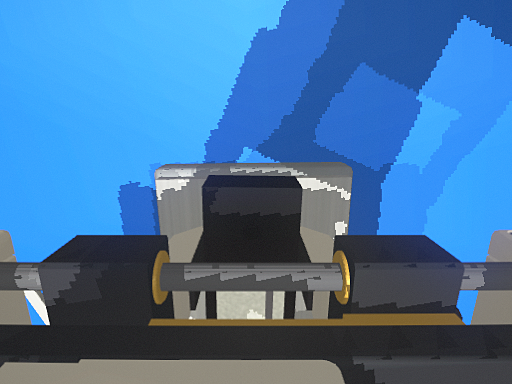

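Emit:
{"api": "arm_command", "payload": {
  "targets": [
    {"x": 0.5, "y": -0.1, "z": 0, "roll": 0.01},
    {"x": 1, "y": -0.2, "z": 0, "roll": 0.01},
    {"x": 1.5, "y": -0.3, "z": 0, "roll": 0.01},
    {"x": 1.5, "y": -0.3, "z": -0.4, "roll": 0.01},
    {"x": 1.5, "y": -0.3, "z": -0.9, "roll": 0.01},
    {"x": 1.5, "y": -0.3, "z": -1.3, "roll": 0.01},
    {"x": 1.5, "y": -0.3, "z": -1.4, "roll": 0.01},
    {"x": 1.5, "y": -0.3, "z": -1.4, "roll": 0.01}
  ]
}}

```text
time: 48.25
tool_pos: [560.0, -270.1, 38.8]
tcp_rot: [3.141, -0.001, 2.968]
contact_force: [-0.1, 0.6, -2.8]
grip_width: 47.6
```

Emit:
{"api": "arm_command", "payload": {
  "targets": [
    {"x": 0, "y": 0, "z": 0, "roll": 0},
    {"x": 0, "y": 0, "z": 0, "roll": 0},
    {"x": 0, "y": 0, "z": 0, "roll": 0},
    {"x": 0, "y": 0, "z": 0, "roll": 0}
  ],
  "fingers": 0.85
}}

```text
time: 48.58
tool_pos: [560.7, -270.4, 39.6]
tcp_rot: [-3.141, 0.001, 2.968]
contact_force: [0.8, 0.4, 1.0]
grip_width: 69.3
```

Emit:
{"api": "arm_command", "payload": {
  "targets": [
    {"x": -2, "y": 0.35, "z": 0, "roll": 0},
    {"x": -4, "y": 0.7, "z": 0, "roll": 0},
    {"x": -7, "y": 1.2, "z": 1, "roll": 0},
    {"x": -10, "y": 1.8, "z": 4, "roll": 0},
    {"x": -13, "y": 4, "z": 8, "roll": 0},
    {"x": -14, "y": 8, "z": 12, "roll": 0},
    {"x": -15, "y": 12, "z": 13.5, "roll": 0},
    {"x": -15, "y": 16, "z": 13.5, "roll": 0}
  ],
  "fingers": 0.85
}}

```text
time: 49.25
tool_pos: [413.1, -134.3, 172.0]
tcp_rot: [-3.14, 0.005, 2.965]
contact_force: [2.0, 0.5, 0.4]
grip_width: 77.8
```

```bash
python3 - <<'E'
from plant import bot
from h import *
s=cap(bot,"scene");crop(s,150,210,280,350,"s9",4);print(bot.get_obs()["tool_pos"],bot.get_obs()["tcp_rot"])
E
```

```text
[ 411.66439632 -127.3382637   172.19923649] [3.13933962e+00 2.88639763e-03 2.96804435e+00]
```

View pics/s9.png

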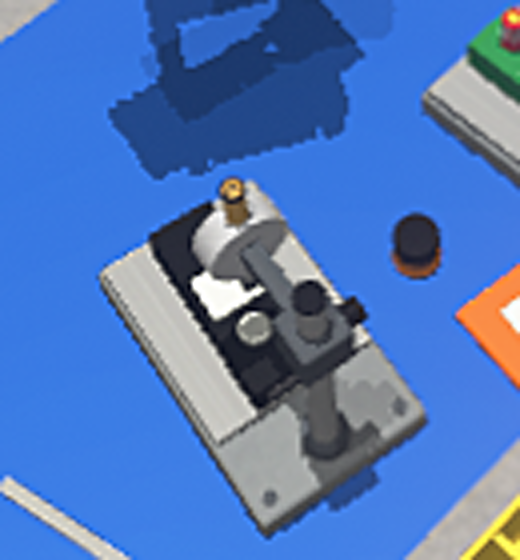

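Emit:
{"api": "arm_command", "payload": {
  "targets": [
    {"x": 0, "y": 4, "z": 0, "roll": 0},
    {"x": 0, "y": 8, "z": 0, "roll": 0},
    {"x": 0, "y": 12, "z": 0, "roll": 0},
    {"x": 0, "y": 16, "z": 0, "roll": 0},
    {"x": 0, "y": 20, "z": 0, "roll": 0},
    {"x": 0, "y": 23, "z": 0, "roll": 0},
    {"x": 0, "y": 25, "z": 0, "roll": 0},
    {"x": 0, "y": 25.7, "z": 0, "roll": 0}
  ],
  "fingers": 0.35
}}

```text
time: 49.97
tool_pos: [412.8, 125.7, 169.2]
tcp_rot: [3.141, 0.001, 2.971]
contact_force: [-0.6, 0.2, -0.0]
grip_width: 33.4
```

Emit:
{"api": "arm_command", "payload": {
  "targets": [
    {"x": 0, "y": 0, "z": 0, "roll": 0},
    {"x": 0, "y": 0, "z": 0, "roll": 0},
    {"x": 0, "y": 0, "z": 0, "roll": 0},
    {"x": 0, "y": 0, "z": 0, "roll": 0}
  ]
}}

```text
time: 50.3
tool_pos: [413.2, 122.0, 168.9]
tcp_rot: [-3.141, 0.0, 2.966]
contact_force: [0.8, -0.6, -0.7]
grip_width: 32.1
```

```bash
python3 plugs.py 3
```

```text
[413.2 122.  168.9] [-3.1414e+00  1.0000e-04  2.9662e+00] 32.14473371235446
[265. 202.] [264.7 202. ] 47 [428.6 130.4  50. ] delta [  15.5    8.5 -118.9]
```

View pics/wp3.png

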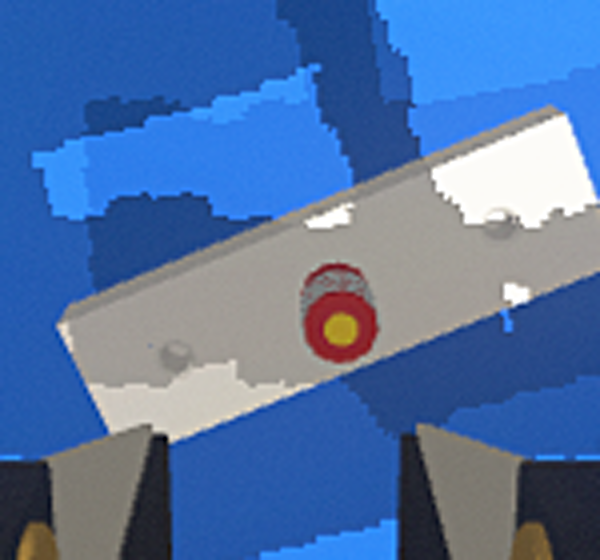

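Emit:
{"api": "arm_command", "payload": {
  "targets": [
    {"x": 1, "y": 0.7, "z": -1, "roll": 0},
    {"x": 1.55, "y": 1.05, "z": -3, "roll": 0},
    {"x": 1.55, "y": 1.05, "z": -6, "roll": 0},
    {"x": 1.55, "y": 1.05, "z": -8, "roll": 0},
    {"x": 1.55, "y": 1.05, "z": -10, "roll": 0},
    {"x": 1.55, "y": 1.05, "z": -12, "roll": 0},
    {"x": 1.55, "y": 1.05, "z": -14.3, "roll": 0},
    {"x": 1.55, "y": 1.05, "z": -14.3, "roll": 0}
  ]
}}

```text
time: 51.02
tool_pos: [426.3, 132.5, 22.9]
tcp_rot: [-3.14, -0.006, 2.966]
contact_force: [-1.0, -0.8, -0.9]
grip_width: 32.2
```

Emit:
{"api": "arm_command", "payload": {
  "targets": [
    {"x": 0, "y": 0, "z": 0, "roll": 0},
    {"x": 0, "y": 0, "z": 0, "roll": 0},
    {"x": 0, "y": 0, "z": 0, "roll": 0},
    {"x": 0, "y": 0, "z": 0, "roll": 0},
    {"x": 0, "y": 0, "z": 0, "roll": 0},
    {"x": 0, "y": 0, "z": 0, "roll": 0}
  ],
  "fingers": 0.1
}}

```text
time: 51.52
tool_pos: [429.4, 133.7, 27.1]
tcp_rot: [3.141, 0.003, 2.968]
contact_force: [0.2, -2.1, 6.4]
grip_width: 17.3
```

Emit:
{"api": "arm_command", "payload": {
  "targets": [
    {"x": 0, "y": 0, "z": 1.5, "roll": 0},
    {"x": 0, "y": 0, "z": 3.5, "roll": 0},
    {"x": 0, "y": 0, "z": 7, "roll": 0},
    {"x": 0, "y": -1, "z": 11, "roll": 0},
    {"x": 0, "y": -4, "z": 13.5, "roll": 0},
    {"x": 1, "y": -8, "z": 15, "roll": 0},
    {"x": 2, "y": -12, "z": 15.4, "roll": 0},
    {"x": 3, "y": -16, "z": 15.4, "roll": 0}
  ]
}}

```text
time: 52.18
tool_pos: [459.0, -26.4, 182.3]
tcp_rot: [3.142, 0.005, 2.97]
contact_force: [1.3, 0.5, -0.8]
grip_width: 17.2
```

Emit:
{"api": "arm_command", "payload": {
  "targets": [
    {"x": 1, "y": -4, "z": 0, "roll": 0},
    {"x": 2, "y": -8, "z": 0, "roll": 0},
    {"x": 3, "y": -12, "z": 0, "roll": 0},
    {"x": 4, "y": -16, "z": 0, "roll": 0},
    {"x": 5, "y": -19.5, "z": 0, "roll": 0},
    {"x": 6, "y": -22, "z": 0, "roll": 0},
    {"x": 6.5, "y": -23.8, "z": 0, "roll": 0},
    {"x": 6.5, "y": -23.8, "z": 0, "roll": 0}
  ]
}}

```text
time: 52.85
tool_pos: [523.6, -266.6, 179.7]
tcp_rot: [-3.14, 0.001, 2.965]
contact_force: [-1.0, 1.2, -0.4]
grip_width: 17.0
```

Emit:
{"api": "arm_command", "payload": {
  "targets": [
    {"x": 0, "y": 0, "z": 0, "roll": 0},
    {"x": 0, "y": 0, "z": 0, "roll": 0},
    {"x": 0, "y": 0, "z": 0, "roll": 0},
    {"x": 0, "y": 0, "z": 0, "roll": 0}
  ]
}}

```text
time: 53.18
tool_pos: [523.1, -261.8, 180.2]
tcp_rot: [3.141, 0.0, 2.969]
contact_force: [0.1, 0.5, -0.2]
grip_width: 17.4
```

```bash
python3 jack.py wj6
```

```text
[ 523.1 -261.8  180.2] [3.1414e+00 1.0000e-04 2.9692e+00] 17.4 [ 0.1  0.5 -0.2]
```

View pics/wj6c.png

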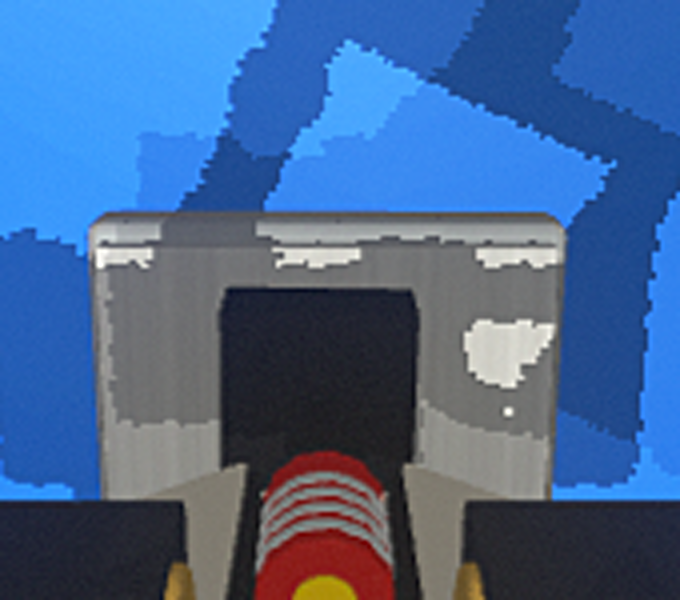

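Jack hard to see in shadow on black; stretch the contrast.

```bash
python3 - <<'E'
from plant import bot
from h import *
w=cap(bot,"wrist"); im=w["img"][175:235,215:290].astype(float); im=np.clip((im-10)*5,0,255).astype(np.uint8)
cv2.imwrite("pics/wj6e.png",cv2.resize(im,None,fx=10,fy=10,interpolation=cv2.INTER_CUBIC))
E
```

```text
(no output)
```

View pics/wj6e.png

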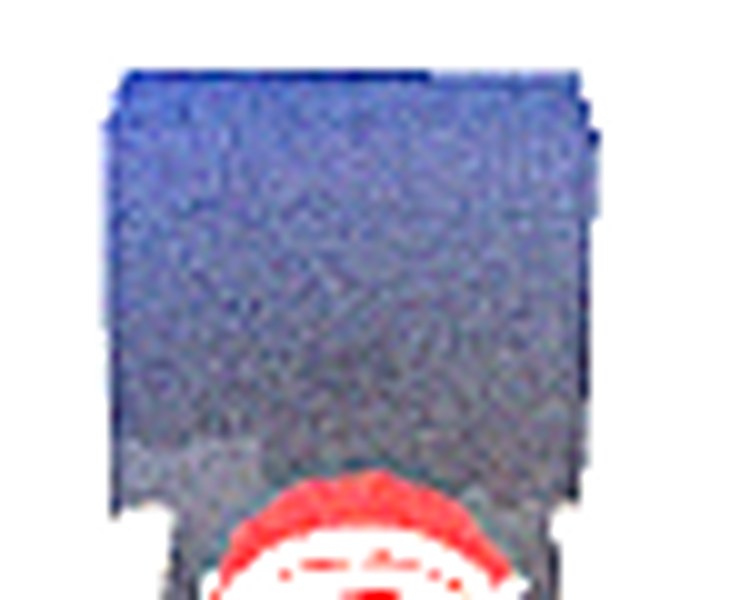

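```bash
python3 - <<'E'
from plant import bot
from h import *
a=[cap(bot,"wrist") for _ in range(12)]
w=a[-1]
im=np.mean([x["img"].astype(float) for x in a],0)[175:235,215:290]
g=im.mean(2); g=cv2.GaussianBlur(g,(0,0),1)
b=cv2.GaussianBlur(g,(0,0),8)
o=np.clip((g-b)*25+128,0,255).astype(np.uint8)
cv2.imwrite("pics/wj6f.png",cv2.resize(o,None,fx=10,fy=10,interpolation=cv2.INTER_CUBIC))
t=w["obs"]["tool_pos"];tx=rpy(w["obs"]["tcp_rot"])[:,0];ty=rpy(w["obs"]["tcp_rot"])[:,1]
c=onplane(w,[(215+10.7-.05,175+12.2),(215+59.4,175+12.8),(225.8,218),(273,218)],56)+2.2*ty
print(t,c.round(1)); f=(c[0]+c[1])/2; print("front",f.round(1),"jack pred",(f-24*tx).round(1), "proj",proj(w,f-24*tx-2.2*ty))
print("pix",onplane(w,(249.9,209.9),56)[0]+2.2*ty)
E
```

```text
[ 523.14195077 -262.98737507  179.84827398] [[ 519.6 -286.6   56. ]
 [ 528.2 -241.    56. ]
 [ 550.2 -292.5   56. ]
 [ 558.2 -247.    56. ]]
front [ 523.9 -263.8   56. ] jack pred [ 547.5 -267.9   56. ] proj [[250.04472229 211.35696858]]
pix [ 546.03578098 -267.79541617   56.00018087]
```

View pics/wj6f.png

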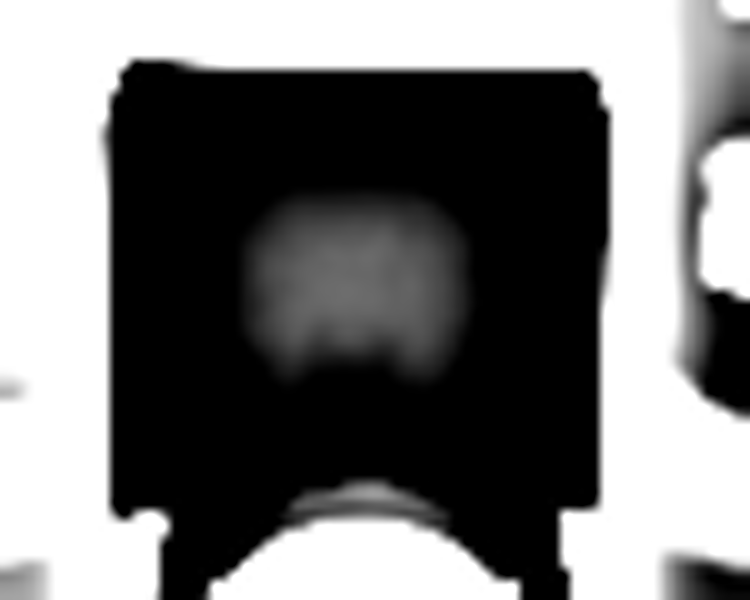

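```bash
python3 - <<'E'
from plant import bot
from h import *
a=[cap(bot,"wrist") for _ in range(6)]
im=np.mean([x["img"].astype(float) for x in a],0)[185:225,228:272]
g=cv2.GaussianBlur(im.mean(2),(0,0),0.8)
o=np.clip((g-15)*12,0,255).astype(np.uint8); print(g[5:30:3,22].round(1))
cv2.imwrite("pics/wj6g.png",cv2.resize(o,None,fx=15,fy=15,interpolation=cv2.INTER_CUBIC))
E
```

```text
[38.1 37.5 36.1 35.3 35.2 34.6 34.1 31.5 31. ]
```

View pics/wj6g.png

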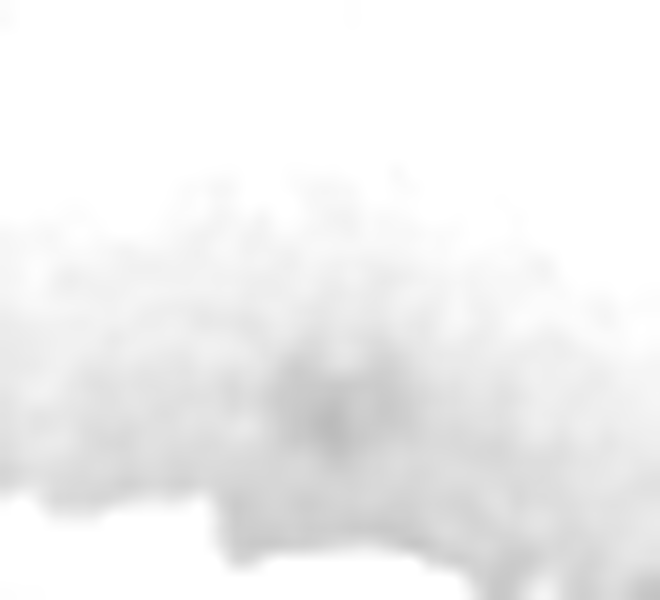

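Emit:
{"api": "arm_command", "payload": {
  "targets": [
    {"x": 1, "y": -0.2, "z": -2, "roll": 0},
    {"x": 2.4, "y": -0.5, "z": -5, "roll": 0},
    {"x": 2.4, "y": -0.5, "z": -8, "roll": 0},
    {"x": 2.4, "y": -0.5, "z": -9.3, "roll": 0},
    {"x": 2.4, "y": -0.5, "z": -9.4, "roll": 0},
    {"x": 2.4, "y": -0.5, "z": -9.4, "roll": 0},
    {"x": 2.4, "y": -0.5, "z": -9.4, "roll": 0},
    {"x": 2.4, "y": -0.5, "z": -9.4, "roll": 0}
  ]
}}

```text
time: 54.85
tool_pos: [548.0, -268.5, 87.7]
tcp_rot: [-3.14, 0.003, 2.968]
contact_force: [-0.3, 0.3, -0.0]
grip_width: 17.5
```

Emit:
{"api": "arm_command", "payload": {
  "targets": [
    {"x": 0, "y": 0, "z": 0, "roll": 0},
    {"x": 0, "y": 0, "z": 0, "roll": 0},
    {"x": 0, "y": 0, "z": 0, "roll": 0}
  ]
}}

```text
time: 55.1
tool_pos: [547.4, -268.1, 86.7]
tcp_rot: [-3.141, 0.001, 2.968]
contact_force: [-0.1, 0.1, -0.4]
grip_width: 17.2
```

```bash
python3 - <<'E'
from plant import bot
from h import *
a=[cap(bot,"wrist") for _ in range(6)]
w=a[-1];print(w["obs"]["tool_pos"].round(2))
im=np.mean([x["img"].astype(float) for x in a],0)[180:240,215:290]
o=np.clip((cv2.GaussianBlur(im,(0,0),.6)-10)*7,0,255).astype(np.uint8)
cv2.imwrite("pics/wj7.png",cv2.resize(o,None,fx=10,fy=10,interpolation=cv2.INTER_CUBIC))
E
```

```text
[ 547.16 -267.95   85.93]
```

View pics/wj7.png

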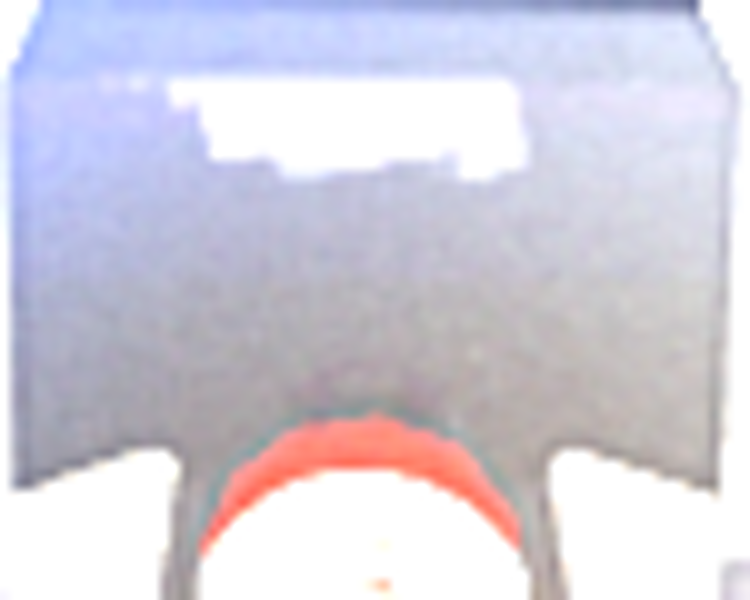

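```bash
python3 - <<'E'
from plant import bot
from h import *
w=cap(bot,"wrist");o=w["obs"];t=o["tool_pos"];R_=rpy(o["tcp_rot"]);tx,ty=R_[:,0],R_[:,1]
c=onplane(w,[(216.1,187),(288,188)],56)
f=c.mean(0); j=f-24*tx
h=onplane(w,(252,217.5),56)[0]-4.2*tx
p=onplane(w,(251.4,221.6),t[2]-7.1)[0]-9*tx
print(t.round(2),"jackedge",((j-t)@np.c_[tx,ty]).round(2),"hole",((h-t)@np.c_[tx,ty]).round(2),"plug",((p-t)@np.c_[tx,ty]).round(2),np.linalg.norm(c[0]-c[1]))
E
```

```text
[ 547.16 -267.93   85.89] jackedge [-0.35 -1.31] hole [-0.76 -1.32] plug [ 0.34 -1.76] 45.58836577311158
```

Emit:
{"api": "arm_command", "payload": {
  "targets": [
    {"x": 0.08, "y": 0.03, "z": -0.2, "roll": 0},
    {"x": 0.08, "y": 0.03, "z": -0.5, "roll": 0},
    {"x": 0.08, "y": 0.03, "z": -0.8, "roll": 0},
    {"x": 0.08, "y": 0.03, "z": -1.1, "roll": 0},
    {"x": 0.08, "y": 0.03, "z": -1.4, "roll": 0},
    {"x": 0.08, "y": 0.03, "z": -1.4, "roll": 0}
  ]
}}

```text
time: 55.95
tool_pos: [547.5, -267.4, 70.9]
tcp_rot: [3.141, -0.001, 2.968]
contact_force: [0.5, 1.1, 0.4]
grip_width: 17.1
```

Barrel is in (tip would have touched at ~77). Push home.

Emit:
{"api": "arm_command", "payload": {
  "targets": [
    {"x": 0, "y": 0, "z": -0.2, "roll": 0},
    {"x": 0, "y": 0, "z": -0.4, "roll": 0},
    {"x": 0, "y": 0, "z": -0.6, "roll": 0},
    {"x": 0, "y": 0, "z": -0.8, "roll": 0},
    {"x": 0, "y": 0, "z": -0.9, "roll": 0},
    {"x": 0, "y": 0, "z": -0.9, "roll": 0}
  ]
}}

```text
time: 56.45
tool_pos: [547.9, -267.7, 63.1]
tcp_rot: [3.142, 0.0, 2.968]
contact_force: [-2.0, 0.6, 2.3]
grip_width: 17.2
```

Emit:
{"api": "arm_command", "payload": {
  "targets": [
    {"x": 0, "y": 0, "z": -0.1, "roll": 0},
    {"x": 0, "y": 0, "z": -0.15, "roll": 0},
    {"x": 0, "y": 0, "z": -0.15, "roll": 0}
  ]
}}

```text
time: 56.7
tool_pos: [548.0, -267.7, 63.0]
tcp_rot: [-3.141, 0.001, 2.968]
contact_force: [-3.7, 2.7, 12.3]
grip_width: 17.5
```

Home (12 N resistance). Release, rise, close fingers, look at post C.

Emit:
{"api": "arm_command", "payload": {
  "targets": [
    {"x": 0, "y": 0, "z": 0.1, "roll": 0},
    {"x": 0, "y": 0, "z": 0.1, "roll": 0},
    {"x": 0, "y": 0, "z": 0.1, "roll": 0},
    {"x": 0, "y": 0, "z": 1.5, "roll": 0},
    {"x": 0, "y": 0, "z": 5, "roll": 0},
    {"x": 0, "y": 0, "z": 9, "roll": 0},
    {"x": 0, "y": 0, "z": 13, "roll": 0},
    {"x": 0, "y": 0, "z": 17, "roll": 0}
  ],
  "fingers": 0.32
}}

```text
time: 57.37
tool_pos: [547.6, -267.4, 232.7]
tcp_rot: [3.141, -0.001, 2.968]
contact_force: [1.2, -0.3, -0.6]
grip_width: 29.6
```

Emit:
{"api": "arm_command", "payload": {
  "targets": [
    {"x": 0, "y": 0, "z": 3, "roll": 0},
    {"x": 2, "y": -0.35, "z": 3, "roll": 0},
    {"x": 4.5, "y": -0.8, "z": 3, "roll": 0},
    {"x": 6.2, "y": -1.1, "z": 3, "roll": 0},
    {"x": 6.2, "y": -1.1, "z": 3, "roll": 0},
    {"x": 6.2, "y": -1.1, "z": 3, "roll": 0},
    {"x": 6.2, "y": -1.1, "z": 3, "roll": 0}
  ],
  "fingers": 0
}}

```text
time: 57.95
tool_pos: [609.4, -278.5, 260.6]
tcp_rot: [3.141, -0.001, 2.968]
contact_force: [0.3, 0.2, -0.6]
grip_width: 0.3
```

```bash
python3 - <<'E'
from plant import bot
from h import *
w=cap(bot,"wrist","wx");print(w["obs"]["tool_pos"],w["obs"]["grip_width"]); crop(w,190,130,320,250,"wxc",5)
s=cap(bot,"scene");crop(s,150,180,280,340,"sx",4)
E
```

```text
[ 609.43017592 -278.52312759  260.63824051] 0.3280458440521351
```

View pics/wxc.png

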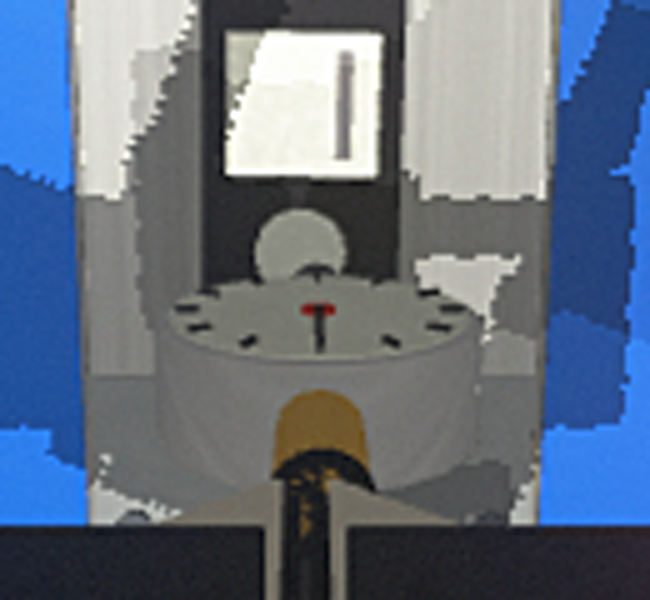

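View pics/sx.png

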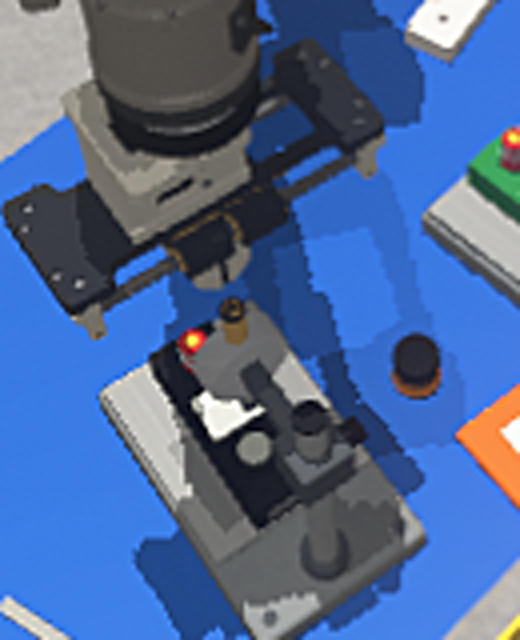

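Emit:
{"api": "arm_command", "payload": {
  "targets": [
    {"x": 0.8, "y": 0.1, "z": 0, "roll": 0},
    {"x": 0.8, "y": 0.1, "z": 0, "roll": 0},
    {"x": 0.8, "y": 0.1, "z": -1, "roll": 0},
    {"x": 0.8, "y": 0.1, "z": -1.5, "roll": 0},
    {"x": 0.8, "y": 0.1, "z": -1.5, "roll": 0}
  ]
}}

```text
time: 58.47
tool_pos: [616.8, -277.3, 244.2]
tcp_rot: [3.14, -0.003, 2.968]
contact_force: [0.2, -0.5, -0.9]
grip_width: 0.5
```

```bash
python3 - <<'E'
from plant import bot
from h import *
w=cap(bot,"wrist");print(w["obs"]["tool_pos"],w["obs"]["contact_force"]); crop(w,210,170,300,250,"wyc",8)
s=cap(bot,"scene");crop(s,170,200,260,300,"sy",6)
E
```

```text
[ 616.83487943 -277.30715358  244.23700205] [ 0.23955954 -0.49659564 -0.92978386]
```

View pics/wyc.png

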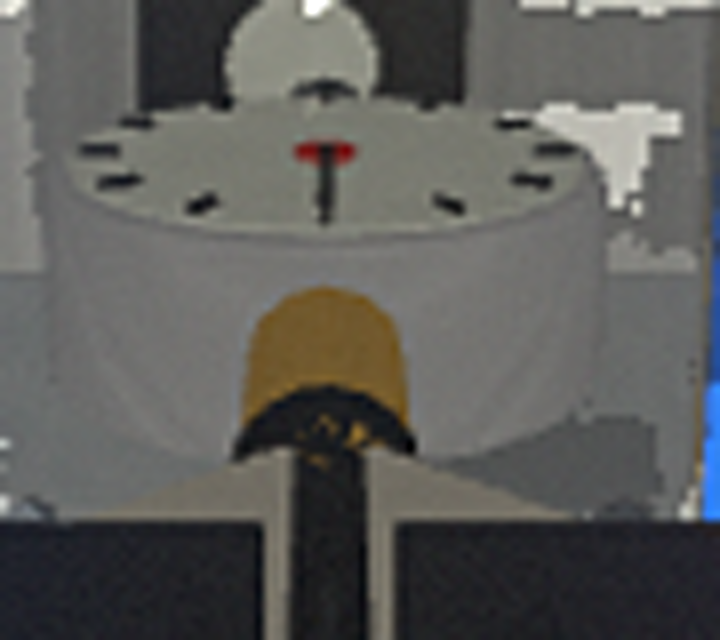

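View pics/sy.png

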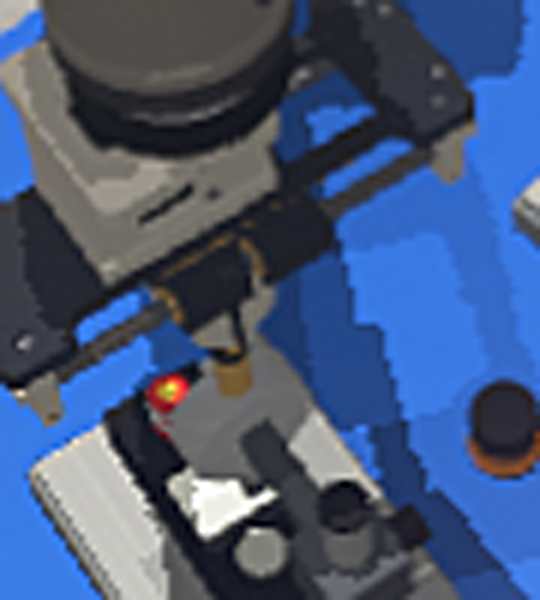

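Emit:
{"api": "arm_command", "payload": {
  "targets": [
    {"x": 0.1, "y": 0, "z": -0.6, "roll": 0},
    {"x": 0.1, "y": 0, "z": -1.1, "roll": 0},
    {"x": 0.1, "y": 0, "z": -1.6, "roll": 0},
    {"x": 0.1, "y": 0, "z": -2, "roll": 0},
    {"x": 0.1, "y": 0, "z": -2.4, "roll": 0},
    {"x": 0.1, "y": 0, "z": -2.8, "roll": 0},
    {"x": 0.1, "y": 0, "z": -3.2, "roll": 0},
    {"x": 0.1, "y": 0, "z": -3.6, "roll": 0}
  ]
}}

```text
time: 59.23
tool_pos: [618.8, -277.6, 210.4]
tcp_rot: [3.142, 0.0, 2.968]
contact_force: [-2.0, 1.2, 4.1]
grip_width: 0.4
```

Emit:
{"api": "arm_command", "payload": {
  "targets": [
    {"x": 0, "y": 0, "z": -0.5, "roll": 0},
    {"x": 0, "y": 0, "z": -1, "roll": 0},
    {"x": 0, "y": 0, "z": -1.5, "roll": 0},
    {"x": 0, "y": 0, "z": -2, "roll": 0},
    {"x": 0, "y": 0, "z": -2.4, "roll": 0},
    {"x": 0, "y": 0, "z": -2.7, "roll": 0},
    {"x": 0, "y": 0, "z": -2.7, "roll": 0}
  ]
}}

```text
time: 59.82
tool_pos: [618.9, -277.6, 182.3]
tcp_rot: [3.141, -0.001, 2.968]
contact_force: [-0.0, -0.1, -0.2]
grip_width: 0.2
```

```bash
python3 - <<'E'
from plant import bot
from h import *
for _ in range(3):
    s=cap(bot,"scene");print(s["obs"]["tool_pos"].round(2),s["obs"]["contact_force"].round(1))
crop(s,170,200,260,300,"sz",6)
E
```

```text
[ 618.92 -277.62  182.29] [-0.  -0.1 -0.2]
[ 619.07 -277.68  182.54] [-0.   0.3  0.1]
[ 619.13 -277.75  182.78] [-0.7  0.3  0.3]
```

View pics/sz.png

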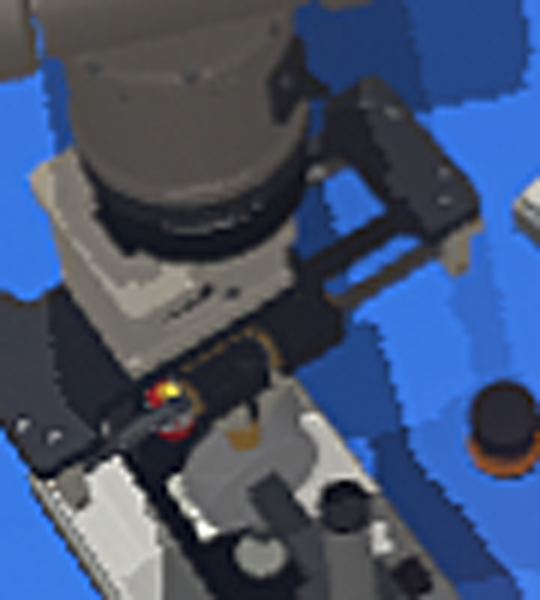

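Emit:
{"api": "arm_command", "payload": {
  "targets": [
    {"x": 0, "y": 0, "z": -0.4, "roll": 0},
    {"x": 0, "y": 0, "z": -0.8, "roll": 0},
    {"x": 0, "y": 0, "z": -1.1, "roll": 0},
    {"x": 0, "y": 0, "z": -1.3, "roll": 0},
    {"x": 0, "y": 0, "z": -1.4, "roll": 0},
    {"x": 0, "y": 0, "z": -1.4, "roll": 0}
  ]
}}

```text
time: 60.47
tool_pos: [619.4, -277.9, 169.5]
tcp_rot: [-3.141, 0.001, 2.968]
contact_force: [1.6, -1.4, 3.8]
grip_width: 0.5
```

```bash
python3 - <<'E'
from plant import bot
from h import *
for _ in range(3):
    s=cap(bot,"scene");print(s["obs"]["tool_pos"].round(2),s["obs"]["contact_force"].round(1))
E
```

```text
[ 619.39 -277.94  169.53] [ 1.6 -1.4  3.8]
[ 619.38 -277.9   169.51] [ 1.9 -0.9  2.4]
[ 619.35 -277.89  169.52] [ 2.6 -0.5  3.2]
```

Emit:
{"api": "arm_command", "payload": {
  "targets": [
    {"x": 0, "y": 0, "z": 1, "roll": 0},
    {"x": 0, "y": 0, "z": 4, "roll": 0},
    {"x": 0, "y": 0, "z": 7, "roll": 0},
    {"x": -4, "y": 0.5, "z": 8, "roll": 0},
    {"x": -8, "y": 1.5, "z": 8, "roll": 0},
    {"x": -12, "y": 3, "z": 8, "roll": 0},
    {"x": -16, "y": 5, "z": 8, "roll": 0},
    {"x": -19, "y": 8, "z": 6, "roll": 0}
  ]
}}

```text
time: 61.28
tool_pos: [432.8, -203.6, 235.0]
tcp_rot: [-3.14, 0.003, 2.966]
contact_force: [1.0, -0.4, 0.3]
grip_width: 0.3
```

```bash
python3 - <<'E'
from plant import bot
from h import *
s=cap(bot,"scene","sfin1");crop(s,150,190,280,340,"sfc",4);crop(s,240,130,390,260,"sfab",5);cap(bot,"top","tfin1")
print(bot.get_obs()["tool_pos"])
E
```

```text
[ 426.25943876 -196.77224989  228.73727921]
```

View pics/sfc.png

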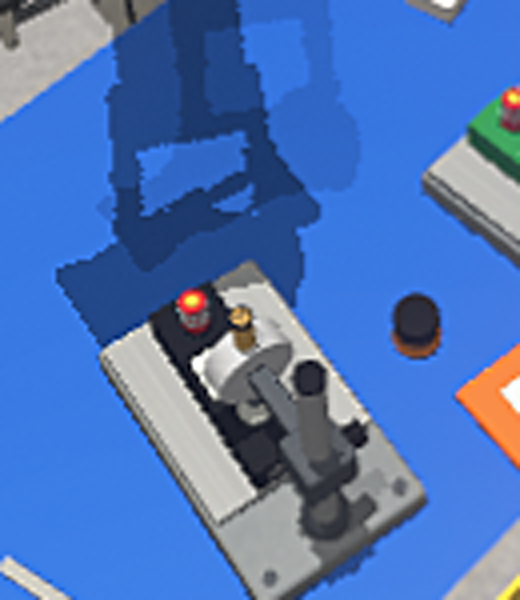

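View pics/sfab.png

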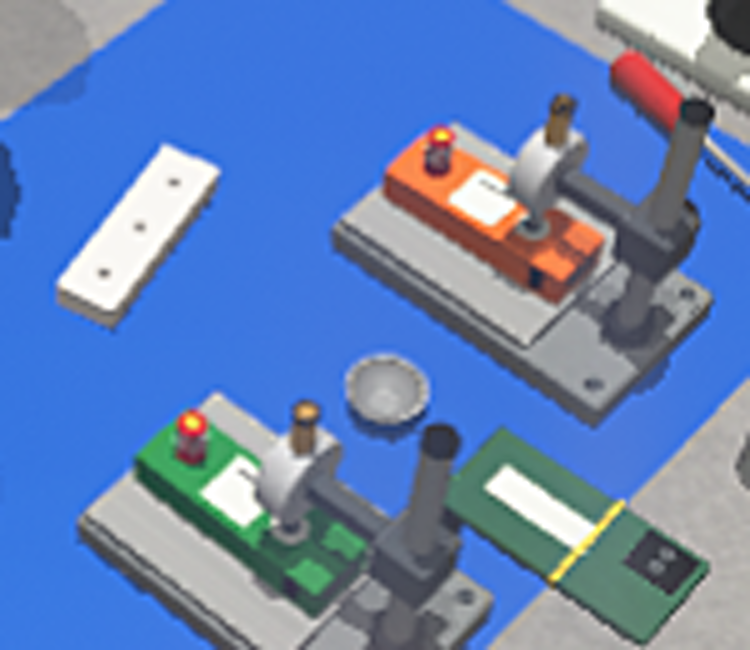

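View pics/tfin1.png

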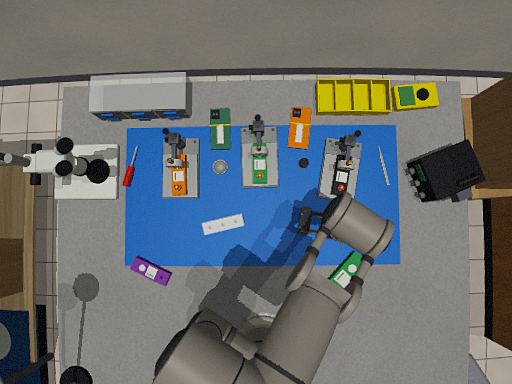

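Emit:
{"api": "arm_command", "payload": {
  "targets": [
    {"x": 0, "y": 0, "z": -4, "roll": 0},
    {"x": 0, "y": 0, "z": -8, "roll": 0},
    {"x": 0, "y": 0, "z": -12, "roll": 0},
    {"x": 0, "y": 0, "z": -16, "roll": 0},
    {"x": 0, "y": 0, "z": -19, "roll": 0},
    {"x": 0, "y": 0, "z": -21, "roll": 0},
    {"x": 0, "y": 0, "z": -21.2, "roll": 0},
    {"x": 0, "y": 0, "z": -21.2, "roll": 0}
  ]
}}

```text
time: 62.05
tool_pos: [434.4, -202.9, 20.2]
tcp_rot: [3.14, -0.003, 2.968]
contact_force: [0.7, 0.5, -0.3]
grip_width: 0.3
```

Emit:
{"api": "arm_command", "payload": {
  "targets": [
    {"x": 0, "y": 0, "z": 0, "roll": 0},
    {"x": 0, "y": 0, "z": 0, "roll": 0},
    {"x": 0, "y": 0, "z": 0, "roll": 0},
    {"x": 0, "y": 0, "z": 0, "roll": 0}
  ]
}}

```text
time: 62.38
tool_pos: [435.5, -203.6, 22.1]
tcp_rot: [-3.141, 0.002, 2.968]
contact_force: [0.5, 0.3, 0.6]
grip_width: 0.4
```

Emit:
{"api": "arm_command", "payload": {
  "targets": [
    {"x": 0, "y": 0, "z": -0.5, "roll": 0},
    {"x": 0, "y": 0, "z": -1, "roll": 0},
    {"x": 0, "y": 0, "z": -1.5, "roll": 0},
    {"x": 0, "y": 0, "z": -1.8, "roll": 0},
    {"x": 0, "y": 0, "z": -1.8, "roll": 0},
    {"x": 0, "y": 0, "z": -1.8, "roll": 0}
  ]
}}

```text
time: 62.88
tool_pos: [434.6, -203.1, 2.5]
tcp_rot: [3.141, -0.001, 2.968]
contact_force: [0.3, 0.3, 1.1]
grip_width: 0.5
```

Emit:
{"api": "arm_command", "payload": {
  "targets": [
    {"x": 0, "y": 0, "z": -0.1, "roll": 0},
    {"x": 0, "y": 0, "z": -0.2, "roll": 0},
    {"x": 0, "y": 0, "z": -0.3, "roll": 0},
    {"x": 0, "y": 0, "z": -0.3, "roll": 0}
  ]
}}

```text
time: 63.22
tool_pos: [435.0, -203.3, 0.4]
tcp_rot: [-3.141, 0.001, 2.968]
contact_force: [-1.4, 0.9, 4.2]
grip_width: 0.4
```

Emit:
{"api": "arm_command", "payload": {
  "targets": [
    {"x": 0, "y": 0, "z": 2, "roll": 0},
    {"x": 0, "y": 0, "z": 6, "roll": 0},
    {"x": 0, "y": 0, "z": 10, "roll": 0},
    {"x": 0, "y": 0, "z": 14, "roll": 0},
    {"x": 0, "y": 0, "z": 18, "roll": 0},
    {"x": 0, "y": 0, "z": 18, "roll": 0},
    {"x": 0, "y": 0, "z": 18, "roll": 0},
    {"x": 0, "y": 0, "z": 18, "roll": 0}
  ]
}}

```text
time: 63.88
tool_pos: [434.4, -202.9, 179.4]
tcp_rot: [3.141, -0.001, 2.968]
contact_force: [-0.8, 0.6, 0.4]
grip_width: 0.2
```

```bash
python3 - <<'E'
from plant import bot
from h import *
s=cap(bot,"scene","sfin2");t=cap(bot,"top"); crop(t,150,125,290,205,"tf1",5);crop(t,310,125,380,205,"tf2",7)
m=lambda h:((h[...,0]>20)&(h[...,0]<35)&(h[...,1]>120)&(h[...,2]>100))
for n,J in [("A",(554.4,280.8)),("B",(590.8,2.7)),("C",(548,-267.7))]:
    P=np.array([*J,86.]);a=proj(t,P)[0];b=proj(s,P)[0]
    x=blob(t,a,5,m);y=blob(s,b,5,m)
    print(n,a.round(1),b.round(1),x and x[0].round(1),y and y[0].round(1), x and y and tri(t,x[0],s,y[0]))
E
```

```text
A [175.8 186.1] [328.5 156.5] [176.2 186.4] [327.7 156.7] (array([552.98854161, 279.34269241,  85.21254312]), np.float64(0.8579669903139983))
B [259.2 174.2] [278.8 213.8] [259.5 174.5] [278.  214.2] (array([589.58813696,   1.40043316,  84.14907374]), np.float64(0.8139813346079466))
C [341.2 186.3] [198.3 264.9] [341.4 187.2] [197.2 264.6] (array([ 544.86683854, -268.79832847,   84.96544449]), np.float64(0.3136679082785598))
```

View pics/sfin2.png

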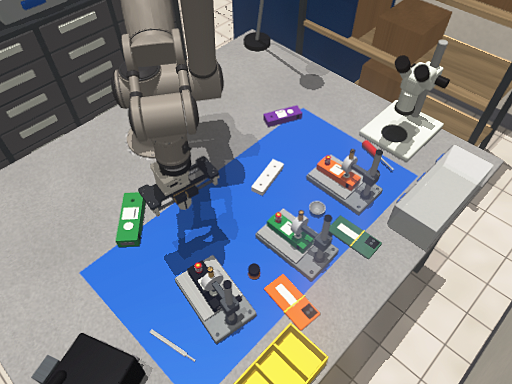

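View pics/tf1.png

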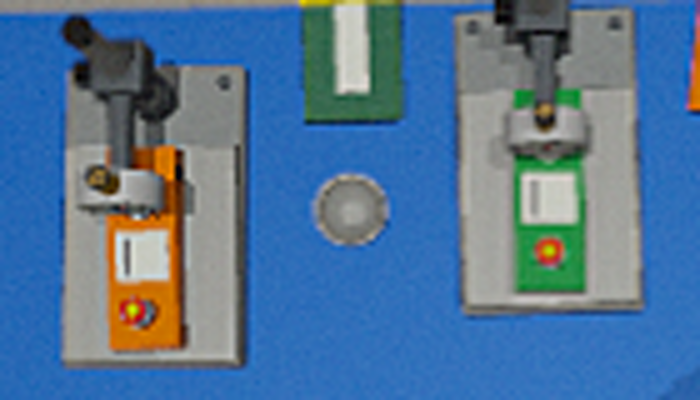

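View pics/tf2.png

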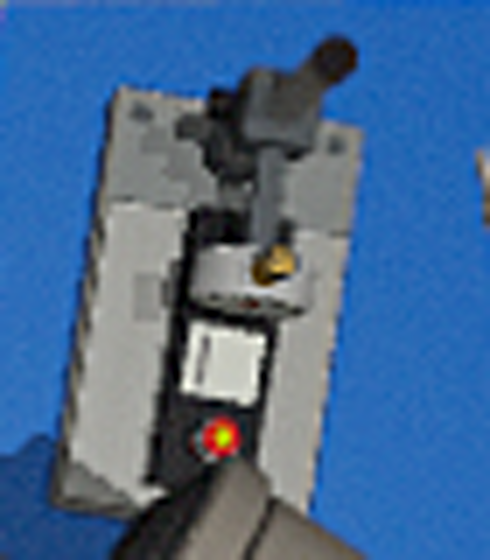

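```bash
python3 - <<'E'
from plant import bot
print(bot.close_job())
E
```

```text
the job is handed in; nothing more can be done
None
```

I set up all three battery packs (orange, the smaller green, and black), one on each dial stand, and handed the job in at about 64 s. `close_job()` gave no verdict, so the checks below are my own.

- **Packs:** each lies on its plate with the jack towards the open front and the dot under the dial foot. On the black pack's stand I estimate the foot is 3–5 mm off the dot's centre, against the 12 mm allowed. I did not measure the offset on the other two stands beyond the images. The black pack had been knocked a few centimetres before I reached it; I measured it again and placed it normally.
- **Plugs:** all three went in until they met 10–14 N of resistance, at the height where the head sits on the pack. A two-camera check put their tops at 84–85 mm against an expected 86 mm. For the black pack's plug, the x position from that check was about 3 mm off where the arm had inserted it. I put that down to the coarse camera measurement, because the barrel went in freely.
- **Dials:** I pushed each one down until the post top was at 169.3–169.5 mm, which means the plunger is in about 4.5–4.7 mm. I worked this out from the known dimensions, because the needle did not move in the images. Touching the table as a check read 0.4 mm, so the arm's height readings are good to under 1 mm.

I did not touch the phones, tools, dish, jar or look-alike packs, and the arm was clear of everything when I handed in.

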